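# Wring a gauge-block stack under the bench height gauge

## Robot

A 6-joint arm with a two-finger parallel gripper is mounted at the origin on the work surface. World frame = base frame: x ahead of the robot, y to its left, z up, the work surface at z = 0. Lengths are in m, angles in rad, forces in N, time in s.
With the tool pointing down it reaches from about 0.325 to 0.925 m from the base axis. Payload 3.1 kg.
Tool frame: the origin (TCP) lies midway between the tips of the shut fingers; the grasp point (between the pads) lies 19 mm behind it; z points along the fingers, y is the line along which they close (so a half turn about z gives the same grasp; the last joint's range is limited). The gripper opens to 85 mm and grips with 20 to 120 N. Pads are 22 mm wide; open, the fingers measure 114 mm over their backs; the gripper's body (76 mm by 85 mm) begins 54 mm behind the grasp point. The pads swing forward as they close: fully open they stand 13 mm farther back than shut.
Start: joints at [-0.112, 0.217, 1.613, -0, 1.311, -0.112], TCP at [0.625, 0, 0.231] pointing down, gripper open.
Joint ranges: [-2.75, 2.75], [-0.78, 2.1], [0.31, 2.55], [-1.13, 4.27], [0.13, 2.63], [-2.58, 2.58]. Speed limits (rad/s): [2.79, 2.79, 3.14, 3.14, 3.14, 3.14].

## Interface

Orientations are given as a rotation vector (axis times angle).
In Python, from cell import telemetry, vision, env gives the robot as it stands. The module is installed in compiled form; this text tells all that it offers.
- The arm moves only by the tool arm_command, never from a script. Its argument "commands" is a list of rows, each an object of numbers: "tx", "ty", "tz": the shift along the world's x, y, z scaled (see below); "twist": the turn about the world's z scaled (see below). A call has 1 to 10 rows; each row shifts and turns the commanded pose from where the row before left it; what a row does not reach is not made up. The controller multiplies each number of a shift by 50 mm and each number of a turn by 180 degrees. A row lasts 1/10 s, in which the tool goes at most 50 mm and 8.59 degrees, less where a joint would pass 70% of its speed; a pose out of reach is approached as far as the arm can. A call with a number of a shift or a turn outside -1 to 1 is refused whole. A call with a gripper value outside its range is refused whole. "fingers" is the opening, from 0 (shut) to 1 (fully open), set as the call begins (left out, the last holds). The fingers move at their own pace and stop on an object; "grip_force" is the grip in N (left out, the last holds). Time passes only in rows, so rows that do not move let the fingers close. It gives the time, the measured TCP pose, the force, the opening and the grip force at its end, in the units of the state.
- telemetry.sense(): the state, without advancing time (a new reading comes with each control period).
- vision.read_camera(name): name is "scene" or "side" or "wrist"; returns the picture (384x512x3 uint8, red, green, blue); there is no depth.
- vision.calibration(name): a dict with "mtx" (3x3 intrinsics, pixels), "rvec" (rotation vector, rad) and "tvec" (3), from world to camera coordinates, as OpenCV has them. Camera axes: x right, y down, z forward; pixel columns grow to the right and rows downward; lengths in m; the calibration is good to about 2 mm. The wrist camera is an equidistant fisheye: a pixel r from the principal point sees the ray r / f radians off the axis. A picture is of the moment at which its call begins: read the wrist's pose just before it. calibration takes no time and is no camera call; for the wrist camera it gives the pose at the moment of the call.
- env.job_done(): hands the job in; it is judged then, once.
The state is a dict: "clock": time; "qpos": joint angles; "qvel": joint speeds; "tau": joint torques, N m; "tcp_pos": TCP position; "eef_rot": TCP orientation; "force": force on the tool from outside, world axes, zero at the start; "wrist_torque": the same for the moment, N m; "finger_gap": finger opening in m; "gripper_force": force on a finger pad.
Only numpy, scipy, OpenCV 4.12 (cv2) and the standard library are available. Lean on these libraries where they do the work, as an engineer would, in place of code of your own. Each camera call takes 0.05 s, during which the arm holds its last target. There are 200 camera calls.

## Task

Set up the lab's height gauge for its check: push the thickest block out of its case with the spring ejector and raise the gauge's lever until it stays up. Then build one stack from all the steel blocks present on the small steel platen, thickest at the bottom and thinnest on top, wringing each one on in turn: set it flat on the face below, overlapping only part-way, then slide it along in contact until it is flush with the edges below. Finally lower the lever so that its foot rests on the finished stack, and leave the other things on the bench undisturbed.

Things in the scene. Friction and masses are not known exactly. Their poses are not given: they have to be found in the camera images.
- platen (a point): centre of the top face of the gauge's platen, a raised steel pad 30 mm (x) by 60 mm (y), 20 mm above the bench and 10 mm above the dark gauge base (120 mm in x; 220 mm in y, from 35 mm on the -y side of the platen centre to 185 mm on the +y side). Axes: gauge frame, z up, +y from the platen to the column. A flush block has its 60 mm side along this y. The -y side is free to slide blocks on from
- hinge (a point): pivot axis of the lever between two column plates (44 mm wide over both in x, 30 mm in y, top 138 mm above the bench): 150 mm to +y of the platen centre and 113 mm above the bench. The axis runs along the gauge's x
- lever (a joint): lever angle in rad about the hinge: 0 = bar level, pointing from the hinge to -y over the platen; grows as it rises; -0.3 lowest stop (as found), 1.57 = upright, 1.85 top stop, leaning back past upright. It stays up by itself above about 1.25; below that it sinks slowly by its own weight (damped, about 0.5 rad/s). Lifting takes about 2 to 4 N at the knob
- knob (a point): centre of the black ball knob, 22 mm diameter, on the lever's free end: at angle 0 it is 150 mm to -y of the hinge and 24 mm above it, so right over the platen. The bar below is 12 mm wide. It can be pinched from above along the gauge's x and led round the hinge in an arc, the ball turning between the fingers
- foot (a point): lowest point of the rounded steel foot (12 mm thick pin) under the lever's free end: at angle 0, 150 mm to -y of the hinge and 36 mm below it
- nest (a point): where the centre of the thickest block lies inside the case, 19 mm above the bench; it stands on the case's 22 mm wide floor strip, 5 mm thick. Axes: case frame, -x points out of the open mouth, which lies 33 mm to -x of this point; the floor strip goes on to 120 mm. The case is a white sleeve, 85 x 43 x 40 mm high, closed above but for a slot for the ejector tab
- ejector (a joint): travel of the ejector slide in m: 0 at rest, 0.045 fully pressed (towards -x of the case), pushing the block 45 mm outward so that 42 mm of it stands out of the mouth. Spring: about 0.6 N at first, 3 N at full travel (plus the block's friction); returns when let go; the block stays out
- tab (a point): middle of the rear (+x) face of the ejector's black thumb tab, which stands up through the roof slot: 26 mm wide in y, 8 mm thick in x, from 53 to 67 mm above the bench (case roof at 40 mm). Push it towards the case's -x. Rear edge of the case roof is 13 mm behind it at rest
- block_28: plain steel gauge block, 60 x 30 x 28 mm thick, about 392 g; the thickest, always present, found inside the case. Origin: its centre; x along the 60 mm, y along the 30 mm, z through the thickness (either face may be up)
- block_22: plain steel gauge block, 60 x 30 x 22 mm thick, about 308 g; lies flat on the bench at the start; may be absent (None). Origin: its centre; x along the 60 mm, y along the 30 mm, z through the thickness (either face may be up)
- block_16: plain steel gauge block, 60 x 30 x 16 mm thick, about 224 g; lies flat on the bench at the start; may be absent (None). Origin: its centre; x along the 60 mm, y along the 30 mm, z through the thickness (either face may be up)
- block_10: plain steel gauge block, 60 x 30 x 10 mm thick, about 140 g; lies flat on the bench at the start; may be absent (None). Origin: its centre; x along the 60 mm, y along the 30 mm, z through the thickness (either face may be up)
- tube_rack: wire tube rack 200 x 85 x 100 mm with tubes; a bystander to be left alone. Origin: underside
- pipette: black and white pipette about 290 mm long, lying; a bystander to be left alone. Origin: underside
- marker: black marker pen 130 mm long, 10 mm thick, lying between the blocks; a bystander to be left alone. Origin: underside
- petri_dish: shut clear petri dish, 90 mm across, 14 mm high; a bystander to be left alone. Origin: underside
- screwcap_tube: lying tube 120 mm long, 30 mm thick, white cap; a bystander to be left alone. Origin: underside
- tip_box: orange and white box 120 x 80 x 62 mm; a bystander to be left alone. Origin: underside
Not all that is in view belongs to the job. Leave any blue or yellow look-alike of the block_16 alone.

How it is judged:
On the way, in this order (a step that is already met when the one before it is completed fails the run):
1. the 28 mm block is pushed out of its case and the lever is raised (distance between block_28 and nest above 0.035 m and value of joint lever above 1.2 rad), for 0.2 s.
2. the 28 mm block lies flat on the face below, overlapping it only part-way (10 to 50 mm short of flush) (angle between the z axis of block_28 and the z axis of platen, either way round below 0.06 rad and z of block_28 in the frame of platen above 0.011 m and contact force between block_28 and gauge above 0.1 N and horizontal distance between block_28 and platen between 0.01 and 0.05 m), for 0.1 s.
3. the 28 mm block has been slid flush (centre within 5 mm, edges within 5 degrees) (angle between the z axis of block_28 and the z axis of platen, either way round below 0.06 rad and z of block_28 in the frame of platen above 0.011 m and horizontal distance between block_28 and platen below 0.005 m and angle between the x axis of block_28 and the y axis of platen, either way round below 0.09 rad and contact force between block_28 and gauge above 0.1 N), for 0.2 s.
4. the 22 mm block lies flat on the face below, overlapping it only part-way (10 to 50 mm short of flush) (angle between the z axis of block_22 and the z axis of platen, either way round below 0.06 rad and z of block_22 in the frame of platen above 0.008 m and (contact force between block_22 and gauge above 0.1 N or contact force between block_22 and block_28 above 0.1 N) and horizontal distance between block_22 and platen between 0.01 and 0.05 m), for 0.1 s.
5. the 22 mm block has been slid flush (centre within 5 mm, edges within 5 degrees) (angle between the z axis of block_22 and the z axis of platen, either way round below 0.06 rad and z of block_22 in the frame of platen above 0.008 m and horizontal distance between block_22 and platen below 0.005 m and angle between the x axis of block_22 and the y axis of platen, either way round below 0.09 rad and (contact force between block_22 and gauge above 0.1 N or contact force between block_22 and block_28 above 0.1 N)), for 0.2 s.
6. the 16 mm block lies flat on the face below, overlapping it only part-way (10 to 50 mm short of flush) (angle between the z axis of block_16 and the z axis of platen, either way round below 0.06 rad and z of block_16 in the frame of platen above 0.005 m and (contact force between block_16 and gauge above 0.1 N or contact force between block_16 and block_28 above 0.1 N or contact force between block_16 and block_22 above 0.1 N) and horizontal distance between block_16 and platen between 0.01 and 0.05 m), for 0.1 s.
7. the 16 mm block has been slid flush (centre within 5 mm, edges within 5 degrees) (angle between the z axis of block_16 and the z axis of platen, either way round below 0.06 rad and z of block_16 in the frame of platen above 0.005 m and horizontal distance between block_16 and platen below 0.005 m and angle between the x axis of block_16 and the y axis of platen, either way round below 0.09 rad and (contact force between block_16 and gauge above 0.1 N or contact force between block_16 and block_28 above 0.1 N or contact force between block_16 and block_22 above 0.1 N)), for 0.2 s.
8. the 10 mm block lies flat on the face below, overlapping it only part-way (10 to 50 mm short of flush) (angle between the z axis of block_10 and the z axis of platen, either way round below 0.06 rad and z of block_10 in the frame of platen above 0.002 m and (contact force between block_10 and gauge above 0.1 N or contact force between block_10 and block_28 above 0.1 N or contact force between block_10 and block_22 above 0.1 N or contact force between block_10 and block_16 above 0.1 N) and horizontal distance between block_10 and platen between 0.01 and 0.05 m), for 0.1 s.
9. the 10 mm block has been slid flush (centre within 5 mm, edges within 5 degrees) (angle between the z axis of block_10 and the z axis of platen, either way round below 0.06 rad and z of block_10 in the frame of platen above 0.002 m and horizontal distance between block_10 and platen below 0.005 m and angle between the x axis of block_10 and the y axis of platen, either way round below 0.09 rad and (contact force between block_10 and gauge above 0.1 N or contact force between block_10 and block_28 above 0.1 N or contact force between block_10 and block_22 above 0.1 N or contact force between block_10 and block_16 above 0.1 N)), for 0.2 s.
10. the lever is lowered again, its foot resting on the stack (value of joint lever below 0.4 rad and (contact force between lever and block_22 above 0.2 N or contact force between lever and block_16 above 0.2 N or contact force between lever and block_10 above 0.2 N)), for 0.2 s.
At the end, for the whole second after the job is handed in: All blocks present stand in one stack on the platen, thickest at the bottom and thinnest on top, each flat, its centre within 5 mm of the platen's centre and its edges within 5 degrees, at rest; the lever is down with its foot resting on the top block (all of step 10 and angle between the z axis of each of block_28, block_22, block_16, block_10 and the z axis of platen, either way round below 0.06 rad and z of block_28 in the frame of platen between 0.011 and 0.018 m and horizontal distance between each of block_28, block_22, block_16, block_10 and platen below 0.005 m and angle between the x axis of each of block_28, block_22, block_16, block_10 and the y axis of platen, either way round below 0.09 rad and linear speed of each of block_28, block_22, block_16, block_10 below 0.02 m/s and z of block_22 in the frame of platen above 0.008 m and z of block_16 in the frame of platen above 0.005 m and z of block_10 in the frame of platen above 0.002 m and ((angle between block_28's own z axis and vertical below 1.5 rad and z of block_22 in the frame of block_28 above 0.021 m) or (angle between block_28's own z axis and vertical above 1.6 rad and z of block_22 in the frame of block_28 below -0.021 m)) and ((angle between block_28's own z axis and vertical below 1.5 rad and z of block_16 in the frame of block_28 above 0.018 m) or (angle between block_28's own z axis and vertical above 1.6 rad and z of block_16 in the frame of block_28 below -0.018 m)) and ((angle between block_28's own z axis and vertical below 1.5 rad and z of block_10 in the frame of block_28 above 0.015 m) or (angle between block_28's own z axis and vertical above 1.6 rad and z of block_10 in the frame of block_28 below -0.015 m)) and ((angle between block_22's own z axis and vertical below 1.5 rad and z of block_16 in the frame of block_22 above 0.015 m) or (angle between block_22's own z axis and vertical above 1.6 rad and z of block_16 in the frame of block_22 below -0.015 m)) and ((angle between block_22's own z axis and vertical below 1.5 rad and z of block_10 in the frame of block_22 above 0.012 m) or (angle between block_22's own z axis and vertical above 1.6 rad and z of block_10 in the frame of block_22 below -0.012 m)) and ((angle between block_16's own z axis and vertical below 1.5 rad and z of block_10 in the frame of block_16 above 0.009 m) or (angle between block_16's own z axis and vertical above 1.6 rad and z of block_10 in the frame of block_16 below -0.009 m))); the robot touches nothing.
It fails at once if a bystander is moved more than 40 mm (distance of any of tube_rack, pipette, marker, petri_dish, screwcap_tube, tip_box from where it was at the start of the episode above 0.04 m).
Of block_22, block_16, block_10 only 2 to 3 are there at a start; the rules pass over those that are not, and their reading is None.
At some moment in a run one of block_10 may be knocked a few centimetres aside while the robot is not near it.
Once in a run the grip may slacken for a moment while it holds something.
It also fails if it takes over 210 s, if anything falls off the work surface, if the arm or the gripper's body presses on something with over 40 N, if the wrist force passes 120 N, or if a joint passes its speed limit or range.

## Working session

There is one attempt and no reset: what is moved stays moved. The work goes in short steps, Python scripts to look and compute and a tool call to move; the robot and the scene stay as the last step left them, time stands still between calls to the robot, and variables do not carry over. Pictures are saved under pics/ and viewed, at most 14 in all, crops included, and the job is handed in when it is done.

Besides the shell and the picture viewer there is one more tool, called after "Request:" as name([rows], argument=value, ...), one row to a line, values as JSON. arm_command: Moves the arm, as the interface text tells. Shifts and turns lie within -1 to 1; 1 stands for 50 mm of shift or 180 degrees of turn. Its arguments: {"type":"object","properties":{"commands":{"type":"array","items":{"type":"object","properties":{"tx":{"type":"number","minimum":-1,"maximum":1},"ty":{"type":"number","minimum":-1,"maximum":1},"tz":{"type":"number","minimum":-1,"maximum":1},"twist":{"type":"number","minimum":-1,"maximum":1}}}},"fingers":{"type":"number"},"grip_force":{"type":"number"}},"required":["commands"]}

```bash
mkdir -p pics; cat > h.py <<'E'
import numpy as np, cv2
from cell import telemetry, vision, env
def cal(n):
    c=vision.calibration(n); R=cv2.Rodrigues(np.array(c["rvec"],float))[0]; t=np.array(c["tvec"],float).ravel()
    return np.array(c["mtx"],float),R,t
def ray(c,n,px):
    K,R,t=c
    x=(px[0]-K[0,2])/K[0,0]; y=(px[1]-K[1,2])/K[1,1]
    if n=="wrist":
        r=np.hypot(x,y); d=np.array([x/r*np.sin(r),y/r*np.sin(r),np.cos(r)]) if r>1e-9 else np.array([0,0,1.])
    else: d=np.array([x,y,1.])
    return -R.T@t, R.T@d
def onz(c,n,px,z):
    o,d=ray(c,n,px); return o+d*(z-o[2])/d[2]
def proj(c,n,P):
    K,R,t=c; p=R@np.array(P,float)+t
    if n=="wrist":
        th=np.arctan2(np.hypot(p[0],p[1]),p[2]); q=np.hypot(p[0],p[1]); x,y=p[0]/q*th,p[1]/q*th
    else: x,y=p[0]/p[2],p[1]/p[2]
    return np.array([K[0,0]*x+K[0,2],K[1,1]*y+K[1,2]])
def shot(n,f):
    c=cal(n); im=vision.read_camera(n); cv2.imwrite(f"pics/{f}.png",im[:,:,::-1]); return c,im
E
python3 - <<'E'
from h import *
import pickle
D={}
for n in("scene","side","wrist"):
    D[n]=shot(n,n+"0"); print(n,D[n][0][0].tolist(),(-D[n][0][1].T@D[n][0][2]).round(3))
pickle.dump(D,open("d0.pkl","wb"))
a=cv2.imread("pics/wrist0.png");
s=telemetry.sense(); print(s)
E
```

```text
scene [[350.2066308340277, 0.0, 255.7553260661905], [0.0, 350.2066308340277, 186.23875918486786], [0.0, 0.0, 1.0]] [1.1   0.585 0.878]
side [[387.63337773396375, 0.0, 256.4188095702575], [0.0, 387.63337773396375, 188.3337542885013], [0.0, 0.0, 1.0]] [ 0.491 -0.735  0.818]
wrist [[297.3186396354542, 0.0, 256.6038890932579], [0.0, 297.3186396354542, 195.09098131385295], [0.0, 0.0, 1.0]] [0.625 0.082 0.372]
{'clock': 0.15, 'qpos': array([-1.12203845e-01,  2.17585381e-01,  1.61458177e+00,  2.84775922e-05,
        1.31130249e+00, -1.12188499e-01]), 'qvel': array([ 0.00059318, -0.00118453, -0.00374785,  0.00076801,  0.00140969,
       -0.00037828]), 'tau': array([-7.99202871e-05, -3.97448480e+01, -3.04417098e+01, -1.00294717e-04,
        5.82056644e-03,  2.66571755e-05]), 'tcp_pos': array([6.24372398e-01, 9.89263424e-05, 2.30256974e-01]), 'eef_rot': array([-2.22041648e+00, -2.22036612e+00,  1.80364246e-03]), 'force': array([-0.29818131,  1.13829522,  0.99362162]), 'wrist_torque': array([ 0.03642871,  0.02068135, -0.01260463]), 'gripper_force': 0.0, 'finger_gap': 0.08528222057049742}
```

View pics/scene0.png

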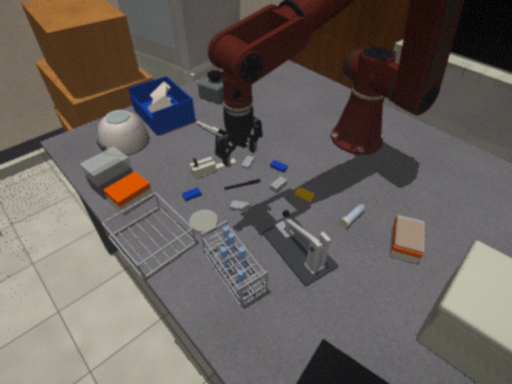

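View pics/side0.png

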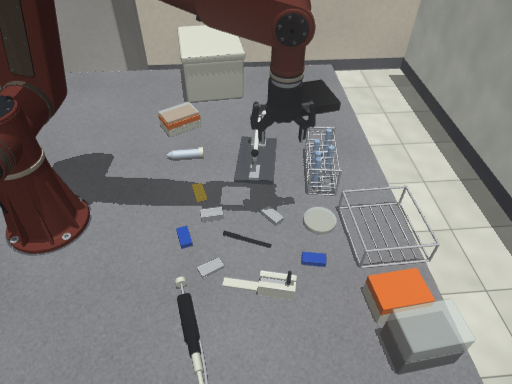

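View pics/wrist0.png

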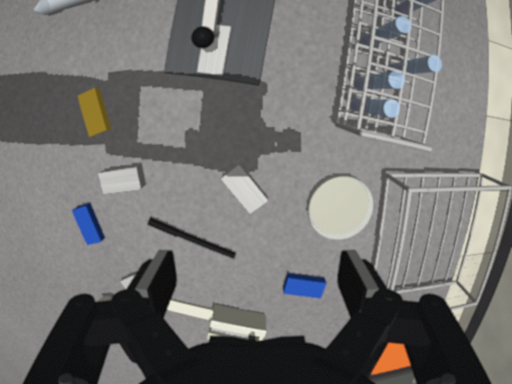

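The wrist view shows the gauge with its knob at (203,37), grey blocks at (121,180) and (245,189), and a third half hidden near (130,283). The case is at (235,320). The side view shows the grey blocks at (212,213), (272,215) and (210,267), the case at (277,284) and the platen at (254,172).

```bash
python3 - <<'E'
from h import *
a=cv2.imread("pics/side0.png")[120:310,165:335]; cv2.imwrite("pics/side0c.png",cv2.resize(a,None,fx=3.15,fy=3.15,interpolation=cv2.INTER_CUBIC))
E
```

```text
(no output)
```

View pics/side0c.png

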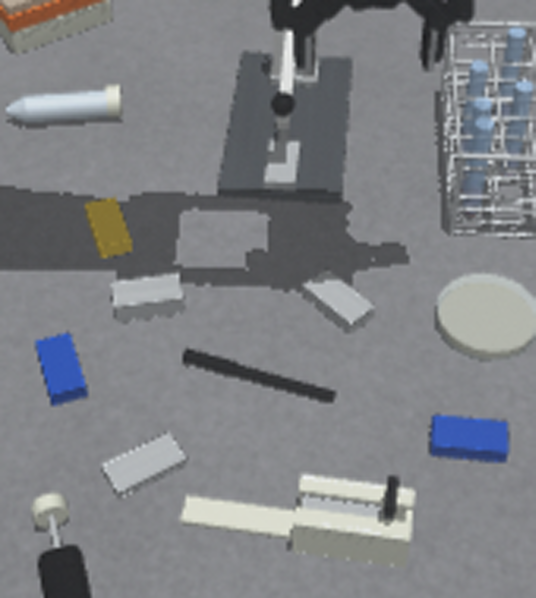

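```bash
python3 - <<'E'
from h import *
import pickle
D=pickle.load(open("d0.pkl","rb"))
for n in("side","wrist","scene"):
    c,im=D[n]; h=cv2.cvtColor(im,cv2.COLOR_RGB2HSV)
    m=((h[:,:,1]<40)&(h[:,:,2]>140)).astype(np.uint8)
    k,l,st,ce=cv2.connectedComponentsWithStats(m,connectivity=4)
    for i in range(1,k):
        if 25<st[i,4]<4000:
            p=onz(c,n,ce[i],0.01)
            if 0.3<p[0]<0.95 and abs(p[1])<0.45:
                cn,_=cv2.findContours((l==i).astype(np.uint8),0,1); r=cv2.minAreaRect(cn[0])
                print(n,ce[i].round(1),st[i,4],p.round(3),np.array(r[1]).round(1),im[l==i].mean(0).round())
    w,b=D[n][0],None
    g=((h[:,:,2]<40)).astype(np.uint8)
E
```

```text
side [325.3 126.7] 49 [0.845 0.365 0.01 ] [20.  3.] [159. 162. 165.]
side [227.5 136.8] 155 [0.498 0.332 0.01 ] [19.8 16.3] [137. 138. 142.]
side [256.9 140.7] 101 [0.596 0.303 0.01 ] [18.  13.6] [193. 195. 195.]
side [317.  137.3] 107 [0.803 0.307 0.01 ] [18.  19.6] [156. 159. 163.]
side [332.5 140.6] 30 [0.852 0.285 0.01 ] [11.6 10.8] [161. 165. 169.]
side [309.4 153.5] 79 [0.761 0.223 0.01 ] [25.9  7.9] [164. 168. 171.]
side [185.7 151.9] 281 [0.36  0.261 0.01 ] [ 8.8 37.2] [181. 189. 194.]
side [222.3 173.8] 214 [0.476 0.147 0.01 ] [19.3 29. ] [137. 138. 142.]
side [254.8 172.5] 86 [0.576 0.145 0.01 ] [12. 10.] [173. 177. 180.]
side [188.9 176.5] 81 [0.374 0.143 0.01 ] [18.4 10.6] [138. 139. 143.]
side [328.1 183.5] 73 [0.791 0.08  0.01 ] [26.2 14. ] [162. 166. 169.]
side [235.3 193.6] 271 [0.511 0.058 0.01 ] [17. 27.] [138. 139. 143.]
side [323.  222.8] 1215 [ 0.743 -0.071  0.01 ] [71.2 36. ] [159. 161. 159.]
side [329.6 203. ] 33 [0.778 0.    0.01 ] [9.8 4.5] [138. 139. 143.]
side [287.8 206.2] 26 [ 0.656 -0.003  0.01 ] [ 3. 12.] [136. 138. 142.]
side [208.4 211.5] 223 [ 0.433 
[... 5965 characters left out ...]
296  0.01 ] [ 3.2 14.2] [168. 165. 153.]
scene [203.9 165.3] 83 [ 0.577 -0.271  0.01 ] [ 3.8 23.7] [167. 165. 153.]
scene [219.1 164.9] 31 [ 0.533 -0.234  0.01 ] [4. 7.] [173. 170. 155.]
scene [278.  181.7] 79 [ 0.433 -0.023  0.01 ] [ 6.4 13.9] [151. 150. 152.]
scene [238.  203.8] 81 [ 0.608 -0.037  0.01 ] [ 6. 16.] [151. 150. 153.]
scene [353.2 213.2] 163 [0.354 0.247 0.01 ] [ 7.8 24. ] [156. 161. 166.]
scene [203.  220.1] 469 [ 0.737 -0.058  0.01 ] [26.2 21.8] [154. 154. 143.]
scene [306.  233.3] 152 [0.531 0.199 0.01 ] [41.5  5.5] [166. 163. 161.]
scene [281.7 227.4] 63 [0.57  0.132 0.01 ] [14.3  7.2] [150. 149. 151.]
scene [325.3 235.9] 47 [0.494 0.245 0.01 ] [11.3  4.2] [169. 166. 165.]
```

The side crop shows the 22-thick-looking block at crop (148,295), a thin one at (145,465), and a third at (338,300). The platen is at crop (283,165) and the lever is down over it. The case tab is at (391,495), with the mouth facing left. I'll get a better wrist view.

Request:
arm_command([
  {"tx": -0.5,"ty": -0.6,"tz": 0.5},
  {"tx": -0.5,"ty": -0.6,"tz": 0.5},
  {"tx": -0.5,"ty": -0.6,"tz": 0.5},
  {"tx": -0.5,"ty": -0.6,"tz": 0.5},
  {},
  {},
  {},
])

```text
validation failed for argument at $.co...
```

```bash
python3 - <<'E'
from h import *
import pickle
c,im=shot("wrist","w1"); pickle.dump((c,im),open("w1.pkl","wb")); print(telemetry.sense()["tcp_pos"],-c[1].T@c[2])
E
```

```text
[6.24468536e-01 6.34959946e-05 2.30433896e-01] [0.62508642 0.08216162 0.37210016]
```

Request:
arm_command([
  {"tx": 0.2,"ty": 0.8},
  {"tx": 0.2,"ty": 0.8},
  {"tx": 0.2,"ty": 0.8},
  {"tx": 0.2,"ty": 0.8},
  {"tx": 0.2,"ty": 0.8},
  {},
  {},
  {},
])

```text
validation failed for argument at $.co...
```

```bash
python3 - <<'E'
from h import *
import pickle
c,im=shot("wrist","w2"); pickle.dump((c,im),open("w2.pkl","wb")); print(telemetry.sense()["tcp_pos"],-c[1].T@c[2])
a=cv2.imread("pics/w1.png");b=cv2.imread("pics/w2.png")
cv2.imwrite("pics/w12.png",cv2.resize(np.hstack([a,b])[:, :],(800,300),interpolation=cv2.INTER_AREA))
E
```

```text
[6.24620676e-01 5.74528978e-05 2.30652937e-01] [0.62516245 0.08215285 0.37229363]
```

View pics/w12.png

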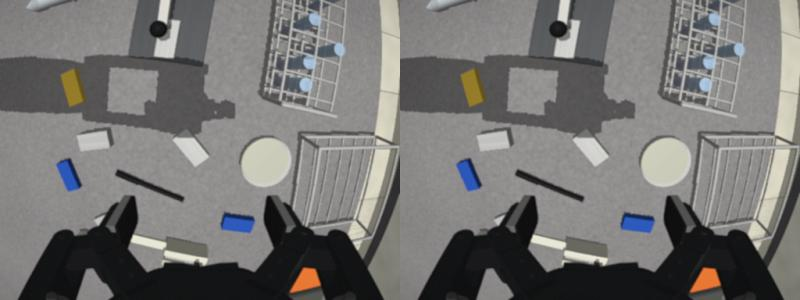

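The picture is unchanged because both moves were refused, probably for the empty rows. I'll use explicit zeros.

Request:
arm_command([
  {"tx": -0.5,"ty": -0.6,"tz": 0.5,"twist": 0},
  {"tx": -0.5,"ty": -0.6,"tz": 0.5,"twist": 0},
  {"tx": -0.5,"ty": -0.6,"tz": 0.5,"twist": 0},
  {"tx": -0.5,"ty": -0.6,"tz": 0.5,"twist": 0},
  {"tx": 0,"ty": 0,"tz": 0,"twist": 0},
  {"tx": 0,"ty": 0,"tz": 0,"twist": 0},
  {"tx": 0,"ty": 0,"tz": 0,"twist": 0},
])

```text
clock: 0.95
tcp_pos: [0.5249, -0.1192, 0.33]
eef_rot: [-2.22, -2.221, 0.0]
force: [-0.3, 1.3, -1.1]
finger_gap: 0.0856
gripper_force: 0.0
```

```bash
python3 - <<'E'
from h import *
import pickle
c,im=shot("wrist","w1"); pickle.dump((c,im),open("w1.pkl","wb")); print(telemetry.sense()["tcp_pos"],-c[1].T@c[2])
E
```

```text
[ 0.52482675 -0.1189645   0.32962371] [ 0.52550841 -0.03729144  0.4720014 ]
```

Request:
arm_command([
  {"tx": 0.2,"ty": 0.8},
  {"tx": 0.2,"ty": 0.8},
  {"tx": 0.2,"ty": 0.8},
  {"tx": 0.2,"ty": 0.8},
  {"tx": 0.2,"ty": 0.8},
  {"tx": 0},
  {"tx": 0},
  {"tx": 0},
])

```text
validation failed for argument at $.co...
```

```bash
python3 - <<'E'
from h import *
import pickle
c,im=shot("wrist","w2"); pickle.dump((c,im),open("w2.pkl","wb")); print(telemetry.sense()["tcp_pos"],-c[1].T@c[2])
a=cv2.imread("pics/w1.png");b=cv2.imread("pics/w2.png")
cv2.imwrite("pics/w12b.png",cv2.resize(np.hstack([a[:,60:460],b[:,60:460]]),(800,384)))
E
```

```text
[ 0.52485249 -0.11887303  0.32951887] [ 0.52555781 -0.03704827  0.47160261]
```

View pics/w12b.png

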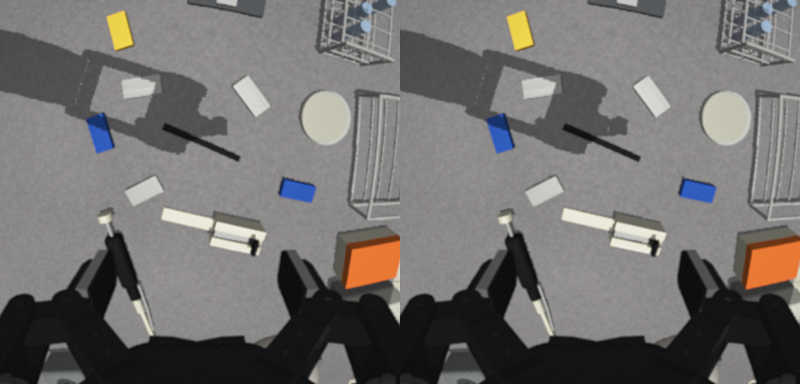

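The new wrist view (add 60 to x for full-image pixels) shows blocks at (137,88), (251,95) and (144,190). The case body is at (237,235), its strip runs left to (165,213), and the tab is at (255,245). Rows need all four keys, so I'll resend and measure the gauge.

Request:
arm_command([
  {"tx": 0.2,"ty": 0.8,"tz": 0,"twist": 0},
  {"tx": 0.2,"ty": 0.8,"tz": 0,"twist": 0},
  {"tx": 0.2,"ty": 0.8,"tz": 0,"twist": 0},
  {"tx": 0.2,"ty": 0.8,"tz": 0,"twist": 0},
  {"tx": 0.2,"ty": 0.8,"tz": 0,"twist": 0},
  {"tx": 0,"ty": 0,"tz": 0,"twist": 0},
  {"tx": 0,"ty": 0,"tz": 0,"twist": 0},
  {"tx": 0,"ty": 0,"tz": 0,"twist": 0},
])

```text
clock: 1.85
tcp_pos: [0.5747, 0.0798, 0.3303]
eef_rot: [-2.221, -2.221, 0.003]
force: [-0.3, 0.6, -1.1]
finger_gap: 0.0856
gripper_force: 0.0
```

```bash
python3 - <<'E'
from h import *
import pickle
c,im=shot("wrist","w2"); pickle.dump((c,im),open("w2.pkl","wb")); print(telemetry.sense()["tcp_pos"])
c1,i1=pickle.load(open("w1.pkl","rb"))
def up(im,x0,y0,w,h,s): return cv2.resize(im[y0:y0+h,x0:x0+w,::-1],(w*s,h*s),interpolation=cv2.INTER_CUBIC)
cv2.imwrite("pics/b1.png",np.vstack([np.hstack([up(i1,180,60,66,60,6),up(i1,285,60,66,60,6)]),np.hstack([up(i1,170,165,66,40,6),np.zeros((240,396,3),np.uint8)])]))
cv2.imwrite("pics/b2.png",np.hstack([up(i1,215,200,120,70,3)[:210],np.zeros((210,40,3),np.uint8)]) )
g=up(im,150,0,200,260,2)
k=up(i1,215,200,120,70,3)
o=np.zeros((520,780,3),np.uint8); o[:,:400]=g; o[:210,410:770]=k
cv2.imwrite("pics/g1.png",o)
E
```

```text
[0.57473554 0.07931066 0.33062877]
```

View pics/g1.png

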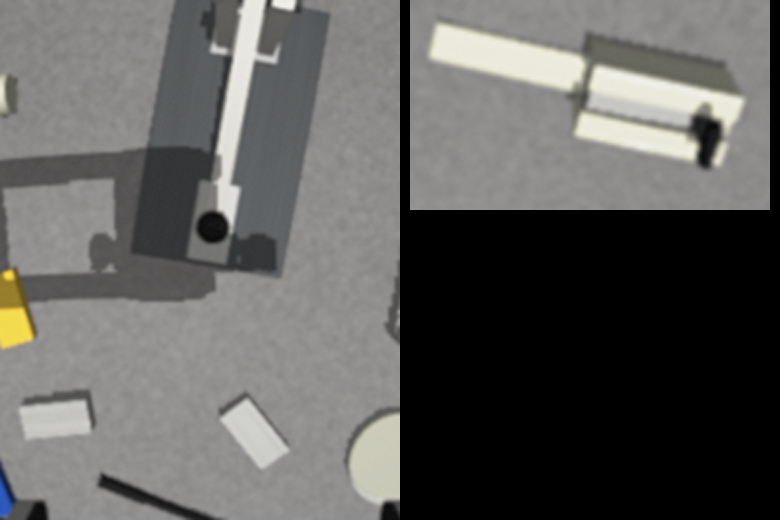

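View pics/b1.png

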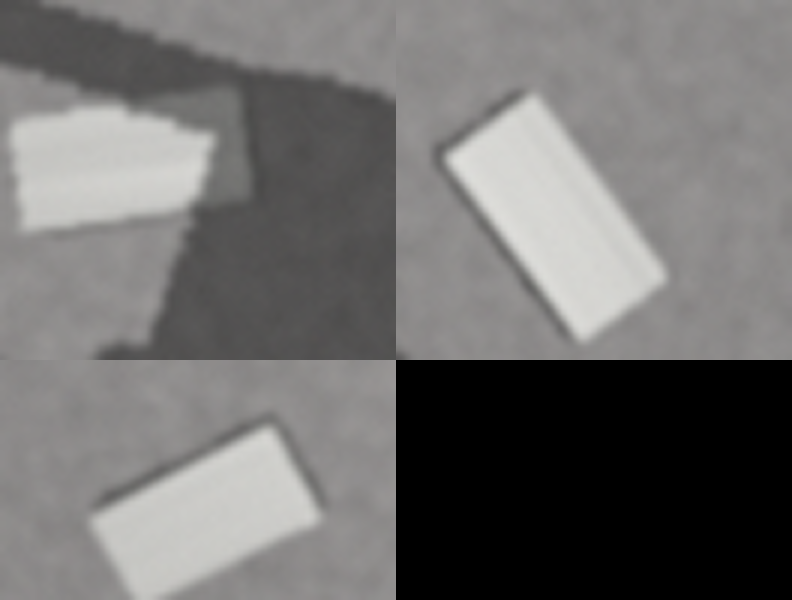

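In the gauge crop (half-scale, origin (150,0)), the base corners are at (133,252), (281,277) and (329,13), and the knob is at (212,227). The roof and strip corners of the case are clear, and the crops give block corners to about 1 px. Next I'll triangulate thicknesses and poses.

```bash
cat > m.py <<'E'
from h import *
import pickle
w1=pickle.load(open("w1.pkl","rb"))[0]; w2=pickle.load(open("w2.pkl","rb"))[0]; sd=pickle.load(open("d0.pkl","rb"))["side"][0]
def tri(c1,n1,p1,c2,n2,p2):
    o1,d1=ray(c1,n1,p1);o2,d2=ray(c2,n2,p2)
    s=np.linalg.lstsq(np.c_[d1,-d2],o2-o1,rcond=None)[0]; a=o1+s[0]*d1;b=o2+s[1]*d2
    return (a+b)/2,np.linalg.norm(a-b)
A1=[(182,80.8),(219.7,74.2),(222,93),(183.7,98.7)];A2=[(160,204),(194,199),(196,215),(162.5,219)]
B1=[(307.7,75.3),(330.3,106.2),(316.2,117.2),(292.8,86.2)];B2=[(273,198),(294.5,225),(281,234),(260.5,209.5)]
C1=[(215,175.3),(223.8,191.2),(192.5,205.3),(185.3,191.7)];Cs=[(165+x/3.15,120+y/3.15) for x,y in[(172,433),(186,455),(122,485),(103,463)]]
if __name__=="__main__":
    for nm,P,Q,c2,n2 in(("A",A1,A2,w2,"wrist"),("B",B1,B2,w2,"wrist"),("C",C1,Cs,sd,"side")):
        T=[tri(w1,"wrist",p,c2,n2,q) for p,q in zip(P,Q)]
        print(nm,[(t[0]*1000).round(0).tolist() for t in T],[round(t[1]*1000,1) for t in T])
    def rect(P,z,c):
        W=np.array([onz(c,"wrist",p,z)[:2] for p in P]); e=W[[1,2,3,0]]-W
        print(" c",W.mean(0).round(4),"edges",(np.linalg.norm(e,axis=1)*1000).round(1),"ang",np.degrees(np.arctan2(e[:,1],e[:,0])).round(1))
    print("A");rect(A1,.022,w1);rect(A2,.022,w2);print("B");rect(B1,.016,w1);rect(B2,.016,w2);print("C");rect(C1,.010,w1)
    print("case roof");rect([(275.7,220.7),(325.7,232.3),(320.7,255),(270,245.7)],.040,w1)
    print("strip end",[onz(w1,"wrist",p,.005).round(4) for p in((224,206.7),(221,220))])
    g=[onz(w2,"wrist",p,.010)[:2] for p in((216.5,126),(290.5,138.5),(314.5,6.5))]; print("base",np.round(g,4))
    e=g[1]-g[0]; f=g[2]-g[1]; print(np.linalg.norm(e),np.linalg.norm(f),np.degrees(np.arctan2(e[1],e[0])),np.degrees(np.arctan2(f[1],f[0])))
    print("knob",onz(w2,"wrist",(256,113.5),.0916))
E
python3 m.py
```

```text
A [[413.0, -6.0, 20.0], [471.0, 2.0, 16.0], [473.0, -27.0, 15.0], [414.0, -33.0, 19.0]] [np.float64(0.6), np.float64(2.1), np.float64(0.1), np.float64(0.2)]
B [[603.0, 2.0, 11.0], [639.0, -45.0, 15.0], [617.0, -63.0, 12.0], [581.0, -16.0, 15.0]] [np.float64(1.2), np.float64(0.2), np.float64(0.6), np.float64(1.7)]
C [[459.0, -159.0, 6.0], [471.0, -184.0, 11.0], [420.0, -209.0, 13.0], [406.0, -186.0, 10.0]] [np.float64(2.5), np.float64(1.1), np.float64(3.1), np.float64(0.5)]
A
 c [ 0.4429 -0.0161] edges [58.3 29.  59.3 27.9] ang [   7.3  -83.6 -173.8   94.3]
 c [ 0.444  -0.0143] edges [60.4 28.2 60.3 27.3] ang [   8.6  -87.2 -172.2   92.8]
B
 c [ 0.6096 -0.0307] edges [59.  28.4 59.7 28.8] ang [ -51.9 -140.4  128.5   38.2]
 c [ 0.6099 -0.0295] edges [61.1 28.  57.2 28.5] ang [ -52.2 -143.2  128.1   44.8]
C
 c [ 0.4385 -0.1844] edges [30.2 59.7 26.3 58.5] ang [ -63.4 -155.3  114.    28.4]
case roof
 c [ 0.594  -0.2568] edges [85.7 43.  88.8 45.6] ang [-14.5 -96.  167.4  79.6]
strip end [array([ 0.4705, -0.2138,  0.005 ]), array([ 0.4644, -0.2382,  0.005 ])]
base [[0.5127 0.1202]
 [0.6282 0.1003]
 [0.6643 0.3141]]
0.11716349197257492 0.21681788286181797 -9.757433066687497 80.39123979708584
knob [0.57436246 0.14313277 0.0916    ]
```

All three bench blocks are there. A (22 mm) is at (0.443,-0.015), B (16 mm) at (0.610,-0.030) and C (10 mm) at (0.4385,-0.184). The case yaw is about -13.7°, and the strip end predicted from the roof agrees within 1 mm. The gauge yaw is about -9.65°. First job is the ejector.

Request:
arm_command([
  {"tx": 0.156,"ty": -0.774,"tz": -0.333,"twist": 0.0471},
  {"tx": 0.156,"ty": -0.774,"tz": -0.333,"twist": 0.0471},
  {"tx": 0.156,"ty": -0.774,"tz": -0.333,"twist": 0.0471},
  {"tx": 0.156,"ty": -0.774,"tz": -0.333,"twist": 0.0471},
  {"tx": 0.156,"ty": -0.774,"tz": -0.333,"twist": 0.0471},
  {"tx": 0.156,"ty": -0.774,"tz": -0.333,"twist": 0.0471},
  {"tx": 0.156,"ty": -0.774,"tz": -0.333,"twist": 0.0471},
  {"tx": 0.156,"ty": -0.774,"tz": -0.333,"twist": 0.0471},
  {"tx": 0.156,"ty": -0.774,"tz": -0.333,"twist": 0.0471},
  {"tx": 0,"ty": 0,"tz": 0,"twist": 0},
], fingers=0)

```text
clock: 2.9
tcp_pos: [0.6425, -0.2743, 0.1773]
eef_rot: [-0.382, -3.113, 0.001]
force: [0.0, 0.1, -0.3]
finger_gap: 0.0
gripper_force: 0.0
```

Request:
arm_command([
  {"tx": 0,"ty": 0,"tz": -0.66,"twist": 0},
  {"tx": 0,"ty": 0,"tz": -0.66,"twist": 0},
  {"tx": 0,"ty": 0,"tz": -0.66,"twist": 0},
  {"tx": 0,"ty": 0,"tz": -0.66,"twist": 0},
  {"tx": 0,"ty": 0,"tz": 0,"twist": 0},
  {"tx": 0,"ty": 0,"tz": 0,"twist": 0},
])

```text
clock: 3.5
tcp_pos: [0.6444, -0.2684, 0.0493]
eef_rot: [-0.377, -3.117, -0.001]
force: [0.2, 0.6, -0.4]
finger_gap: -0.0002
gripper_force: 0.0
```

```bash
python3 - <<'E'
from h import *
c,a=shot("side","s2"); d,b=shot("scene","c2"); e,w=shot("wrist","w3")
o=np.hstack([cv2.resize(a[225:345,215:335],(400,400)),cv2.resize(b[110:210,150:250],(400,400))])
cv2.imwrite("pics/v2.png",o[:,:,::-1]); s=telemetry.sense(); print(s["tcp_pos"],s["eef_rot"],s["qpos"][5])
E
```

```text
[ 0.64721944 -0.2695708   0.05290329] [ 3.74946521e-01  3.11404070e+00 -3.10207806e-03] -1.8258130756900424
```

View pics/v2.png

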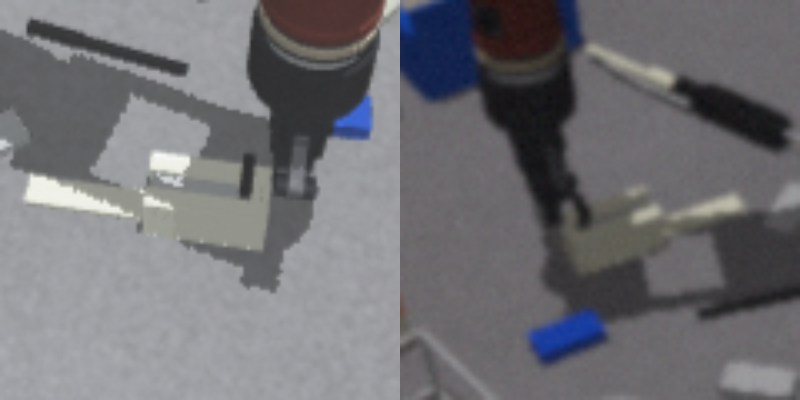

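The shut fingers stand right behind the tab. Pushing now.

Request:
arm_command([
  {"tx": -0.05,"ty": 0.01,"tz": -0.08,"twist": 0},
  {"tx": -0.136,"ty": 0.0332,"tz": 0,"twist": 0},
  {"tx": -0.136,"ty": 0.0332,"tz": 0,"twist": 0},
  {"tx": -0.136,"ty": 0.0332,"tz": 0,"twist": 0},
  {"tx": -0.136,"ty": 0.0332,"tz": 0,"twist": 0},
  {"tx": -0.136,"ty": 0.0332,"tz": 0,"twist": 0},
  {"tx": -0.136,"ty": 0.0332,"tz": 0,"twist": 0},
  {"tx": -0.136,"ty": 0.0332,"tz": 0,"twist": 0},
  {"tx": -0.136,"ty": 0.0332,"tz": 0,"twist": 0},
  {"tx": 0,"ty": 0,"tz": 0,"twist": 0},
])

```text
clock: 4.65
tcp_pos: [0.5878, -0.2543, 0.0459]
eef_rot: [0.375, 3.119, -0.0]
force: [2.9, 0.0, 2.0]
finger_gap: 0.0
gripper_force: 1.4
```

```bash
python3 - <<'E'
from h import *
c,a=shot("side","s3")
s=telemetry.sense(); print(s["tcp_pos"],s["force"])
p=s["tcp_pos"][:2]-np.array([0.5848,-0.2545]); print("along",p@[.9716,-.2368],"across",p@[.2368,.9716])
E
```

```text
[ 0.58786898 -0.25439332  0.04584025] [ 3.79022599 -0.10309823  1.78587759]
along 0.002956560121410087 across 0.0008303821029638055
```

Request:
arm_command([
  {"tx": -0.04,"ty": 0.01,"tz": 0,"twist": 0},
  {"tx": -0.04,"ty": 0.01,"tz": 0,"twist": 0},
  {"tx": 0,"ty": 0,"tz": 0,"twist": 0},
])

```text
clock: 5.0
tcp_pos: [0.5874, -0.2543, 0.0461]
eef_rot: [0.375, 3.111, -0.002]
force: [10.5, -0.4, -2.6]
finger_gap: -0.0003
gripper_force: 5.1
```

Request:
arm_command([
  {"tx": 0.4,"ty": -0.1,"tz": 0,"twist": 0},
  {"tx": 0.7,"ty": -0.17,"tz": 0,"twist": 0},
  {"tx": 0.2,"ty": -0.05,"tz": 0.4,"twist": 0},
  {"tx": 0,"ty": 0,"tz": 1,"twist": 0},
  {"tx": 0,"ty": 0,"tz": 1,"twist": 0},
  {"tx": 0,"ty": 0,"tz": 0.6,"twist": 0},
  {"tx": 0,"ty": 0,"tz": 0,"twist": 0},
])

```text
clock: 5.7
tcp_pos: [0.6512, -0.2712, 0.202]
eef_rot: [0.374, 3.113, -0.006]
force: [0.3, 0.2, 1.1]
finger_gap: 0.0001
gripper_force: 0.0
```

```bash
python3 - <<'E'
from h import *
c,a=shot("side","s4")
s=telemetry.sense(); print(s["tcp_pos"],s["force"])
o=cv2.resize(a[225:325,205:335],(780,600),interpolation=cv2.INTER_CUBIC)
cv2.imwrite("pics/v3.png",o[:,:,::-1])
E
```

```text
[ 0.64954037 -0.27030782  0.19824953] [-0.69353601  0.49486019 -0.6827186 ]
```

View pics/v3.png

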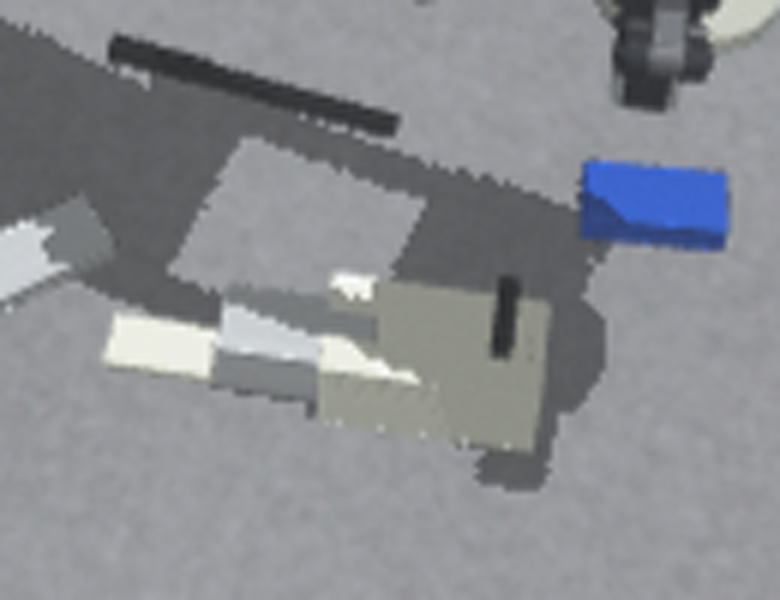

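The block stands well out of the mouth (light top at crop (270,330)) and the tab has sprung back. Next I'll refine the knob position from the earlier views.

```bash
python3 - <<'E'
from m import *
D=pickle.load(open("d0.pkl","rb"))
i2=pickle.load(open("w2.pkl","rb"))[1]
def dark(im,x,y,r=9,T=30):
    s=im[y-r:y+r+1,x-r:x+r+1].max(2)<T; k,l,st,ce=cv2.connectedComponentsWithStats(s.astype(np.uint8)); i=1+np.argmax(st[1:,4]); return ce[i]+[x-r,y-r],st[i,4]
for n,c,im,x,y in(("wrist",D["wrist"][0],D["wrist"][1],203,37),("wrist",w2,i2,256,113),("side",sd,D["side"][1],255,153),("scene",D["scene"][0],D["scene"][1],286,213)):
    p,a=dark(im,x,y); print(n,p,a,onz(c,n,p,.0916))
E
```

```text
wrist [202.8875      37.54166667] 240 [0.57479677 0.14263152 0.0916    ]
wrist [255.67741935 113.44516129] 155 [0.57395424 0.14320301 0.0916    ]Traceback (most recent call last):
  File "<stdin>", line 7, in <module>
  File "<stdin>", line 5, in dark
    return _wrapfunc(a, 'argmax', axis=axis, out=out, **kwds)
    return bound(*args, **kwds)
ValueError: attempt to get argmax of an empty sequence
```

Request:
arm_command([
  {"tx": -0.149,"ty": 0.828,"tz": 0.1,"twist": -0.0477},
  {"tx": -0.149,"ty": 0.828,"tz": 0.1,"twist": -0.0477},
  {"tx": -0.149,"ty": 0.828,"tz": 0,"twist": -0.0477},
  {"tx": -0.149,"ty": 0.828,"tz": 0,"twist": -0.0477},
  {"tx": -0.149,"ty": 0.828,"tz": 0,"twist": -0.0477},
  {"tx": -0.149,"ty": 0.828,"tz": 0,"twist": -0.0477},
  {"tx": -0.149,"ty": 0.828,"tz": 0,"twist": -0.0477},
  {"tx": -0.149,"ty": 0.828,"tz": 0,"twist": -0.0477},
  {"tx": -0.149,"ty": 0.828,"tz": 0,"twist": -0.0477},
  {"tx": -0.149,"ty": 0.828,"tz": 0,"twist": -0.0477},
], fingers=0.65)

```text
clock: 6.75
tcp_pos: [0.5714, 0.1449, 0.2017]
eef_rot: [-2.401, -2.02, 0.012]
force: [0.4, -0.8, -0.7]
finger_gap: 0.0556
gripper_force: 0.0
```

Request:
arm_command([
  {"tx": 0,"ty": 0,"tz": 0,"twist": 0},
  {"tx": 0,"ty": 0,"tz": 0,"twist": 0},
  {"tx": 0,"ty": 0,"tz": 0,"twist": 0},
])

```text
clock: 7.05
tcp_pos: [0.5736, 0.143, 0.2034]
eef_rot: [-2.396, -2.03, 0.007]
force: [0.1, -0.1, 0.5]
finger_gap: 0.0559
gripper_force: 0.0
```

```bash
python3 - <<'E'
from h import *
c,a=shot("wrist","w5")
s=telemetry.sense(); print(s["tcp_pos"],s["eef_rot"],s["finger_gap"])
k=proj(c,"wrist",(.5755,.144,.0916)); print("expect knob",k,"platen",proj(c,"wrist",(.5755,.144,.02)))
E
```

```text
[0.57409952 0.14273908 0.20390323] [-2.39717725 -2.02866405  0.00488437] 0.05540505072434535
expect knob [258.24211673 190.56181353] platen [258.08452726 171.16583199]
```

View pics/w5.png

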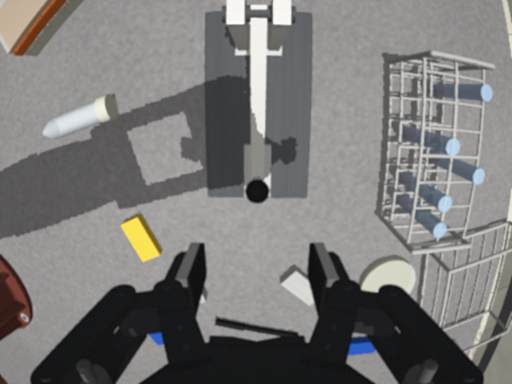

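The knob is at (257,190), within about 1 px of the prediction, and the gauge edges run upright in the image, so yaw is good. Descend and pinch.

Request:
arm_command([
  {"tx": 0.01,"ty": 0.02,"tz": -0.66,"twist": 0},
  {"tx": 0,"ty": 0,"tz": -0.66,"twist": 0},
  {"tx": 0,"ty": 0,"tz": -0.66,"twist": 0},
  {"tx": 0,"ty": 0,"tz": -0.66,"twist": 0},
  {"tx": 0,"ty": 0,"tz": 0,"twist": 0},
  {"tx": 0,"ty": 0,"tz": 0,"twist": 0},
])

```text
clock: 7.7
tcp_pos: [0.575, 0.1439, 0.0729]
eef_rot: [-2.398, -2.028, 0.003]
force: [-0.4, 0.6, 0.1]
finger_gap: 0.0556
gripper_force: 0.0
```

Request:
arm_command([
  {"tx": 0,"ty": 0,"tz": 0,"twist": 0},
  {"tx": 0,"ty": 0,"tz": 0,"twist": 0},
  {"tx": 0,"ty": 0,"tz": 0,"twist": 0},
  {"tx": 0,"ty": 0,"tz": 0,"twist": 0},
  {"tx": 0,"ty": 0,"tz": 0,"twist": 0},
], fingers=0, grip_force=30)

```text
clock: 8.2
tcp_pos: [0.5739, 0.1457, 0.0757]
eef_rot: [-2.395, -2.029, 0.004]
force: [-7.4, 0.7, 8.0]
finger_gap: 0.0199
gripper_force: 29.0
```

```bash
python3 - <<'E'
import numpy as np
y=np.array([.1676,.9859])
f=lambda t:(-(150*np.cos(t)-24*np.sin(t)),150*np.sin(t)+24*np.cos(t))
T=np.linspace(-.3,1.5,21)
for a,b in zip(T,T[1:]):
    dy=f(b)[0]-f(a)[0];dz=f(b)[1]-f(a)[1]; print((np.array([dy*y[0],dy*y[1],dz])/50).round(3).tolist())
E
```

```text
[-0.004, -0.026, 0.272]
[-0.0, -0.002, 0.273]
[0.004, 0.023, 0.272]
[0.008, 0.047, 0.269]
[0.012, 0.07, 0.264]
[0.016, 0.093, 0.256]
[0.02, 0.116, 0.247]
[0.023, 0.137, 0.235]
[0.027, 0.157, 0.222]
[0.03, 0.176, 0.207]
[0.033, 0.194, 0.19]
[0.036, 0.21, 0.171]
[0.038, 0.224, 0.151]
[0.04, 0.237, 0.13]
[0.042, 0.247, 0.108]
[0.044, 0.256, 0.085]
[0.045, 0.263, 0.062]
[0.045, 0.267, 0.037]
[0.046, 0.269, 0.013]
[0.046, 0.269, -0.012]
```

Request:
arm_command([
  {"tx": -0.004,"ty": -0.026,"tz": 0.272,"twist": 0},
  {"tx": 0,"ty": -0.002,"tz": 0.273,"twist": 0},
  {"tx": 0.004,"ty": 0.023,"tz": 0.272,"twist": 0},
  {"tx": 0.008,"ty": 0.047,"tz": 0.269,"twist": 0},
  {"tx": 0.012,"ty": 0.07,"tz": 0.264,"twist": 0},
  {"tx": 0.016,"ty": 0.093,"tz": 0.256,"twist": 0},
])

```text
clock: 8.8
tcp_pos: [0.5755, 0.1552, 0.1542]
eef_rot: [-2.396, -2.029, 0.006]
force: [-4.5, 1.6, -6.3]
finger_gap: 0.0202
gripper_force: 29.4
```

Following well, so I continue the arc.

Request:
arm_command([
  {"tx": 0.02,"ty": 0.116,"tz": 0.247,"twist": 0},
  {"tx": 0.023,"ty": 0.137,"tz": 0.235,"twist": 0},
  {"tx": 0.027,"ty": 0.157,"tz": 0.222,"twist": 0},
  {"tx": 0.03,"ty": 0.176,"tz": 0.207,"twist": 0},
  {"tx": 0.033,"ty": 0.194,"tz": 0.19,"twist": 0},
  {"tx": 0.036,"ty": 0.21,"tz": 0.171,"twist": 0},
  {"tx": 0.038,"ty": 0.224,"tz": 0.151,"twist": 0},
])

```text
clock: 9.5
tcp_pos: [0.586, 0.2154, 0.2257]
eef_rot: [-2.397, -2.03, 0.007]
force: [-5.4, -0.7, -4.7]
finger_gap: 0.0198
gripper_force: 29.4
```

Request:
arm_command([
  {"tx": 0.04,"ty": 0.237,"tz": 0.13,"twist": 0},
  {"tx": 0.042,"ty": 0.247,"tz": 0.108,"twist": 0},
  {"tx": 0.044,"ty": 0.256,"tz": 0.085,"twist": 0},
  {"tx": 0.045,"ty": 0.263,"tz": 0.062,"twist": 0},
  {"tx": 0.045,"ty": 0.267,"tz": 0.037,"twist": 0},
  {"tx": 0.046,"ty": 0.269,"tz": 0.013,"twist": 0},
  {"tx": 0.046,"ty": 0.269,"tz": -0.012,"twist": 0},
  {"tx": 0,"ty": 0,"tz": 0,"twist": 0},
  {"tx": 0,"ty": 0,"tz": 0,"twist": 0},
])

```text
clock: 10.4
tcp_pos: [0.6034, 0.3067, 0.2464]
eef_rot: [2.396, 2.03, 0.001]
force: [-0.3, -0.8, -0.6]
finger_gap: 0.0
gripper_force: 0.0
```

```bash
python3 - <<'E'
from h import *
c,a=shot("side","s6")
s=telemetry.sense(); print(s["tcp_pos"],s["force"],s["finger_gap"])
o=cv2.resize(a[20:220,170:340],(510,600),interpolation=cv2.INTER_CUBIC)
cv2.imwrite("pics/v4.png",o[:,:,::-1])
E
```

```text
[0.60318034 0.30628324 0.24616221] [-0.76528599 -0.07098558 -0.74016895] 5.2690469139118665e-05
```

View pics/v4.png

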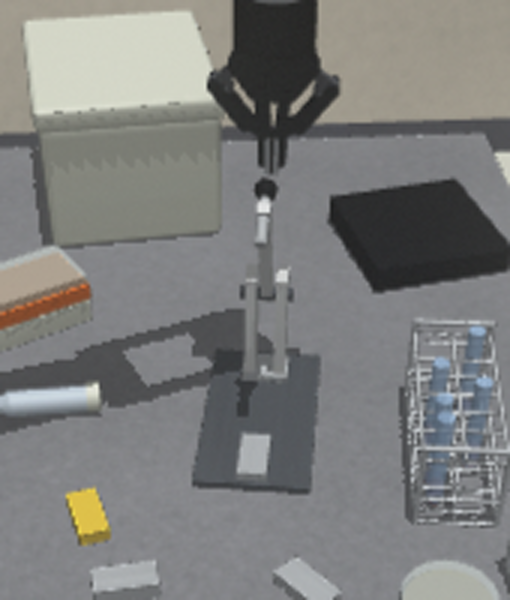

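The fingers slipped off, and the knob is now at side pixel (258.3,82.3). I'll check the angle.

```bash
cat >> h.py <<'E'
from scipy.optimize import minimize_scalar
PL=np.array([.5752,.1440]); YG=np.array([.1676,.9859])
def knob(t):
    u=150*np.cos(t)-24*np.sin(t); z=150*np.sin(t)+24*np.cos(t)
    return np.r_[PL+YG*(150-u)/1000,(113+z)/1000]
def angle(c,n,px):
    f=lambda t:np.linalg.norm(proj(c,n,knob(t))-px)
    r=min((minimize_scalar(f,bounds=b,method="bounded") for b in((-.3,.5),(.4,1.2),(1.1,1.85))),key=lambda r:r.fun); return r.x,r.fun
E
python3 - <<'E'
from h import *
c=cal("side"); print(angle(c,"side",np.array([258.3,82.3]))); t=angle(c,"side",np.array([258.3,82.3]))[0]; print(knob(t))
a=vision.read_camera("side"); s=a[70:100,250:268].max(2)<30
k,l,st,ce=cv2.connectedComponentsWithStats(s.astype(np.uint8)); print([(x[4],(e+[250,70]).round(1)) for x,e in zip(st[1:],ce[1:])])
E
```

```text
(np.float64(1.1262460352467252), np.float64(0.34707835755537464))
[0.59315993 0.24964856 0.25874187]
[]
```

The lever is at about 1.13 rad and sinking slowly. I'll take the shut fingers over to the -y side and push the foot back toward +y until it passes 1.25.

Request:
arm_command([
  {"tx": 0,"ty": 0,"tz": 1,"twist": 0},
  {"tx": -0.158,"ty": -0.927,"tz": 0,"twist": 0},
  {"tx": -0.158,"ty": -0.927,"tz": 0,"twist": 0},
  {"tx": -0.158,"ty": -0.927,"tz": 0,"twist": 0},
  {"tx": -0.158,"ty": -0.927,"tz": 0,"twist": 0},
  {"tx": 0,"ty": 0,"tz": -0.88,"twist": 0},
  {"tx": 0,"ty": 0,"tz": -0.88,"twist": 0},
  {"tx": 0,"ty": 0,"tz": -0.88,"twist": 0},
  {"tx": 0,"ty": 0,"tz": 0,"twist": 0},
])

```text
clock: 11.4
tcp_pos: [0.565, 0.1196, 0.1564]
eef_rot: [-2.392, -2.023, 0.02]
force: [-1.4, 0.1, -0.7]
finger_gap: 0.0
gripper_force: 0.0
```

Request:
arm_command([
  {"tx": 0.047,"ty": 0.276,"tz": 0.125,"twist": 0},
  {"tx": 0.047,"ty": 0.276,"tz": 0.125,"twist": 0},
  {"tx": 0.047,"ty": 0.276,"tz": 0.125,"twist": 0},
  {"tx": 0.047,"ty": 0.276,"tz": 0.125,"twist": 0},
  {"tx": 0.047,"ty": 0.276,"tz": 0.125,"twist": 0},
  {"tx": 0.047,"ty": 0.276,"tz": 0.125,"twist": 0},
  {"tx": 0.047,"ty": 0.276,"tz": 0.125,"twist": 0},
  {"tx": 0.047,"ty": 0.276,"tz": 0.125,"twist": 0},
  {"tx": 0,"ty": 0,"tz": 0,"twist": 0},
])

```text
clock: 12.3
tcp_pos: [0.592, 0.2348, 0.218]
eef_rot: [2.394, 2.032, 0.011]
force: [0.0, -0.4, 0.2]
finger_gap: -0.0002
gripper_force: 0.0
```

```bash
python3 - <<'E'
from h import *
c,a=shot("side","s7");d,b=shot("scene","c7"); e,w=shot("wrist","w7")
s=telemetry.sense(); print(s["tcp_pos"],s["force"],s["finger_gap"])
print((150-((s["tcp_pos"][:2]-PL)@YG)*1000))
o=np.hstack([cv2.resize(a[20:220,190:310],(360,600),interpolation=cv2.INTER_CUBIC),cv2.resize(b[130:290,240:357],(440,600),interpolation=cv2.INTER_CUBIC)])
cv2.imwrite("pics/v5.png",o[:,:,::-1])
E
```

```text
[0.5898638  0.23227679 0.2140033 ] [-1.39314237  0.11279211  0.07829127] 0.00018825619550664793
60.51025648274275
```

View pics/v5.png

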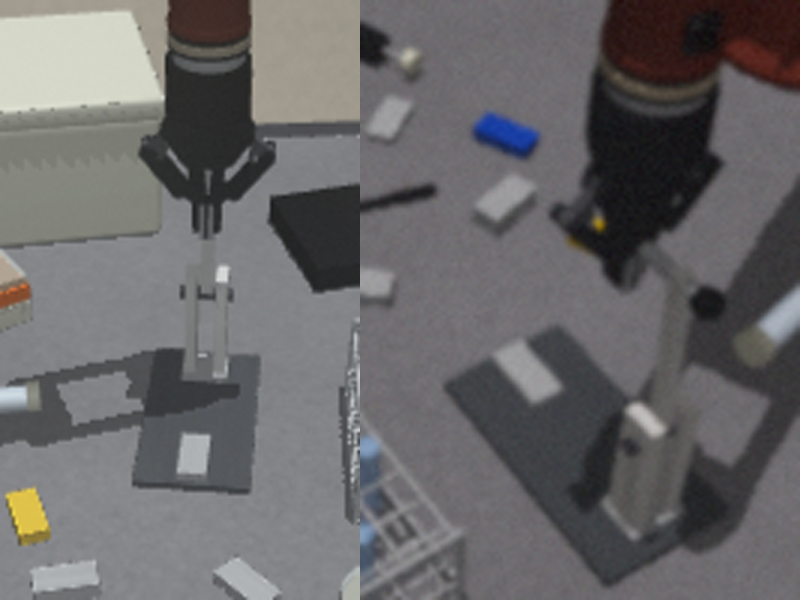

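The lever is up, with the knob at scene pixel (332.3,210.8) and no contact force. I'll compute its angle and refine the platen centre from the now unobstructed views.

```bash
python3 - <<'E'
from h import *
c=cal("scene"); print(angle(c,"scene",np.array([332.3,210.8])))
print(telemetry.sense()["clock"])
for n,f in(("side","s7"),("scene","c7")):
    c=cal(n); im=cv2.imread(f"pics/{f}.png"); p=proj(c,n,np.r_[PL,.02]); x,y=p.round().astype(int)
    g=im.min(2); sub=g[y-22:y+23,x-22:x+23]; t,m=cv2.threshold(sub,0,255,cv2.THRESH_OTSU)
    k,l,st,ce=cv2.connectedComponentsWithStats(m); i=l[22,22]; cn,_=cv2.findContours((l==i).astype(np.uint8),0,1)
    r=cv2.minAreaRect(cn[0]); W=np.array([onz(c,n,q+[x-22,y-22],.02)[:2] for q in cv2.boxPoints(r)]); e=np.roll(W,-1,0)-W
    print(n,t,i,st[i],onz(c,n,ce[i]+[x-22,y-22],.02).round(4),(np.linalg.norm(e,axis=1)*1000).round(1),np.degrees(np.arctan2(e[:,1],e[:,0])).round(1))
E
```

```text
(np.float64(1.524973670908981), np.float64(0.16635573730392839))
12.45
side 108.0 3 [ 16  16  11  15 143] [0.5727 0.1412 0.02  ] [31.2 63.7 30.  63.7] [ -4.3 -95.4 175.6  85.6]
scene 89.0 1 [  0   0  45  31 938] [0.5465 0.1132 0.02  ] [144.6 122.9 133.7 122. ] [ 138.    41.9  -42.  -133. ]
```

The lever is at 1.52 rad and stays up. Next is the 28 mm block. Only one picture view is left, so I'll check numerically from here.

Request:
arm_command([
  {"tx": -0.111,"ty": -0.949,"tz": 0,"twist": 0.0477},
  {"tx": -0.111,"ty": -0.949,"tz": 0,"twist": 0.0477},
  {"tx": -0.111,"ty": -0.949,"tz": 0,"twist": 0.0477},
  {"tx": -0.111,"ty": -0.949,"tz": 0,"twist": 0.0477},
  {"tx": -0.111,"ty": -0.949,"tz": 0,"twist": 0.0477},
  {"tx": -0.111,"ty": -0.949,"tz": 0,"twist": 0.0477},
  {"tx": -0.111,"ty": -0.949,"tz": 0,"twist": 0.0477},
  {"tx": -0.111,"ty": -0.949,"tz": 0,"twist": 0.0477},
  {"tx": -0.111,"ty": -0.949,"tz": 0,"twist": 0.0477},
  {"tx": -0.111,"ty": -0.949,"tz": 0,"twist": 0.0477},
], fingers=0.7)

```text
clock: 13.45
tcp_pos: [0.5371, -0.2219, 0.2132]
eef_rot: [-0.476, -3.104, -0.001]
force: [-0.4, -0.0, -0.0]
finger_gap: 0.0597
gripper_force: 0.0
```

Request:
arm_command([
  {"tx": 0,"ty": 0,"tz": 0,"twist": 0},
  {"tx": 0,"ty": 0,"tz": 0,"twist": 0},
  {"tx": 0,"ty": 0,"tz": 0,"twist": 0},
])

```text
clock: 13.75
tcp_pos: [0.5378, -0.2194, 0.2133]
eef_rot: [-0.485, -3.103, -0.002]
force: [0.4, 0.0, 0.2]
finger_gap: 0.0596
gripper_force: 0.0
```

```bash
cat >> h.py <<'E'
def st():
    s=telemetry.sense(); R=cv2.Rodrigues(s["eef_rot"])[0]; a=np.degrees(np.arctan2(R[1,1],R[0,1]))
    print("t",round(s["clock"],2),"tcp",s["tcp_pos"].round(4),"close ang",round((a+90)%180-90,2),"F",s["force"].round(1),"gap",round(s["finger_gap"],4),"q6",round(s["qpos"][5],2)); return s
def rectof(c,n,im,p,z,r=40,lo=None):
    # bright component nearest the expected point, as a rectangle on height z
    x,y=proj(c,n,np.r_[p,z]).round().astype(int); x0,y0=max(x-r,0),max(y-r,0)
    g=im.min(2)[y0:y+r,x0:x+r]
    t,m=cv2.threshold(g,0,255,cv2.THRESH_OTSU) if lo is None else cv2.threshold(g,lo,255,0)
    k,l,s,ce=cv2.connectedComponentsWithStats(m,connectivity=4)
    ii=[i for i in range(1,k) if s[i,4]>60]; i=min(ii,key=lambda i:np.min(np.hypot(*(np.argwhere(l==i)-[y-y0,x-x0]).T))*10+np.hypot(*(ce[i]-[x-x0,y-y0])))
    cn,_=cv2.findContours((l==i).astype(np.uint8),0,1); q=max(cn,key=len).reshape(-1,2)
    W=np.array([onz(c,n,a+[x0,y0],z)[:2] for a in q]).astype(np.float32)*1000
    b=cv2.minAreaRect(W); B=cv2.boxPoints(b); e=np.roll(B,-1,0)-B; L=np.linalg.norm(e,axis=1); j=np.argmax(L[:2])
    print(n,"thr",t,"px",s[i,4],"centre",np.round(np.array(b[0])/1000,4),"size",L[:2].round(1),"long ang",round((np.degrees(np.arctan2(e[j,1],e[j,0]))+90)%180-90,1))
    return np.array(b[0])/1000
E
python3 - <<'E'
from h import *
s=st(); c,im=shot("wrist","w8")
for p in((.5343,-.2422),(.53,-.26)): print(proj(c,"wrist",np.r_[p,.033]))
p=proj(c,"wrist",(.533,-.242,.033)).round().astype(int)
print(im[p[1]-40:p[1]+41:5,max(p[0]-50,0):p[0]+51:5].min(2))
E
```

```text
t 13.75 tcp [ 0.5378 -0.2194  0.2133] close ang 72.22 F [0.4 0.  0.2] gap 0.0596 q6 -1.77
[235.50907071 175.6624261 ]
[219.40098422 176.8792572 ]
[[145 144 142 143 142 143 143  90 127 151 140 131  89  89  84  87  87  81
   84  85  84]
 [147 145 144 144 148 145 146  87 103 130 129 130  86  88  86  83  87  84
   81  85  85]
 [145 145 146 142 146 137 145 115  96 130 131 130  98  85  82  85  87  86
   83  85  80]
 [146 149 148 148 145 149 148 112  91 127 124 117  95  85  81  87  85  84
   84  89  86]
 [151 142 144 145 148 142 139 124  97 101 111 111 115  83  87  84  86  82
   88  88  85]
 [144 146 147 142 149 144 143 134 118 152 117 116 118  99  95  82  86  87
   86  85  82]
 [148 146 144 140 147 144 142 142 173 218 191 120 123  86 142 110  85  84
   87  84  85]
 [149 148 148 147 144 146 145 141 221 215 216 218 221  81 147 145 143 118
   98  98 140]
 [147 145 142 145 153 149 145 144 220 214 214 217 219  86 147 148 148 142
  144 144 147]
 [142 143 140 152 143 147 145 143 217 211 212 216 217 101  90 143 142 141
  141 144 142]
 [148 143 146 148 142 146 144 142 214 210 211 213 214 127  95 146 145 147
  141 140 147]
 [149 146 149 143 139 144 146 111 195 178 210 213 148 108 116 133 142 144
  147 142 148]
 [148 143 142 142 144 147 148 230 228 208 209 210 227 226 220 138 150 148
  147 144 143]
 [149 151 141 148 144 144 142 232 226 220 207 207 226 226 227 130 146 144
  146 144 148]
 [150 143 147 142 148 145 146 229 226 227 176 209 223 226 234 119 149 140
  149 142 143]
 [143 144 145 145 147 141 143 212 225 228 128 226 226 225 230 100 146 142
  137 142 143]
 [143 148 148 146 143 148 141 191 226 227 127 226 225 225 227  99 139 147
  143 146 144]]
```

The block's bright top face lies right where predicted. Some of the travel was lost to the rate limits, so I'll correct, descend and grip.

Request:
arm_command([
  {"tx": -0.035,"ty": -0.228,"tz": 0,"twist": 0.0114},
  {"tx": -0.035,"ty": -0.228,"tz": 0,"twist": 0.0114},
  {"tx": 0,"ty": 0,"tz": -0.8,"twist": 0},
  {"tx": 0,"ty": 0,"tz": -0.8,"twist": 0},
  {"tx": 0,"ty": 0,"tz": -0.8,"twist": 0},
  {"tx": 0,"ty": 0,"tz": -0.8,"twist": 0},
  {"tx": 0,"ty": 0,"tz": 0,"twist": 0},
  {"tx": 0,"ty": 0,"tz": 0,"twist": 0},
])

```text
clock: 14.6
tcp_pos: [0.5345, -0.2417, 0.0537]
eef_rot: [-0.371, -3.118, -0.002]
force: [0.3, -0.2, -0.8]
finger_gap: 0.0599
gripper_force: 0.0
```

```bash
python3 -c "
from h import *
st()"
```

```text
t 14.6 tcp [ 0.5345 -0.2417  0.0537] close ang 76.44 F [ 0.3 -0.2 -0.8] gap 0.0599 q6 -1.88
```

Request:
arm_command([
  {"tx": 0,"ty": 0,"tz": -0.307,"twist": 0},
  {"tx": 0,"ty": 0,"tz": -0.307,"twist": 0},
  {"tx": 0,"ty": 0,"tz": -0.307,"twist": 0},
  {"tx": 0,"ty": 0,"tz": 0,"twist": 0},
])

```text
clock: 15.0
tcp_pos: [0.5326, -0.242, 0.0054]
eef_rot: [-0.373, -3.115, -0.003]
force: [-0.3, 0.4, -0.6]
finger_gap: 0.0596
gripper_force: 0.0
```

Request:
arm_command([
  {"tx": 0,"ty": 0,"tz": 0,"twist": 0},
  {"tx": 0,"ty": 0,"tz": 0,"twist": 0},
  {"tx": 0,"ty": 0,"tz": 0,"twist": 0},
  {"tx": 0,"ty": 0,"tz": 0,"twist": 0},
  {"tx": 0,"ty": 0,"tz": 0,"twist": 0},
], fingers=0, grip_force=60)

```text
clock: 15.5
tcp_pos: [0.5353, -0.2436, 0.0087]
eef_rot: [0.373, 3.118, -0.001]
force: [0.2, -0.4, 0.7]
finger_gap: 0.0291
gripper_force: 60.7
```

```bash
python3 -c "
from h import *
st()"
```

```text
t 15.5 tcp [ 0.5353 -0.2436  0.0087] close ang 76.35 F [ 0.2 -0.4  0.7] gap 0.0291 q6 -1.88
```

The block is gripped (29 mm gap). I'll draw it out along the strip, lift, and carry it to the gauge.

Request:
arm_command([
  {"tx": -0.17,"ty": 0.0415,"tz": 0,"twist": 0},
  {"tx": -0.17,"ty": 0.0415,"tz": 0,"twist": 0},
  {"tx": -0.17,"ty": 0.0415,"tz": 0,"twist": 0},
  {"tx": -0.17,"ty": 0.0415,"tz": 0,"twist": 0},
  {"tx": 0,"ty": 0,"tz": 0.3,"twist": 0},
  {"tx": 0,"ty": 0,"tz": 0.6,"twist": 0},
  {"tx": 0,"ty": 0,"tz": 0.6,"twist": 0},
  {"tx": 0,"ty": 0,"tz": 0.5,"twist": 0},
  {"tx": 0,"ty": 0,"tz": 0,"twist": 0},
])

```text
clock: 16.4
tcp_pos: [0.5022, -0.236, 0.1117]
eef_rot: [0.372, 3.114, -0.004]
force: [1.0, 0.3, -3.0]
finger_gap: 0.0292
gripper_force: 60.3
```

```bash
python3 -c "
from h import *
st()"
```

```text
t 16.4 tcp [ 0.5022 -0.236   0.1117] close ang 76.36 F [ 1.   0.3 -3. ] gap 0.0292 q6 -1.9
```

Request:
arm_command([
  {"tx": 0.07,"ty": 0.358,"tz": 0,"twist": -0.0239},
  {"tx": 0.07,"ty": 0.358,"tz": 0,"twist": -0.0239},
  {"tx": 0.07,"ty": 0.358,"tz": 0,"twist": -0.0239},
  {"tx": 0.07,"ty": 0.358,"tz": 0,"twist": -0.0239},
  {"tx": 0.07,"ty": 0.358,"tz": 0,"twist": -0.0239},
  {"tx": 0.07,"ty": 0.358,"tz": 0,"twist": -0.0239},
  {"tx": 0.07,"ty": 0.358,"tz": 0,"twist": -0.0239},
  {"tx": 0.07,"ty": 0.358,"tz": 0,"twist": -0.0239},
  {"tx": 0.07,"ty": 0.358,"tz": 0,"twist": -0.0239},
  {"tx": 0.07,"ty": 0.358,"tz": 0,"twist": -0.0239},
])

```text
clock: 17.4
tcp_pos: [0.533, -0.0546, 0.1053]
eef_rot: [-1.492, -2.758, 0.003]
force: [0.5, 0.1, -4.4]
finger_gap: 0.0292
gripper_force: 60.2
```

Request:
arm_command([
  {"tx": 0.07,"ty": 0.358,"tz": 0,"twist": -0.0239},
  {"tx": 0.07,"ty": 0.358,"tz": 0,"twist": -0.0239},
  {"tx": 0.07,"ty": 0.358,"tz": 0,"twist": -0.0239},
  {"tx": 0.07,"ty": 0.358,"tz": 0,"twist": -0.0239},
  {"tx": 0.07,"ty": 0.358,"tz": 0,"twist": -0.0239},
  {"tx": 0.07,"ty": 0.358,"tz": 0,"twist": -0.0239},
  {"tx": 0.07,"ty": 0.358,"tz": 0,"twist": -0.0239},
  {"tx": 0.07,"ty": 0.358,"tz": 0,"twist": -0.0239},
  {"tx": 0,"ty": 0,"tz": 0,"twist": 0},
  {"tx": 0,"ty": 0,"tz": 0,"twist": 0},
])

```text
clock: 18.4
tcp_pos: [0.5615, 0.0872, 0.1058]
eef_rot: [-2.238, -2.201, 0.006]
force: [1.0, -0.3, -4.4]
finger_gap: 0.0291
gripper_force: 60.2
```

```bash
python3 - <<'E'
from h import *
s=st(); c,im=shot("wrist","w9"); print(proj(c,"wrist",np.r_[PL,.02]))
try: rectof(c,"wrist",im,PL+YG*.01,.02,45,150)
except Exception as e: print(e)
q=proj(c,"wrist",np.r_[PL,.02]).round().astype(int); print(q); print(im[q[1]-36:q[1]+60:4,q[0]-36:q[0]+37:4].min(2))
E
```

```text
t 18.4 tcp [0.5615 0.0872 0.1058] close ang -0.96 F [ 1.  -0.3 -4.4] gap 0.0291 q6 0.05
[272.7976521  131.59612965]
wrist thr 150.0 px 1269 centre [0.5804 0.1472] size [20.  52.5] long ang 80.6
[273 132]
[[ 61  61  59  60  60  95 133 134 132 133 238 239 239 233 203 135 109 108
  106]
 [ 62  60  61  60  61 117 133 133 132 135 238 238 236 237 237 176 109 107
  105]
 [ 61  60  60  61  60 128 135 131 141 234 238 239 236 237 238 141 110 108
  106]
 [ 60  58  61  60  60 132 135 131 134 232 238 239 237 237 238 111 109 108
  105]
 [ 59  59  62  61  62 132 136 130 135 232 238 239 238 237 238 104 108 108
  105]
 [ 61  60  62  62  73 132 135 129 133 233 238 239 239 238 232 107 108 107
  106]
 [ 62  62  60  62  91 131 133 130 132 215 238 238 239 239 203 110 109 107
  106]
 [ 60  62  58  62 113 131 132 131 131 191 239 238 238 239 164 111 111 108
  106]
 [ 61  63  59  64 123 131 130 133 130 189 239 238 237 239 129 110 110 106
  107]
 [ 59  60  61  60 130 132 130 133 130 186 240 237 238 239 110 110 108 107
  106]
 [ 59  61  60  62 132 133 128 135 129 183 240 238 238 236 107 111 108 108
  107]
 [ 59
[... 348 characters left out ...]
 131 130 134 129 212 237 106 109 106 106 107
  105]
 [ 63  60  62 133 132 128 134 128 129 135 131 129 233 108 108 106 109 107
  106]
 [ 62  60  63 133 133 128 132 130 130 131 130 133 108  97 100  93  61  61
   63]
 [ 95  83  74  66  75  87 110 122 129 131 132 133  85  61  62  62  61  61
   63]
 [ 97 101 102 100  97  97  96  85  75  68  70  84  63  60  63  61  59  60
   63]
 [ 97  98  98  97  97  97 101 101  98  99  98  97  97  89  79  70  63  57
   62]
 [ 98 100  98  95  98 101 103 100  99 103 101 100 100  98  95 100  97  97
   95]
 [ 97 100 100  97 100  97  97  99 103 102 102 110  99 101  99  97  96  96
   96]
 [ 99  96 100 102 101 100  95 101 101  97  97 167 119 101  96  97 107 114
  156]]
```

The platen segments cleanly here (130+ against base at 60–110). I'll measure it, with the rates also showing rotation lagging by 8.7°.

```bash
python3 - <<'E'
from h import *
s=st(); c=cal("wrist"); im=cv2.imread("pics/w9.png")[:,:,::-1]
rectof(c,"wrist",im,PL,.02,60,119)
rectof(c,"wrist",im,PL,.02,60,122)
E
```

```text
t 18.45 tcp [0.5619 0.0868 0.1062] close ang -1.01 F [ 0.4 -0.1 -3.8] gap 0.0286 q6 0.05
wrist thr 119.0 px 3017 centre [0.5755 0.1441] size [30.7 60.3] long ang 80.3
wrist thr 122.0 px 2990 centre [0.5755 0.1442] size [30.5 60.1] long ang 80.0
```

Request:
arm_command([
  {"tx": 0.05,"ty": 0.182,"tz": 0,"twist": -0.0122},
  {"tx": 0.05,"ty": 0.182,"tz": 0,"twist": -0.0122},
  {"tx": 0.05,"ty": 0.182,"tz": 0,"twist": -0.0122},
  {"tx": 0.05,"ty": 0.182,"tz": 0,"twist": -0.0122},
  {"tx": 0,"ty": 0,"tz": -0.44,"twist": 0},
  {"tx": 0,"ty": 0,"tz": -0.44,"twist": 0},
  {"tx": 0,"ty": 0,"tz": -0.44,"twist": 0},
  {"tx": 0,"ty": 0,"tz": 0,"twist": 0},
  {"tx": 0,"ty": 0,"tz": 0,"twist": 0},
])

```text
clock: 19.35
tcp_pos: [0.5727, 0.1229, 0.0413]
eef_rot: [-2.404, -2.021, 0.003]
force: [-0.0, 0.9, -3.4]
finger_gap: 0.0287
gripper_force: 60.3
```

```bash
sed -i 's/^PL=.*/PL=np.array([.5755,.1442]); YG=np.array([.1702,.9854]); XG=np.array([.9854,-.1702])/' h.py; cat >> h.py <<'E'
def rel(off=0):
    s=st(); d=(s["tcp_pos"][:2]-PL)*1000; print("tcp in gauge x %.1f y %.1f z %.1f"%(d@XG,d@YG,s["tcp_pos"][2]*1000)); return s
E
python3 - <<'E'
from h import *
rel(); c,im=shot("wrist","w10"); st()
# sharp map of what is seen around the block's upper edge
q=proj(c,"wrist",np.r_[PL-YG*.0,.02]).round().astype(int); print(q); print(im[q[1]-40:q[1]+100:5,q[0]-45:q[0]+46:5].min(2))
E
```

```text
t 19.35 tcp [0.5727 0.1229 0.0413] close ang -9.89 F [-0.   0.9 -3.4] gap 0.0287 q6 0.26
tcp in gauge x 0.9 y -21.5 z 41.3
t 19.4 tcp [0.5742 0.1231 0.0426] close ang -9.89 F [ 0.1  0.1 -4.5] gap 0.029 q6 0.26
[254 205]
[[ 68  70  69  85 145 150 144 150 145 148 149 146 149 242 163 121 121 117
  115]
 [ 68  71  69  79 146 151 144 150 145 149 150 146 147 156  89 122 120 117
  116]
 [ 68  71  67  79 146 151 143 149 145 149 149 147 148 150  83  88 121 118
  116]
 [ 67  69  69  75 145 149 144 150 147 147 149 148 148 148  76  72 112 118
  118]
 [ 68  70  68  70 146 150 143 150 146 147 150 147 148 149  77  71  92 118
  118]
 [ 68  71  68  72 146 150 144 149 146 148 150 146 147 148  69  72  72 110
  119]
 [ 70  70  68  70 146 149 144 149 145 147 150 146 147 149  72  71  71 107
  118]
 [ 68  70  68  71 147 149 145 150 145 147 150 146 147 148  69  72  72  71
   70]
 [ 70  71  68  72 146 149 144 149 145 147 150 145 149 148  70  72  71  69
   70]
 [ 67  69  68  70 123 116 116 117 116 117 116 116 117 116 111 105  72  69
   71]
 [ 67  69  68  71 114 113 114 114 112 113 115 115 112 113 112 114  70 
[... 688 characters left out ...]
 146 147 147 147 145 148 144 149 148  49 106
  105]
 [ 65 106 105  32 149 152 148 143 147 146 148 144 148 143 149 146  43 104
  105]
 [ 97 106  92  26 148 153 147 144 148 145 148 145 147 143 150 147  31  86
  106]
 [107 127  77  22 148 153 147 143 147 146 147 144 149 143 149 146  25  67
  127]
 [ 28  58 100  21 148 152 148 142 148 145 146 145 148 143 150 146  22  90
   68]
 [ 29  28  31  21 148 151 148 143 147 144 146 145 148 141 148 146  19  32
   28]
 [ 30  27  27  23 148 152 148 141 146 144 147 144 146 142 148 146  21  33
   30]
 [ 30  28  23  27 147 151 147 141 145 143 146 143 146 143 148 144  26  27
   30]
 [ 29  29  27  29 149 150 147 140 145 145 145 143 144 141 147 142  26  25
   31]]
```

The block hangs in view; its +y face is rows 9–13 in the map and the top face is below that. I'll compute its true offset from the TCP.

```bash
cat >> h.py <<'E'
def blk(c,im,ztop,zbot,ypred,row_in=6):
    """edges of the held/placed block in gauge frame: +y edge at ztop/zbot, x edges at ztop"""
    g=im.min(2).astype(float)
    def samp(x,y,z): p=proj(c,"wrist",np.r_[PL+XG*x/1000+YG*y/1000,z/1000]); return g[int(round(p[1])),int(round(p[0]))],p
    out={}
    for nm,z in(("top",ztop),("bot",zbot)):
        ys=np.arange(ypred-15,ypred+15,.5); v=np.array([np.mean([samp(x,y,z)[0] for x in(-8,-4,0,4,8)]) for y in ys])
        d=np.diff(cv2.GaussianBlur(v.reshape(1,-1),(5,1),1).ravel()); i=np.argsort(-abs(d))[:1]; out[nm]=(ys[i[0]],round(d[i[0]],1))
    xs=np.arange(-30,30,.5); v=np.array([np.median([samp(x,ypred-k,ztop)[0] for k in(row_in,row_in+2,row_in+4)]) for x in xs])
    i0=len(xs)//2; lo=i0; ref=np.median(v[i0-8:i0+8])
    while lo>0 and abs(v[lo]-ref)<14: lo-=1
    hi=i0
    while hi<len(v)-1 and abs(v[hi]-ref)<14: hi+=1
    out["x"]=(xs[lo],xs[hi],(xs[lo]+xs[hi])/2); print(out); return out
E
python3 - <<'E'
from h import *
rel(); c=cal("wrist"); im=cv2.imread("pics/w10.png")[:,:,::-1]
for zb in(37,39,41): blk(c,im,zb+28,zb,3)
E
```

```text
t 19.4 tcp [0.5742 0.1231 0.0426] close ang -9.89 F [ 0.1  0.1 -4.5] gap 0.029 q6 0.26
tcp in gauge x 2.3 y -21.0 z 42.6
{'top': (np.float64(4.5), np.float64(-9.9)), 'bot': (np.float64(4.0), np.float64(10.0)), 'x': (np.float64(-12.0), np.float64(17.5), np.float64(2.75))}
{'top': (np.float64(5.5), np.float64(-10.0)), 'bot': (np.float64(5.0), np.float64(9.5)), 'x': (np.float64(-12.0), np.float64(17.5), np.float64(2.75))}
{'top': (np.float64(6.5), np.float64(-11.8)), 'bot': (np.float64(5.5), np.float64(10.0)), 'x': (np.float64(-11.5), np.float64(17.0), np.float64(2.75))}
```

Request:
arm_command([
  {"tx": -0.05,"ty": 0.008,"tz": 0,"twist": 0},
  {"tx": 0,"ty": 0,"tz": -0.1,"twist": 0},
  {"tx": 0,"ty": 0,"tz": -0.1,"twist": 0},
  {"tx": 0,"ty": 0,"tz": -0.08,"twist": 0},
  {"tx": 0,"ty": 0,"tz": 0,"twist": 0},
  {"tx": 0,"ty": 0,"tz": 0,"twist": 0},
])

```text
clock: 20.0
tcp_pos: [0.571, 0.1241, 0.0277]
eef_rot: [-2.404, -2.022, 0.001]
force: [0.5, 0.0, -3.6]
finger_gap: 0.0289
gripper_force: 60.5
```

```bash
python3 - <<'E'
from h import *
rel(); c,im=shot("wrist","w11")
rel()
for zb in(22,25): blk(c,im,zb+28,zb,4)
E
```

```text
t 20.0 tcp [0.571  0.1241 0.0277] close ang -9.86 F [ 0.5  0.  -3.6] gap 0.0289 q6 0.27
tcp in gauge x -1.1 y -20.6 z 27.7
t 20.05 tcp [0.5712 0.1241 0.0279] close ang -9.86 F [ 0.9 -0.1 -4.8] gap 0.0293 q6 0.27
tcp in gauge x -0.8 y -20.5 z 27.9
{'top': (np.float64(15.0), np.float64(11.8)), 'bot': (np.float64(4.5), np.float64(9.6)), 'x': (np.float64(-15.5), np.float64(14.5), np.float64(-0.5))}
{'top': (np.float64(6.0), np.float64(-9.9)), 'bot': (np.float64(5.5), np.float64(9.6)), 'x': (np.float64(-15.0), np.float64(14.0), np.float64(-0.5))}
```

Request:
arm_command([
  {"tx": 0.01,"ty": 0,"tz": -0.03,"twist": 0},
  {"tx": 0,"ty": 0,"tz": -0.03,"twist": 0},
  {"tx": 0,"ty": 0,"tz": -0.02,"twist": 0},
  {"tx": 0,"ty": 0,"tz": 0,"twist": 0},
])

```text
clock: 20.45
tcp_pos: [0.5716, 0.1241, 0.0238]
eef_rot: [-2.404, -2.022, 0.0]
force: [-0.6, -0.2, -4.2]
finger_gap: 0.0291
gripper_force: 60.6
```

```bash
python3 -c "
from h import *
rel()"
```

```text
t 20.45 tcp [0.5716 0.1241 0.0238] close ang -9.87 F [-0.6 -0.2 -4.2] gap 0.0291 q6 0.27
tcp in gauge x -0.4 y -20.5 z 23.8
```

Request:
arm_command([
  {"tx": 0,"ty": 0,"tz": -0.02,"twist": 0},
  {"tx": 0,"ty": 0,"tz": -0.02,"twist": 0},
  {"tx": 0,"ty": 0,"tz": 0,"twist": 0},
])

```text
clock: 20.75
tcp_pos: [0.5718, 0.1241, 0.0237]
eef_rot: [-2.404, -2.022, 0.001]
force: [-4.5, -0.7, 6.7]
finger_gap: 0.0289
gripper_force: 61.9
```

Request:
arm_command([
  {"tx": 0,"ty": 0,"tz": -0.02,"twist": 0},
  {"tx": 0,"ty": 0,"tz": 0,"twist": 0},
])

```text
clock: 20.95
tcp_pos: [0.5718, 0.1241, 0.0237]
eef_rot: [-2.403, -2.022, 0.002]
force: [-8.2, -0.9, 12.0]
finger_gap: 0.0289
gripper_force: 62.6
```

Contact is made at TCP z 23.7 mm. I'll ease the pressure slightly and slide +25 mm.

Request:
arm_command([
  {"tx": 0,"ty": 0,"tz": 0.02,"twist": 0},
  {"tx": 0,"ty": 0,"tz": 0,"twist": 0},
  {"tx": 0.017,"ty": 0.0985,"tz": 0,"twist": 0},
  {"tx": 0.017,"ty": 0.0985,"tz": 0,"twist": 0},
  {"tx": 0.017,"ty": 0.0985,"tz": 0,"twist": 0},
  {"tx": 0.017,"ty": 0.0985,"tz": 0,"twist": 0},
  {"tx": 0.017,"ty": 0.0985,"tz": 0,"twist": 0},
  {"tx": 0,"ty": 0,"tz": 0,"twist": 0},
  {"tx": 0,"ty": 0,"tz": 0,"twist": 0},
])

```text
clock: 21.85
tcp_pos: [0.5783, 0.1487, 0.0238]
eef_rot: [2.401, 2.021, 0.005]
force: [-0.8, -1.7, 5.3]
finger_gap: 0.0289
gripper_force: 61.7
```

```bash
python3 - <<'E'
from h import *
rel(); c,im=shot("wrist","w12"); rel()
blk(c,im,48,20,30)
E
```

```text
t 21.85 tcp [0.5783 0.1487 0.0238] close ang -9.83 F [-0.8 -1.7  5.3] gap 0.0289 q6 0.31
tcp in gauge x 2.0 y 4.9 z 23.8
t 21.9 tcp [0.5783 0.1487 0.0238] close ang -9.84 F [-0.5 -1.6  5.7] gap 0.0293 q6 0.31
tcp in gauge x 2.0 y 4.9 z 23.8
{'top': (np.float64(43.5), np.float64(-15.7)), 'bot': (np.float64(33.5), np.float64(-13.1)), 'x': (np.float64(-12.5), np.float64(17.0), np.float64(2.25))}
```

Request:
arm_command([
  {"tx": -0.04,"ty": 0.006,"tz": 0,"twist": 0},
  {"tx": 0,"ty": 0,"tz": 0,"twist": 0},
  {"tx": 0,"ty": 0,"tz": 0,"twist": 0},
])

```text
clock: 22.2
tcp_pos: [0.5771, 0.1493, 0.0238]
eef_rot: [2.401, 2.02, 0.009]
force: [5.5, -1.3, 5.2]
finger_gap: 0.0292
gripper_force: 61.6
```

```bash
python3 - <<'E'
from h import *
rel(); c,im=shot("wrist","w13"); rel()
blk(c,im,48,20,30)
g=im.min(2)
for x in(-18,-10,0,10,18): 
    P=[proj(c,"wrist",np.r_[PL+XG*x/1000+YG*y/1000,.048]) for y in range(20,60,2)]; print(x,[int(g[int(round(p[1])),int(round(p[0]))]) for p in P])
E
```

```text
t 22.2 tcp [0.5771 0.1493 0.0238] close ang -9.86 F [ 5.5 -1.3  5.2] gap 0.0292 q6 0.31
tcp in gauge x 0.7 y 5.3 z 23.8
t 22.25 tcp [0.5771 0.1493 0.0238] close ang -9.86 F [ 4.3 -1.5  4.6] gap 0.0288 q6 0.31
tcp in gauge x 0.7 y 5.3 z 23.8
{'top': (np.float64(43.5), np.float64(-11.5)), 'bot': (np.float64(34.0), np.float64(-9.4)), 'x': (np.float64(-13.5), np.float64(16.0), np.float64(1.25))}
-18 [114, 99, 88, 77, 75, 75, 75, 73, 77, 76, 77, 76, 75, 75, 76, 76, 76, 74, 76, 75]
-10 [162, 162, 163, 163, 163, 163, 136, 121, 124, 122, 122, 119, 96, 77, 75, 75, 76, 76, 72, 74]
0 [155, 155, 154, 155, 156, 155, 131, 120, 123, 121, 121, 121, 95, 73, 74, 75, 73, 75, 73, 73]
10 [153, 153, 152, 155, 154, 154, 131, 122, 121, 119, 121, 120, 92, 76, 74, 76, 76, 76, 114, 127]
18 [112, 111, 112, 114, 77, 76, 76, 76, 75, 75, 76, 93, 107, 125, 126, 125, 126, 125, 126, 124]
```

Request:
arm_command([
  {"tx": -0.025,"ty": -0.02,"tz": 0,"twist": 0},
  {"tx": 0,"ty": 0,"tz": 0,"twist": 0},
  {"tx": 0,"ty": 0,"tz": 0,"twist": 0},
])

```text
clock: 22.55
tcp_pos: [0.5755, 0.1489, 0.0238]
eef_rot: [2.403, 2.02, 0.009]
force: [5.1, -0.5, 5.8]
finger_gap: 0.0289
gripper_force: 61.8
```

Request:
arm_command([
  {"tx": 0,"ty": 0,"tz": 0,"twist": 0},
  {"tx": 0,"ty": 0,"tz": 0,"twist": 0},
  {"tx": 0,"ty": 0,"tz": 0,"twist": 0},
], fingers=0.6)

```text
clock: 22.85
tcp_pos: [0.5704, 0.148, 0.0204]
eef_rot: [-2.402, -2.02, 0.006]
force: [0.2, -0.5, -0.1]
finger_gap: 0.0508
gripper_force: 0.0
```

Request:
arm_command([
  {"tx": 0,"ty": 0,"tz": 0.5,"twist": 0},
  {"tx": 0,"ty": 0,"tz": 0.8,"twist": 0},
  {"tx": 0,"ty": -0.4,"tz": 0.8,"twist": 0},
  {"tx": 0,"ty": -0.8,"tz": 0,"twist": 0},
  {"tx": 0,"ty": 0,"tz": 0,"twist": 0},
  {"tx": 0,"ty": 0,"tz": 0,"twist": 0},
])

```text
clock: 23.45
tcp_pos: [0.5715, 0.0876, 0.1261]
eef_rot: [-2.405, -2.018, 0.002]
force: [-0.2, -0.2, 0.2]
finger_gap: 0.0513
gripper_force: 0.0
```

```bash
python3 - <<'E'
from h import *
rel(); c,im=shot("wrist","w14"); rel()
for lo in(128,135): rectof(c,"wrist",im,PL,.048,70,lo)
q=proj(c,"wrist",np.r_[PL,.048]).round().astype(int); print(q); print(im[q[1]-60:q[1]+80:7,q[0]-50:q[0]+51:5].min(2))
E
```

```text
t 23.45 tcp [0.5715 0.0876 0.1261] close ang -9.98 F [-0.2 -0.2  0.2] gap 0.0513 q6 0.2
tcp in gauge x 5.7 y -56.5 z 126.1
t 23.5 tcp [0.5713 0.0882 0.1257] close ang -9.91 F [-0.4 -0.4  0.4] gap 0.0514 q6 0.2
tcp in gauge x 5.4 y -55.9 z 125.7
wrist thr 128.0 px 977 centre [0.5826 0.1481] size [16.8 51.7] long ang 80.4
wrist thr 135.0 px 562 centre [0.586 0.153] size [11.7 41. ] long ang 80.4
[248 134]
[[ 97  97  97  99  99 100 101 101 101 101 100 103 103 102 100 104 102 100
  100 101 103]
 [ 97  96  85  65  57  55  60  58  59  60  69 105 104 103 102 105 103 102
  101 103 105]
 [ 57  58  56  57  56  58  58  58  60  58  58  91 104 103 102 105 102 101
  101 102 105]
 [ 58  58  56  58  58  59 128 134 129 130 131 128 231 235 139 105 104 103
  103 102 104]
 [ 57  58  57  57  57  57 123 134 128 128 130 126 227 233 134 106 104 102
  102 105 105]
 [ 56  57  58  58  57  59 123 133 127 127 130 129 228 234 133 107 104 104
  104 104 106]
 [ 58  58  57  58  57  58 118 133 127 129 129 128 207 232 133 105 104 103
  101 102 106]
 [ 57  58  59  58  58  61 120 132 126 128 130 129 138 233 135 106 106 
[... 387 characters left out ...]
9  60  57  59  96 131 122 127 125 126 124 128  81  59 103 104
  103  97  79]
 [ 60  60  60  61  58  58  86 129 123 125 126 126 124 127  79  59  57  55
  103  84  59]
 [ 96  97  97  96  94  94  95 101 100  99 101  99  99 101  97  96  94  94
   91  91  95]
 [ 97  94  97  95  94  94  92  95  91  95  95  94  98  98  94  93  94  89
  131  94  91]
 [ 94  95  98  93  94  96  94  92 100  95  95  97  95  97  95 106 126 158
  157 134 156]
 [ 96  97  95  98  98  98 101  97  96  94  98  96  95  96  94  97 165 158
  158 161 154]
 [ 96  99  97  97  95  96  94  93  94  97  97  95  95  93 119 163 160 162
  159 157 156]
 [ 97  96  95  99  96  95  91  90  91  93  96 103 153 163 159 158 161 163
  162 164 164]]
```

```bash
python3 - <<'E'
from h import *
c=cal("wrist"); im=cv2.imread("pics/w14.png")[:,:,::-1]
for z in(.048,.02): rectof(c,"wrist",im,PL,z,70,115); rectof(c,"wrist",im,PL,z,70,110)
E
```

```text
wrist thr 115.0 px 3096 centre [0.5754 0.1461] size [29.5 59.3] long ang 80.3
wrist thr 110.0 px 3153 centre [0.5753 0.146 ] size [29.6 59.4] long ang 80.4
wrist thr 115.0 px 3096 centre [0.574  0.1432] size [33.3 66.9] long ang 80.3
wrist thr 110.0 px 3153 centre [0.5739 0.1431] size [33.4 67. ] long ang 80.4
```

The 28 mm block now measures 29.6 x 59.4 mm at z = 48 mm and sits (0, +1.8) mm from the platen centre with yaw 80.3°, so it is flush. Now the 22 mm block.

Request:
arm_command([
  {"tx": -0.256,"ty": -0.206,"tz": 0.05,"twist": -0.0403},
  {"tx": -0.256,"ty": -0.206,"tz": 0.05,"twist": -0.0403},
  {"tx": -0.256,"ty": -0.206,"tz": 0.05,"twist": -0.0403},
  {"tx": -0.256,"ty": -0.206,"tz": 0.05,"twist": -0.0403},
  {"tx": -0.256,"ty": -0.206,"tz": 0.05,"twist": -0.0403},
  {"tx": -0.256,"ty": -0.206,"tz": 0.05,"twist": -0.0403},
  {"tx": -0.256,"ty": -0.206,"tz": 0.05,"twist": -0.0403},
  {"tx": -0.256,"ty": -0.206,"tz": 0.05,"twist": -0.0403},
  {"tx": -0.256,"ty": -0.206,"tz": 0.05,"twist": -0.0403},
  {"tx": -0.256,"ty": -0.206,"tz": 0.05,"twist": -0.0403},
], fingers=0.8)

```text
clock: 24.5
tcp_pos: [0.4432, -0.014, 0.1508]
eef_rot: [-3.134, -0.202, 0.005]
force: [-0.5, -0.0, 0.5]
finger_gap: 0.0682
gripper_force: 0.0
```

Request:
arm_command([
  {"tx": 0,"ty": 0,"tz": 0,"twist": 0},
  {"tx": 0,"ty": 0,"tz": 0,"twist": 0},
  {"tx": 0,"ty": 0,"tz": 0,"twist": 0},
])

```text
clock: 24.8
tcp_pos: [0.4449, -0.0142, 0.1516]
eef_rot: [-3.134, -0.212, 0.001]
force: [-0.0, -0.2, 0.0]
finger_gap: 0.0683
gripper_force: 0.0
```

```bash
python3 - <<'E'
from h import *
st(); c,im=shot("wrist","w15")
for lo in(None,115,150): rectof(c,"wrist",im,np.array([.4435,-.015]),.022,60,lo)
q=proj(c,"wrist",np.r_[.4435,-.015,.022]).round().astype(int); print(q); print(im[q[1]-49:q[1]+50:7,q[0]-49:q[0]+50:7].min(2))
E
```

```text
t 24.8 tcp [ 0.4449 -0.0142  0.1516] close ang -82.26 F [-0.  -0.2  0. ] gap 0.0683 q6 1.25
wrist thr 121.0 px 7720 centre [ 0.4421 -0.0172] size [112.5 126.5] long ang 11.2
wrist thr 115.0 px 8085 centre [ 0.4421 -0.0172] size [112.5 126.5] long ang 11.2
wrist thr 150.0 px 495 centre [ 0.4622 -0.0155] size [32.  22.8] long ang -76.7
[258 188]
[[143 149 145 152 148 146 148 150 150 148 145 152 144 148 139]
 [146 149 151 145 144 146 148 152 145 147 149 152 143 149 146]
 [152 153 151 145 142 148 149 153 145 144 144 144 150 147 150]
 [146 108  86  87 136 189 191 185 193 179 148 147 151 151 150]
 [ 89  91  87  85  87 117 196 202 211 205 151 151 153 149 147]
 [ 87  87  86  87  87 114 113 194 212 203 145 151 143 151 150]
 [ 91  89  86  87  87 116 114 114 118 134  88  88  85 143 144]
 [ 87  87  86  87  88 116 115 113 118 112  87  87  92 144 148]
 [ 90  85  84  85  84 117 115 114 118 109  88  86  88 148 148]
 [ 87  88  86  89  86 118 114 115 117 111 149  97  85 151 149]
 [ 86  91  89  85  83 118 114 116 115 124 148 144 150 146 145]
 [ 86  87  90  89  83 115 113 117 117 123 153 146 143 150 149]
 [ 86  90  88  88  86  84  87  83 115 145 151 151 145 145 143]
 [ 87  86  85  85  86  86  87  89 150 141 153 150 146 144 151]
 [150 136 107  85  87  85  84 104 146 145 144 145 146 144 146]]
```

```bash
cat >> h.py <<'E'
def rectm(c,im,p,z,bands,r=45):
    x,y=proj(c,"wrist",np.r_[p,z]).round().astype(int); x0,y0=max(x-r,0),max(y-r,0)
    g=im.min(2)[y0:y+r,x0:x+r]; m=np.zeros(g.shape,np.uint8)
    for a,b in bands: m|=((g>=a)&(g<=b)).astype(np.uint8)
    m=cv2.morphologyEx(cv2.morphologyEx(m,cv2.MORPH_OPEN,np.ones((4,4))),cv2.MORPH_CLOSE,np.ones((5,5)))
    k,l,s,ce=cv2.connectedComponentsWithStats(m,connectivity=4)
    i=max(range(1,k),key=lambda i:s[i,4]-20*np.hypot(*(ce[i]-[x-x0,y-y0])))
    cn,_=cv2.findContours((l==i).astype(np.uint8),0,1); q=max(cn,key=len).reshape(-1,2)
    W=np.array([onz(c,"wrist",a+[x0,y0],z)[:2] for a in q]).astype(np.float32)*1000
    b=cv2.minAreaRect(W); B=cv2.boxPoints(b); e=np.roll(B,-1,0)-B; L=np.linalg.norm(e,axis=1); j=np.argmax(L[:2])
    print("px",s[i,4],"centre",np.round(np.array(b[0])/1000,4),"size",L[:2].round(1),"long ang",round((np.degrees(np.arctan2(e[j,1],e[j,0]))+90)%180-90,1))
    return np.array(b[0])/1000
E
python3 - <<'E'
from h import *
c=cal("wrist"); im=cv2.imread("pics/w15.png")[:,:,::-1]
for z in(.022,.016): rectm(c,im,np.array([.4435,-.015]),z,[(102,130),(168,255)],60)
E
```

```text
px 1791 centre [ 0.4411 -0.0169] size [29.1 58.8] long ang 7.0
px 1791 centre [ 0.4393 -0.0172] size [29.7 60.1] long ang 7.0
```

Request:
arm_command([
  {"tx": -0.076,"ty": -0.054,"tz": 0,"twist": -0.004},
  {"tx": 0,"ty": 0,"tz": -0.8,"twist": 0},
  {"tx": 0,"ty": 0,"tz": -0.8,"twist": 0},
  {"tx": 0,"ty": 0,"tz": -0.8,"twist": 0},
  {"tx": 0,"ty": 0,"tz": -0.25,"twist": 0},
  {"tx": 0,"ty": 0,"tz": 0,"twist": 0},
  {"tx": 0,"ty": 0,"tz": 0,"twist": 0},
])

```text
clock: 25.55
tcp_pos: [0.4422, -0.0179, 0.0207]
eef_rot: [3.136, 0.189, 0.003]
force: [0.3, 0.6, 0.2]
finger_gap: 0.0683
gripper_force: 0.0
```

```bash
python3 -c "
from h import *
st()"
```

```text
t 25.55 tcp [ 0.4422 -0.0179  0.0207] close ang -83.12 F [0.3 0.6 0.2] gap 0.0683 q6 1.25
```

Request:
arm_command([
  {"tx": 0,"ty": 0,"tz": -0.16,"twist": 0},
  {"tx": 0,"ty": 0,"tz": -0.15,"twist": 0},
  {"tx": 0,"ty": 0,"tz": 0,"twist": 0},
])

```text
clock: 25.85
tcp_pos: [0.4407, -0.0176, 0.0039]
eef_rot: [-3.136, -0.188, 0.001]
force: [-0.5, -0.7, 0.4]
finger_gap: 0.0684
gripper_force: 0.0
```

Request:
arm_command([
  {"tx": 0,"ty": 0,"tz": 0,"twist": 0},
  {"tx": 0,"ty": 0,"tz": 0,"twist": 0},
  {"tx": 0,"ty": 0,"tz": 0,"twist": 0},
  {"tx": 0,"ty": 0,"tz": 0,"twist": 0},
  {"tx": 0,"ty": 0,"tz": 0,"twist": 0},
], fingers=0, grip_force=60)

```text
clock: 26.35
tcp_pos: [0.4415, -0.0177, 0.0046]
eef_rot: [3.136, 0.188, 0.002]
force: [-0.8, 0.8, 4.8]
finger_gap: 0.0287
gripper_force: 60.3
```

```bash
python3 -c "
from h import *
st()"
```

```text
t 26.35 tcp [ 0.4415 -0.0177  0.0046] close ang -83.13 F [-0.8  0.8  4.8] gap 0.0287 q6 1.25
```

Request:
arm_command([
  {"tx": 0,"ty": 0,"tz": 0.4,"twist": 0},
  {"tx": 0,"ty": 0,"tz": 0.8,"twist": 0},
  {"tx": 0,"ty": 0,"tz": 0.8,"twist": 0},
  {"tx": 0,"ty": 0,"tz": 0.4,"twist": 0},
  {"tx": 0,"ty": 0,"tz": 0,"twist": 0},
  {"tx": 0,"ty": 0,"tz": 0,"twist": 0},
])

```text
clock: 26.95
tcp_pos: [0.4399, -0.0176, 0.1229]
eef_rot: [-3.136, -0.188, 0.002]
force: [-0.3, 0.2, -3.0]
finger_gap: 0.0287
gripper_force: 60.2
```

```bash
python3 -c "
from h import *
st()"
```

```text
t 26.95 tcp [ 0.4399 -0.0176  0.1229] close ang -83.12 F [-0.3  0.2 -3. ] gap 0.0287 q6 1.25
```

The weight reads 3.0 N, confirming this is the 22 mm block. Carrying it over.

Request:
arm_command([
  {"tx": 0.262,"ty": 0.27,"tz": 0,"twist": 0.0407},
  {"tx": 0.262,"ty": 0.27,"tz": 0,"twist": 0.0407},
  {"tx": 0.262,"ty": 0.27,"tz": 0,"twist": 0.0407},
  {"tx": 0.262,"ty": 0.27,"tz": 0,"twist": 0.0407},
  {"tx": 0.262,"ty": 0.27,"tz": 0,"twist": 0.0407},
  {"tx": 0.262,"ty": 0.27,"tz": 0,"twist": 0.0407},
  {"tx": 0.262,"ty": 0.27,"tz": 0,"twist": 0.0407},
  {"tx": 0.262,"ty": 0.27,"tz": 0,"twist": 0.0407},
  {"tx": 0.262,"ty": 0.27,"tz": 0,"twist": 0.0407},
  {"tx": 0.262,"ty": 0.27,"tz": 0,"twist": 0.0407},
])

```text
clock: 27.95
tcp_pos: [0.5696, 0.1176, 0.1197]
eef_rot: [-2.396, -2.026, 0.009]
force: [-0.6, -0.2, -3.4]
finger_gap: 0.0286
gripper_force: 60.1
```

Request:
arm_command([
  {"tx": 0,"ty": 0,"tz": 0,"twist": 0},
  {"tx": 0,"ty": 0,"tz": -0.5,"twist": 0},
  {"tx": 0,"ty": 0,"tz": -0.5,"twist": 0},
  {"tx": 0,"ty": 0,"tz": 0,"twist": 0},
  {"tx": 0,"ty": 0,"tz": 0,"twist": 0},
])

```text
clock: 28.45
tcp_pos: [0.5694, 0.1167, 0.0717]
eef_rot: [-2.403, -2.019, 0.007]
force: [-0.6, 1.2, -2.7]
finger_gap: 0.0283
gripper_force: 60.1
```

```bash
cat >> h.py <<'E'
def prof(c,im,ztop,y0,y1):
    """profiles (gauge frame, on plane ztop mm): along y at three x, and x edges"""
    g=im.min(2).astype(float)
    def s(x,y):
        p=proj(c,"wrist",np.r_[PL+XG*x/1000+YG*y/1000,ztop/1000]); return int(cv2.getRectSubPix(g.astype(np.float32),(1,1),(float(p[0]),float(p[1])))[0,0])
    print("y",list(range(y0,y1,2)))
    for x in(-9,0,9): print(" x",x,[s(x,y) for y in range(y0,y1,2)])
    for yy in (y0+1,y0+5):
        v=[s(x,yy) for x in np.arange(-24,24.1,1)]; print(" at y",yy,"x -24..",v)
E
python3 - <<'E'
from h import *
rel(); c,im=shot("wrist","w16"); s=rel(); zb=s["tcp_pos"][2]*1000-4.6; prof(c,im,zb+22,-10,24)
E
```

```text
t 28.45 tcp [0.5694 0.1167 0.0717] close ang -9.94 F [-0.6  1.2 -2.7] gap 0.0283 q6 0.26
tcp in gauge x -1.3 y -28.1 z 71.7
t 28.5 tcp [0.5712 0.1169 0.0735] close ang -9.93 F [ 0.7 -1.2 -3.3] gap 0.0286 q6 0.26
tcp in gauge x 0.4 y -27.6 z 73.5
y [-10, -8, -6, -4, -2, 0, 2, 4, 6, 8, 10, 12, 14, 16, 18, 20, 22]
 x -9 [137, 137, 137, 137, 137, 137, 138, 117, 101, 102, 104, 142, 142, 142, 140, 141, 142]
 x 0 [134, 135, 134, 134, 135, 134, 134, 114, 108, 104, 103, 138, 138, 139, 139, 139, 140]
 x 9 [137, 137, 136, 137, 137, 137, 137, 117, 105, 105, 105, 139, 138, 139, 139, 139, 139]
 at y -9 x -24.. [104, 107, 107, 104, 102, 98, 99, 98, 98, 116, 134, 136, 135, 135, 136, 137, 137, 134, 131, 133, 136, 136, 135, 133, 134, 134, 136, 141, 141, 140, 140, 136, 136, 138, 135, 132, 133, 134, 114, 110, 110, 108, 142, 175, 175, 170, 167, 168, 173]
 at y -5 x -24.. [104, 106, 106, 106, 105, 105, 103, 103, 101, 119, 134, 136, 134, 134, 136, 137, 136, 133, 131, 132, 136, 136, 135, 132, 135, 134, 135, 140, 141, 141, 139, 137, 136, 138, 135, 131, 133, 134, 156, 174, 171, 172, 174, 177, 180, 179, 176, 173, 170]
```

Request:
arm_command([
  {"tx": 0.01,"ty": 0,"tz": -0.11,"twist": 0},
  {"tx": 0,"ty": 0,"tz": -0.11,"twist": 0},
  {"tx": 0,"ty": 0,"tz": -0.1,"twist": 0},
  {"tx": 0,"ty": 0,"tz": -0.03,"twist": 0},
  {"tx": 0,"ty": 0,"tz": 0,"twist": 0},
])

```text
clock: 29.0
tcp_pos: [0.572, 0.1173, 0.0561]
eef_rot: [-2.404, -2.022, 0.001]
force: [-1.0, -0.1, -3.2]
finger_gap: 0.0287
gripper_force: 60.2
```

Request:
arm_command([
  {"tx": 0,"ty": 0,"tz": -0.02,"twist": 0},
  {"tx": 0,"ty": 0,"tz": -0.02,"twist": 0},
  {"tx": 0,"ty": 0,"tz": 0,"twist": 0},
])

```text
clock: 29.3
tcp_pos: [0.5724, 0.1173, 0.0545]
eef_rot: [-2.404, -2.022, -0.0]
force: [0.2, -0.3, -3.3]
finger_gap: 0.0282
gripper_force: 60.2
```

```bash
python3 -c "
from h import *
rel()"
```

```text
t 29.3 tcp [0.5724 0.1173 0.0545] close ang -9.86 F [ 0.2 -0.3 -3.3] gap 0.0282 q6 0.25
tcp in gauge x 1.5 y -27.0 z 54.5
```

Request:
arm_command([
  {"tx": -0.02,"ty": 0,"tz": -0.02,"twist": 0},
  {"tx": 0,"ty": 0,"tz": -0.02,"twist": 0},
  {"tx": 0,"ty": 0,"tz": 0,"twist": 0},
])

```text
clock: 29.6
tcp_pos: [0.5714, 0.1173, 0.0527]
eef_rot: [-2.404, -2.022, -0.0]
force: [0.2, 0.1, -1.3]
finger_gap: 0.0286
gripper_force: 60.4
```

Request:
arm_command([
  {"tx": 0,"ty": 0,"tz": -0.02,"twist": 0},
  {"tx": 0,"ty": 0,"tz": 0,"twist": 0},
])

```text
clock: 29.8
tcp_pos: [0.5715, 0.1173, 0.0526]
eef_rot: [-2.404, -2.022, 0.001]
force: [-3.9, 0.4, 4.6]
finger_gap: 0.0286
gripper_force: 61.1
```

```bash
python3 -c "
from h import *
rel()"
```

```text
t 29.8 tcp [0.5715 0.1173 0.0526] close ang -9.85 F [-3.9  0.4  4.6] gap 0.0286 q6 0.25
tcp in gauge x 0.6 y -27.2 z 52.6
```

Contact at the expected height. Sliding flush.

Request:
arm_command([
  {"tx": 0,"ty": 0,"tz": 0,"twist": 0},
  {"tx": 0.012,"ty": 0.105,"tz": 0,"twist": 0},
  {"tx": 0.012,"ty": 0.105,"tz": 0,"twist": 0},
  {"tx": 0.012,"ty": 0.105,"tz": 0,"twist": 0},
  {"tx": 0.012,"ty": 0.105,"tz": 0,"twist": 0},
  {"tx": 0.012,"ty": 0.105,"tz": 0,"twist": 0},
  {"tx": 0,"ty": 0,"tz": 0,"twist": 0},
  {"tx": 0,"ty": 0,"tz": 0,"twist": 0},
])

```text
clock: 30.6
tcp_pos: [0.5759, 0.1443, 0.0526]
eef_rot: [2.403, 2.022, 0.004]
force: [-0.4, -2.2, 5.7]
finger_gap: 0.0284
gripper_force: 61.3
```

```bash
python3 - <<'E'
from h import *
rel(); c,im=shot("wrist","w17"); s=rel(); prof(c,im,70,18,60)
E
```

```text
t 30.6 tcp [0.5759 0.1443 0.0526] close ang -9.84 F [-0.4 -2.2  5.7] gap 0.0284 q6 0.3
tcp in gauge x 0.4 y 0.2 z 52.6
t 30.65 tcp [0.5759 0.1443 0.0526] close ang -9.84 F [ 0.3 -1.8  5.6] gap 0.0289 q6 0.3
tcp in gauge x 0.4 y 0.2 z 52.6
y [18, 20, 22, 24, 26, 28, 30, 32, 34, 36, 38, 40, 42, 44, 46, 48, 50, 52, 54, 56, 58]
 x -9 [145, 144, 144, 144, 144, 144, 144, 115, 108, 110, 113, 115, 115, 113, 111, 70, 70, 69, 69, 69, 70]
 x 0 [142, 143, 142, 142, 142, 142, 143, 112, 114, 112, 112, 112, 114, 114, 112, 69, 69, 70, 68, 69, 68]
 x 9 [146, 145, 146, 145, 145, 146, 146, 115, 111, 112, 115, 111, 113, 113, 109, 71, 70, 71, 77, 118, 119]
 at y 19 x -24.. [70, 70, 70, 69, 68, 69, 75, 84, 84, 82, 106, 141, 145, 145, 143, 145, 146, 145, 144, 140, 141, 144, 144, 144, 142, 143, 143, 142, 148, 150, 149, 150, 147, 146, 146, 146, 143, 140, 143, 136, 95, 80, 92, 110, 114, 117, 115, 115, 118]
 at y 23 x -24.. [70, 70, 71, 68, 68, 69, 68, 70, 70, 68, 100, 142, 145, 145, 142, 145, 146, 146, 143, 141, 141, 144, 145, 145, 142, 142, 143, 142, 147, 150, 150, 150, 148, 145, 145, 147, 143, 140, 143, 141, 88, 74, 110, 117, 116, 117, 105, 102, 109]
```

22 mm block at (0.9, 1.0) mm. Release, and go to the 16 mm block.

Request:
arm_command([
  {"tx": 0,"ty": 0,"tz": 0,"twist": 0},
  {"tx": 0,"ty": 0,"tz": 0,"twist": 0},
  {"tx": 0,"ty": 0,"tz": 0,"twist": 0},
  {"tx": 0,"ty": 0,"tz": 0.4,"twist": 0},
  {"tx": 0,"ty": 0,"tz": 0.8,"twist": 0},
  {"tx": 0,"ty": 0,"tz": 0.8,"twist": 0},
], fingers=0.6)

```text
clock: 31.25
tcp_pos: [0.5729, 0.1437, 0.1508]
eef_rot: [-2.402, -2.021, 0.004]
force: [0.8, -0.9, 0.7]
finger_gap: 0.0513
gripper_force: 0.0
```

Request:
arm_command([
  {"tx": 0.067,"ty": -0.348,"tz": 0,"twist": 0.0266},
  {"tx": 0.067,"ty": -0.348,"tz": 0,"twist": 0.0266},
  {"tx": 0.067,"ty": -0.348,"tz": 0,"twist": 0.0266},
  {"tx": 0.067,"ty": -0.348,"tz": 0,"twist": 0.0266},
  {"tx": 0.067,"ty": -0.348,"tz": 0,"twist": 0.0266},
  {"tx": 0.067,"ty": -0.348,"tz": 0,"twist": 0.0266},
  {"tx": 0.067,"ty": -0.348,"tz": 0,"twist": 0.0266},
  {"tx": 0.067,"ty": -0.348,"tz": 0,"twist": 0.0266},
  {"tx": 0.067,"ty": -0.348,"tz": 0,"twist": 0.0266},
  {"tx": 0.067,"ty": -0.348,"tz": 0,"twist": 0.0266},
], fingers=0.75)

```text
clock: 32.25
tcp_pos: [0.6077, -0.0308, 0.151]
eef_rot: [-1.372, -2.825, -0.0]
force: [0.2, 0.2, -0.5]
finger_gap: 0.0642
gripper_force: 0.0
```

Request:
arm_command([
  {"tx": 0,"ty": 0,"tz": 0,"twist": 0},
  {"tx": 0,"ty": 0,"tz": 0,"twist": 0},
  {"tx": 0,"ty": 0,"tz": 0,"twist": 0},
])

```text
clock: 32.55
tcp_pos: [0.6075, -0.0295, 0.1512]
eef_rot: [-1.377, -2.823, -0.001]
force: [-0.2, -0.3, -0.5]
finger_gap: 0.0641
gripper_force: 0.0
```

```bash
python3 - <<'E'
from h import *
st(); c,im=shot("wrist","w18")
p=np.array([.6097,-.030])
q=proj(c,"wrist",np.r_[p,.016]).round().astype(int); print(q); print(im[q[1]-48:q[1]+49:8,q[0]-48:q[0]+49:8].min(2))
for b in([(102,130),(172,255)],[(168,255)]): rectm(c,im,p,.016,b,60)
E
```

```text
t 32.55 tcp [ 0.6075 -0.0295  0.1512] close ang 37.98 F [-0.2 -0.3 -0.5] gap 0.0641 q6 -0.83
[257 186]
[[ 88  87  85  86  89  88  87  88  87  88  90  87 120]
 [ 85  86  86  86  90  85  89  91  87  88  88  84 140]
 [ 85  87  86  87  89  94  91  90  86  83  90  90  87]
 [ 89  85  89  89 100 117 119 116  90  91  90  91  87]
 [144 102  84  88  99 117 120 115  88  85  90 110 154]
 [143 149  96  87  96 118 120 114  83 139 151 150 145]
 [148 146 150 142  94 117 120 115 144 150 150 147 144]
 [147 152 152 148 133 116 216 208 152 147 152 149 148]
 [150 145 152 144 153 212 215 207 145 151 153 151 147]
 [150 145 147 146 163 209 214 205 143 151 145 151 151]
 [146 149 150 150 155 150 147 151 140 147 151 148 139]
 [153 152 152 147 147 148 145 150 147 144 149 149 151]
 [151 154 150 153 154 151 150 148 145 152 147 150 148]]
px 1759 centre [ 0.6104 -0.0295] size [59.3 29.3] long ang -52.8
px 613 centre [ 0.6209 -0.0432] size [24.3 29.9] long ang 38.0
```

Request:
arm_command([
  {"tx": 0.055,"ty": 0,"tz": 0,"twist": -0.004},
  {"tx": 0,"ty": 0,"tz": -0.8,"twist": 0},
  {"tx": 0,"ty": 0,"tz": -0.8,"twist": 0},
  {"tx": 0,"ty": 0,"tz": -0.8,"twist": 0},
  {"tx": 0,"ty": 0,"tz": -0.3,"twist": 0},
  {"tx": 0,"ty": 0,"tz": 0,"twist": 0},
  {"tx": 0,"ty": 0,"tz": 0,"twist": 0},
])

```text
clock: 33.3
tcp_pos: [0.6119, -0.0304, 0.0178]
eef_rot: [1.394, 2.813, 0.001]
force: [0.2, 0.1, -0.1]
finger_gap: 0.0639
gripper_force: 0.0
```

```bash
python3 -c "
from h import *
st()"
```

```text
t 33.3 tcp [ 0.6119 -0.0304  0.0178] close ang 37.3 F [ 0.2  0.1 -0.1] gap 0.0639 q6 -0.82
```

Request:
arm_command([
  {"tx": 0,"ty": 0,"tz": -0.14,"twist": 0},
  {"tx": 0,"ty": 0,"tz": -0.14,"twist": 0},
  {"tx": 0,"ty": 0,"tz": 0,"twist": 0},
])

```text
clock: 33.6
tcp_pos: [0.6106, -0.0304, 0.0026]
eef_rot: [-1.395, -2.815, 0.0]
force: [-0.6, 0.1, 0.3]
finger_gap: 0.0638
gripper_force: 0.0
```

Request:
arm_command([
  {"tx": 0,"ty": 0,"tz": 0,"twist": 0},
  {"tx": 0,"ty": 0,"tz": 0,"twist": 0},
  {"tx": 0,"ty": 0,"tz": 0,"twist": 0},
  {"tx": 0,"ty": 0,"tz": 0,"twist": 0},
  {"tx": 0,"ty": 0,"tz": 0,"twist": 0},
], fingers=0, grip_force=60)

```text
clock: 34.1
tcp_pos: [0.6113, -0.0306, 0.0032]
eef_rot: [1.394, 2.814, 0.0]
force: [-0.3, 0.1, 3.4]
finger_gap: 0.0287
gripper_force: 62.8
```

```bash
python3 -c "
from h import *
st()"
```

```text
t 34.1 tcp [ 0.6113 -0.0306  0.0032] close ang 37.29 F [-0.3  0.1  3.4] gap 0.0287 q6 -0.82
```

Request:
arm_command([
  {"tx": 0,"ty": 0,"tz": 0.4,"twist": 0},
  {"tx": 0,"ty": 0,"tz": 0.8,"twist": 0},
  {"tx": 0,"ty": 0,"tz": 0.8,"twist": 0},
  {"tx": 0,"ty": 0,"tz": 0.4,"twist": 0},
  {"tx": 0,"ty": 0,"tz": 0,"twist": 0},
  {"tx": 0,"ty": 0,"tz": 0,"twist": 0},
])

```text
clock: 34.7
tcp_pos: [0.6098, -0.0303, 0.1214]
eef_rot: [-1.394, -2.814, 0.001]
force: [-0.7, -0.6, -2.9]
finger_gap: 0.0282
gripper_force: 62.3
```

```bash
python3 -c "
from h import *
st()"
```

```text
t 34.7 tcp [ 0.6098 -0.0303  0.1214] close ang 37.3 F [-0.7 -0.6 -2.9] gap 0.0282 q6 -0.82
```

Request:
arm_command([
  {"tx": -0.078,"ty": 0.296,"tz": 0,"twist": -0.0262},
  {"tx": -0.078,"ty": 0.296,"tz": 0,"twist": -0.0262},
  {"tx": -0.078,"ty": 0.296,"tz": 0,"twist": -0.0262},
  {"tx": -0.078,"ty": 0.296,"tz": 0,"twist": -0.0262},
  {"tx": -0.078,"ty": 0.296,"tz": 0,"twist": -0.0262},
  {"tx": -0.078,"ty": 0.296,"tz": 0,"twist": -0.0262},
  {"tx": -0.078,"ty": 0.296,"tz": 0,"twist": -0.0262},
  {"tx": -0.078,"ty": 0.296,"tz": 0,"twist": -0.0262},
  {"tx": -0.078,"ty": 0.296,"tz": 0,"twist": -0.0262},
  {"tx": -0.078,"ty": 0.296,"tz": 0,"twist": -0.0262},
])

```text
clock: 35.7
tcp_pos: [0.5687, 0.1179, 0.1187]
eef_rot: [-2.405, -2.016, 0.009]
force: [0.7, -0.6, -2.6]
finger_gap: 0.0284
gripper_force: 62.2
```

Request:
arm_command([
  {"tx": 0,"ty": 0,"tz": 0,"twist": 0},
  {"tx": 0,"ty": 0,"tz": -0.38,"twist": 0},
  {"tx": 0,"ty": 0,"tz": -0.38,"twist": 0},
  {"tx": 0,"ty": 0,"tz": 0,"twist": 0},
  {"tx": 0,"ty": 0,"tz": 0,"twist": 0},
  {"tx": 0,"ty": 0,"tz": 0,"twist": 0},
])

```text
clock: 36.3
tcp_pos: [0.5722, 0.1172, 0.0849]
eef_rot: [2.404, 2.022, 0.001]
force: [0.3, 0.1, -1.6]
finger_gap: 0.028
gripper_force: 62.1
```

```bash
python3 - <<'E'
from h import *
rel(); c,im=shot("wrist","w19"); s=rel(); zb=s["tcp_pos"][2]*1000-3.2; print("bottom",zb); prof(c,im,zb+16,-10,24)
E
```

```text
t 36.3 tcp [0.5722 0.1172 0.0849] close ang -9.85 F [ 0.3  0.1 -1.6] gap 0.028 q6 0.25
tcp in gauge x 1.3 y -27.2 z 84.9
t 36.35 tcp [0.5725 0.1173 0.0854] close ang -9.86 F [ 0.3  0.3 -1.3] gap 0.0287 q6 0.25
tcp in gauge x 1.7 y -27.0 z 85.4
bottom 82.20732499948767
y [-10, -8, -6, -4, -2, 0, 2, 4, 6, 8, 10, 12, 14, 16, 18, 20, 22]
 x -9 [136, 136, 136, 135, 135, 135, 136, 136, 111, 103, 107, 136, 136, 135, 135, 136, 135]
 x 0 [135, 135, 134, 135, 134, 135, 134, 134, 110, 103, 105, 133, 133, 134, 133, 132, 133]
 x 9 [131, 131, 131, 131, 131, 131, 131, 131, 109, 101, 107, 137, 136, 136, 136, 136, 135]
 at y -9 x -24.. [101, 105, 112, 130, 134, 136, 154, 161, 161, 172, 178, 156, 133, 138, 135, 135, 137, 136, 133, 133, 136, 136, 135, 135, 135, 137, 136, 136, 133, 135, 137, 137, 133, 131, 131, 133, 136, 134, 134, 133, 131, 165, 172, 174, 175, 173, 168, 166, 167]
 at y -5 x -24.. [104, 102, 104, 104, 103, 102, 102, 103, 102, 101, 99, 109, 132, 138, 135, 135, 137, 137, 133, 134, 136, 137, 135, 135, 135, 137, 136, 136, 133, 134, 137, 137, 135, 132, 131, 134, 136, 135, 134, 133, 132, 165, 172, 173, 174, 174, 171, 168, 167]
```

The face height ratio confirms this is the 16 mm block. Correct x and lower.

Request:
arm_command([
  {"tx": -0.034,"ty": 0.006,"tz": -0.06,"twist": 0},
  {"tx": 0,"ty": 0,"tz": -0.06,"twist": 0},
  {"tx": 0,"ty": 0,"tz": -0.06,"twist": 0},
  {"tx": 0,"ty": 0,"tz": -0.02,"twist": 0},
  {"tx": 0,"ty": 0,"tz": 0,"twist": 0},
])

```text
clock: 36.85
tcp_pos: [0.5696, 0.1179, 0.0742]
eef_rot: [-2.404, -2.022, 0.001]
force: [0.7, -0.2, -3.0]
finger_gap: 0.0281
gripper_force: 62.1
```

Request:
arm_command([
  {"tx": 0,"ty": 0,"tz": -0.02,"twist": 0},
  {"tx": 0,"ty": 0,"tz": 0,"twist": 0},
])

```text
clock: 37.05
tcp_pos: [0.57, 0.1179, 0.0735]
eef_rot: [-2.404, -2.022, 0.0]
force: [-0.7, -1.1, -2.1]
finger_gap: 0.028
gripper_force: 62.1
```

```bash
python3 -c "
from h import *
rel()"
```

```text
t 37.05 tcp [0.57   0.1179 0.0735] close ang -9.86 F [-0.7 -1.1 -2.1] gap 0.028 q6 0.26
tcp in gauge x -1.0 y -26.9 z 73.5
```

Request:
arm_command([
  {"tx": 0.01,"ty": 0,"tz": -0.02,"twist": 0},
  {"tx": 0,"ty": 0,"tz": 0,"twist": 0},
])

```text
clock: 37.25
tcp_pos: [0.5705, 0.1179, 0.0732]
eef_rot: [-2.404, -2.022, 0.0]
force: [-2.1, -1.0, 2.5]
finger_gap: 0.0284
gripper_force: 62.7
```

Request:
arm_command([
  {"tx": 0,"ty": 0,"tz": -0.02,"twist": 0},
  {"tx": 0,"ty": 0,"tz": 0,"twist": 0},
])

```text
clock: 37.45
tcp_pos: [0.5706, 0.1178, 0.0731]
eef_rot: [-2.404, -2.022, 0.001]
force: [-4.6, -0.6, 7.1]
finger_gap: 0.0283
gripper_force: 63.4
```

```bash
python3 -c "
from h import *
rel()"
```

```text
t 37.45 tcp [0.5706 0.1178 0.0731] close ang -9.85 F [-4.6 -0.6  7.1] gap 0.0283 q6 0.26
tcp in gauge x -0.3 y -26.8 z 73.1
```

Request:
arm_command([
  {"tx": 0,"ty": 0,"tz": 0.01,"twist": 0},
  {"tx": 0.012,"ty": 0.1,"tz": 0,"twist": 0},
  {"tx": 0.012,"ty": 0.1,"tz": 0,"twist": 0},
  {"tx": 0.012,"ty": 0.1,"tz": 0,"twist": 0},
  {"tx": 0.012,"ty": 0.1,"tz": 0,"twist": 0},
  {"tx": 0.012,"ty": 0.1,"tz": 0,"twist": 0},
  {"tx": 0,"ty": 0,"tz": 0,"twist": 0},
  {"tx": 0,"ty": 0,"tz": 0,"twist": 0},
])

```text
clock: 38.25
tcp_pos: [0.5751, 0.1435, 0.0732]
eef_rot: [2.402, 2.022, 0.005]
force: [-0.2, -1.9, 5.5]
finger_gap: 0.0286
gripper_force: 63.1
```

```bash
python3 - <<'E'
from h import *
rel(); c,im=shot("wrist","w20"); s=rel(); prof(c,im,86,18,62)
E
```

```text
t 38.25 tcp [0.5751 0.1435 0.0732] close ang -9.84 F [-0.2 -1.9  5.5] gap 0.0286 q6 0.3
tcp in gauge x -0.2 y -0.7 z 73.2
t 38.3 tcp [0.5751 0.1435 0.0732] close ang -9.85 F [-0.3 -1.9  5.5] gap 0.0285 q6 0.3
tcp in gauge x -0.2 y -0.7 z 73.2
y [18, 20, 22, 24, 26, 28, 30, 32, 34, 36, 38, 40, 42, 44, 46, 48, 50, 52, 54, 56, 58, 60]
 x -9 [144, 144, 144, 144, 144, 143, 144, 123, 110, 108, 108, 105, 109, 110, 109, 108, 67, 66, 66, 67, 67, 67]
 x 0 [144, 145, 145, 145, 144, 145, 144, 122, 109, 108, 107, 109, 107, 110, 111, 109, 65, 66, 66, 66, 66, 66]
 x 9 [138, 138, 137, 138, 138, 138, 138, 117, 110, 108, 106, 107, 111, 109, 109, 84, 66, 75, 104, 112, 113, 114]
 at y 19 x -24.. [66, 69, 68, 67, 67, 66, 67, 65, 67, 83, 135, 144, 143, 140, 144, 144, 142, 141, 142, 145, 142, 142, 143, 143, 145, 143, 140, 142, 143, 144, 143, 140, 137, 138, 142, 143, 140, 140, 138, 123, 113, 115, 113, 113, 112, 111, 114, 116, 113]
 at y 23 x -24.. [67, 67, 67, 68, 68, 67, 66, 66, 67, 80, 132, 145, 144, 141, 144, 144, 141, 141, 141, 143, 141, 141, 141, 142, 145, 144, 141, 141, 143, 144, 142, 139, 138, 138, 142, 143, 141, 141, 138, 117, 112, 115, 113, 112, 113, 111, 115, 115, 112]
```

The 16 mm block is at (0, +1.6) mm. Release and go look for the 10 mm block.

Request:
arm_command([
  {"tx": 0,"ty": 0,"tz": 0,"twist": 0},
  {"tx": 0,"ty": 0,"tz": 0,"twist": 0},
  {"tx": 0,"ty": 0,"tz": 0,"twist": 0},
  {"tx": 0,"ty": 0,"tz": 0.4,"twist": 0},
  {"tx": 0,"ty": 0,"tz": 0.8,"twist": 0},
  {"tx": 0,"ty": 0,"tz": 0.8,"twist": 0},
], fingers=0.6)

```text
clock: 38.9
tcp_pos: [0.5721, 0.1429, 0.1713]
eef_rot: [-2.402, -2.021, 0.005]
force: [0.8, 0.3, -0.0]
finger_gap: 0.0513
gripper_force: 0.0
```

Request:
arm_command([
  {"tx": -0.273,"ty": -0.655,"tz": 0,"twist": -0.0293},
  {"tx": -0.273,"ty": -0.655,"tz": 0,"twist": -0.0293},
  {"tx": -0.273,"ty": -0.655,"tz": 0,"twist": -0.0293},
  {"tx": -0.273,"ty": -0.655,"tz": 0,"twist": -0.0293},
  {"tx": -0.273,"ty": -0.655,"tz": 0,"twist": -0.0293},
  {"tx": -0.273,"ty": -0.655,"tz": 0,"twist": -0.0293},
  {"tx": -0.273,"ty": -0.655,"tz": 0,"twist": -0.0293},
  {"tx": -0.273,"ty": -0.655,"tz": 0,"twist": -0.0293},
  {"tx": -0.273,"ty": -0.655,"tz": 0,"twist": -0.0293},
  {"tx": -0.273,"ty": -0.655,"tz": 0,"twist": -0.0293},
], fingers=0.7)

```text
clock: 39.9
tcp_pos: [0.4362, -0.1855, 0.1718]
eef_rot: [-3.053, -0.738, -0.001]
force: [-0.2, 0.1, 0.3]
finger_gap: 0.0596
gripper_force: 0.0
```

Request:
arm_command([
  {"tx": 0,"ty": 0,"tz": 0,"twist": 0},
  {"tx": 0,"ty": 0,"tz": 0,"twist": 0},
  {"tx": 0,"ty": 0,"tz": 0,"twist": 0},
])

```text
clock: 40.2
tcp_pos: [0.4371, -0.1837, 0.1718]
eef_rot: [-3.051, -0.745, -0.0]
force: [0.0, -0.0, -0.7]
finger_gap: 0.0598
gripper_force: 0.0
```

```bash
python3 - <<'E'
from h import *
st(); c,im=shot("wrist","w21")
p=np.array([.4385,-.184])
for b in([(102,130),(172,255)],[(168,255)]): rectm(c,im,p,.010,b,70)
q=proj(c,"wrist",np.r_[p,.010]).round().astype(int); print(q); print(im[q[1]-72:q[1]+72:9,q[0]-72:q[0]+73:9].min(2))
E
```

```text
t 40.2 tcp [ 0.4371 -0.1837  0.1718] close ang -62.54 F [ 0.  -0.  -0.7] gap 0.0598 q6 0.54
px 1506 centre [ 0.4377 -0.1875] size [32.1 58.6] long ang 26.8
px 333 centre [ 0.4562 -0.1783] size [26.1 17.1] long ang -62.4
[258 177]
[[ 24 148 157 148 148 153 148 151 150 155 154 149 148 151 148 152 147]
 [159 150 154 148 151 153 152 154 158 150 144 149 145 148 152 148 149]
 [151 110  87 104 157 152 147 157 149 154 147 153 148 153 151 152 146]
 [ 86  88  89  95 148 158 153 149 155 149 158 148 153 154 155 155 234]
 [ 89  90  86  91 135 149 150 151 150 156 144 154 152 150 155 234 233]
 [ 88  90  88  90  86  84 108 164 159 150 155 151 144 153 235 232 232]
 [ 87  86  86  90  87  91  85 121 219 220 153 147 151 233 232 232 153]
 [ 87  86  94  91  90  88  85 121 122 169 111  86 149 229 231 158 154]
 [ 86  85  91  87  89  91  88 120 120 120  89  88 152 150 171 149 146]
 [ 89  86  89  88  86  90  91 120 120 121  88  85 145 149 148 148 152]
 [ 89  86  87  88  85  86  86 120 132 212 142 140 144 148 148 148 148]
 [ 95  89  88  87  87  87  86 123 107 186 146 150 149 149 149 154 146]
 [150  87  87  87  87  87  84  87 146 149 152 149 149 142 144 147 151]
 [152 151  90  88  87  89  98 147 149 152 147 145 148 149 150 151 145]
 [108  89  89  89 115 150 152 142 153 151 145 142 150 148 147 147 152]
 [ 86  90 154 154 151 150 148 142  85 114 150 145 143 121 149 152 150]]
```

The 10 mm block is still at (0.438,-0.186), long axis 27°. I'll use a narrower opening to clear the case strip, then descend.

Request:
arm_command([
  {"tx": -0.05,"ty": -0.08,"tz": 0,"twist": 0},
  {"tx": 0,"ty": 0,"tz": -0.8,"twist": 0},
  {"tx": 0,"ty": 0,"tz": -0.8,"twist": 0},
  {"tx": 0,"ty": 0,"tz": -0.8,"twist": 0},
  {"tx": 0,"ty": 0,"tz": -0.7,"twist": 0},
  {"tx": 0,"ty": 0,"tz": 0,"twist": 0},
  {"tx": 0,"ty": 0,"tz": 0,"twist": 0},
], fingers=0.55)

```text
clock: 40.95
tcp_pos: [0.4343, -0.188, 0.0169]
eef_rot: [-3.051, -0.745, 0.002]
force: [0.5, -0.1, 0.0]
finger_gap: 0.0472
gripper_force: 0.0
```

```bash
python3 -c "
from h import *
st()"
```

```text
t 40.95 tcp [ 0.4343 -0.188   0.0169] close ang -62.54 F [ 0.5 -0.1  0. ] gap 0.0472 q6 0.53
```

Request:
arm_command([
  {"tx": 0,"ty": 0,"tz": -0.14,"twist": 0},
  {"tx": 0,"ty": 0,"tz": -0.15,"twist": 0},
  {"tx": 0,"ty": 0,"tz": 0,"twist": 0},
])

```text
clock: 41.25
tcp_pos: [0.4348, -0.1888, 0.003]
eef_rot: [3.052, 0.744, 0.001]
force: [-0.9, 0.4, -0.8]
finger_gap: 0.047
gripper_force: 0.0
```

Request:
arm_command([
  {"tx": 0,"ty": 0,"tz": 0,"twist": 0},
  {"tx": 0,"ty": 0,"tz": 0,"twist": 0},
  {"tx": 0,"ty": 0,"tz": 0,"twist": 0},
  {"tx": 0,"ty": 0,"tz": 0,"twist": 0},
  {"tx": 0,"ty": 0,"tz": 0,"twist": 0},
], fingers=0, grip_force=60)

```text
clock: 41.75
tcp_pos: [0.435, -0.189, 0.0034]
eef_rot: [3.052, 0.744, 0.001]
force: [-1.9, 1.6, 5.4]
finger_gap: 0.0277
gripper_force: 59.9
```

```bash
python3 -c "
from h import *
st()"
```

```text
t 41.75 tcp [ 0.435  -0.189   0.0034] close ang -62.6 F [-1.9  1.6  5.4] gap 0.0277 q6 0.53
```

Request:
arm_command([
  {"tx": 0,"ty": 0,"tz": 0.4,"twist": 0},
  {"tx": 0,"ty": 0,"tz": 0.8,"twist": 0},
  {"tx": 0,"ty": 0,"tz": 0.8,"twist": 0},
  {"tx": 0,"ty": 0,"tz": 0.8,"twist": 0},
  {"tx": 0,"ty": 0,"tz": 0,"twist": 0},
  {"tx": 0,"ty": 0,"tz": 0,"twist": 0},
])

```text
clock: 42.35
tcp_pos: [0.4349, -0.189, 0.1433]
eef_rot: [3.051, 0.744, 0.003]
force: [-1.4, 0.4, -1.3]
finger_gap: 0.0278
gripper_force: 59.7
```

```bash
python3 -c "
from h import *
st()"
```

```text
t 42.35 tcp [ 0.4349 -0.189   0.1433] close ang -62.6 F [-1.4  0.4 -1.3] gap 0.0278 q6 0.53
```

Request:
arm_command([
  {"tx": 0.271,"ty": 0.605,"tz": 0,"twist": 0.0293},
  {"tx": 0.271,"ty": 0.605,"tz": 0,"twist": 0.0293},
  {"tx": 0.271,"ty": 0.605,"tz": 0,"twist": 0.0293},
  {"tx": 0.271,"ty": 0.605,"tz": 0,"twist": 0.0293},
  {"tx": 0.271,"ty": 0.605,"tz": 0,"twist": 0.0293},
  {"tx": 0.271,"ty": 0.605,"tz": 0,"twist": 0.0293},
  {"tx": 0.271,"ty": 0.605,"tz": 0,"twist": 0.0293},
  {"tx": 0.271,"ty": 0.605,"tz": 0,"twist": 0.0293},
  {"tx": 0.271,"ty": 0.605,"tz": 0,"twist": 0.0293},
  {"tx": 0.271,"ty": 0.605,"tz": 0,"twist": 0.0293},
])

```text
clock: 43.35
tcp_pos: [0.568, 0.115, 0.1388]
eef_rot: [-2.398, -2.025, 0.008]
force: [-0.9, -0.5, -1.6]
finger_gap: 0.0276
gripper_force: 59.7
```

Request:
arm_command([
  {"tx": 0,"ty": 0,"tz": 0,"twist": 0},
  {"tx": 0,"ty": 0,"tz": -0.4,"twist": 0},
  {"tx": 0,"ty": 0,"tz": -0.4,"twist": 0},
  {"tx": 0,"ty": 0,"tz": 0,"twist": 0},
  {"tx": 0,"ty": 0,"tz": 0,"twist": 0},
  {"tx": 0,"ty": 0,"tz": 0,"twist": 0},
])

```text
clock: 43.95
tcp_pos: [0.5701, 0.1135, 0.1028]
eef_rot: [2.405, 2.021, 0.0]
force: [-0.2, -0.4, -1.2]
finger_gap: 0.0279
gripper_force: 59.6
```

```bash
python3 - <<'E'
from h import *
rel(); c,im=shot("wrist","w22"); s=rel(); zb=s["tcp_pos"][2]*1000-3.3; print("bottom",zb); prof(c,im,zb+10,-10,24)
E
```

```text
t 43.95 tcp [0.5701 0.1135 0.1028] close ang -9.9 F [-0.2 -0.4 -1.2] gap 0.0279 q6 0.25
tcp in gauge x -0.1 y -31.2 z 102.8
t 44.0 tcp [0.5706 0.1136 0.1034] close ang -9.9 F [-0.1  0.2 -0.1] gap 0.0277 q6 0.25
tcp in gauge x 0.4 y -31.0 z 103.4
bottom 100.05760915884055
y [-10, -8, -6, -4, -2, 0, 2, 4, 6, 8, 10, 12, 14, 16, 18, 20, 22]
 x -9 [134, 134, 134, 134, 133, 134, 134, 111, 103, 135, 133, 133, 132, 132, 133, 134, 133]
 x 0 [131, 132, 132, 131, 132, 131, 132, 111, 103, 135, 134, 134, 134, 134, 134, 135, 135]
 x 9 [133, 133, 134, 133, 133, 132, 133, 110, 106, 133, 133, 133, 133, 132, 145, 237, 236]
 at y -9 x -24.. [96, 97, 100, 101, 102, 101, 107, 110, 110, 119, 128, 132, 133, 132, 133, 134, 131, 130, 133, 134, 132, 132, 134, 132, 132, 133, 134, 132, 131, 133, 133, 133, 132, 133, 132, 131, 131, 131, 131, 139, 167, 168, 169, 171, 167, 164, 162, 163, 164]
 at y -5 x -24.. [101, 101, 101, 100, 100, 99, 100, 100, 100, 97, 118, 134, 134, 132, 133, 134, 130, 130, 133, 134, 132, 132, 134, 131, 132, 133, 134, 131, 131, 134, 134, 133, 133, 132, 132, 130, 130, 131, 131, 141, 168, 167, 169, 171, 170, 165, 163, 163, 166]
```

Request:
arm_command([
  {"tx": -0.01,"ty": 0,"tz": -0.08,"twist": 0},
  {"tx": 0,"ty": 0,"tz": -0.08,"twist": 0},
  {"tx": 0,"ty": 0,"tz": -0.05,"twist": 0},
  {"tx": 0,"ty": 0,"tz": -0.03,"twist": 0},
  {"tx": 0,"ty": 0,"tz": 0,"twist": 0},
])

```text
clock: 44.5
tcp_pos: [0.5691, 0.1139, 0.0901]
eef_rot: [-2.404, -2.022, 0.001]
force: [-0.6, -0.2, -1.4]
finger_gap: 0.0279
gripper_force: 59.7
```

Request:
arm_command([
  {"tx": 0,"ty": 0,"tz": -0.02,"twist": 0},
  {"tx": 0,"ty": 0,"tz": 0,"twist": 0},
])

```text
clock: 44.7
tcp_pos: [0.5696, 0.1139, 0.0896]
eef_rot: [2.404, 2.022, 0.0]
force: [-0.2, -0.3, -1.8]
finger_gap: 0.028
gripper_force: 59.7
```

```bash
python3 -c "
from h import *
rel()"
```

```text
t 44.7 tcp [0.5696 0.1139 0.0896] close ang -9.86 F [-0.2 -0.3 -1.8] gap 0.028 q6 0.25
tcp in gauge x -0.7 y -30.9 z 89.6
```

Request:
arm_command([
  {"tx": 0.01,"ty": 0,"tz": -0.02,"twist": 0},
  {"tx": 0,"ty": 0,"tz": 0,"twist": 0},
])

```text
clock: 44.9
tcp_pos: [0.5701, 0.1138, 0.0894]
eef_rot: [2.404, 2.022, -0.0]
force: [-1.9, -0.8, 4.0]
finger_gap: 0.0279
gripper_force: 60.3
```

Request:
arm_command([
  {"tx": 0,"ty": 0,"tz": -0.02,"twist": 0},
  {"tx": 0,"ty": 0,"tz": 0,"twist": 0},
])

```text
clock: 45.1
tcp_pos: [0.5703, 0.1138, 0.0894]
eef_rot: [2.404, 2.022, -0.0]
force: [-3.4, 0.2, 9.0]
finger_gap: 0.0274
gripper_force: 60.8
```

```bash
python3 -c "
from h import *
rel()"
```

```text
t 45.1 tcp [0.5703 0.1138 0.0894] close ang -9.85 F [-3.4  0.2  9. ] gap 0.0274 q6 0.25
tcp in gauge x 0.1 y -30.9 z 89.4
```

Request:
arm_command([
  {"tx": 0,"ty": 0,"tz": 0.015,"twist": 0},
  {"tx": 0.013,"ty": 0.107,"tz": 0,"twist": 0},
  {"tx": 0.013,"ty": 0.107,"tz": 0,"twist": 0},
  {"tx": 0.013,"ty": 0.107,"tz": 0,"twist": 0},
  {"tx": 0.013,"ty": 0.107,"tz": 0,"twist": 0},
  {"tx": 0.013,"ty": 0.107,"tz": 0,"twist": 0},
  {"tx": 0,"ty": 0,"tz": 0,"twist": 0},
  {"tx": 0,"ty": 0,"tz": 0,"twist": 0},
])

```text
clock: 45.9
tcp_pos: [0.5748, 0.1412, 0.0894]
eef_rot: [2.402, 2.022, 0.005]
force: [-0.3, -1.5, 5.5]
finger_gap: 0.0278
gripper_force: 60.4
```

```bash
python3 - <<'E'
from h import *
rel(); c,im=shot("wrist","w23"); s=rel(); prof(c,im,96,18,62)
E
```

```text
t 45.9 tcp [0.5748 0.1412 0.0894] close ang -9.84 F [-0.3 -1.5  5.5] gap 0.0278 q6 0.29
tcp in gauge x -0.1 y -3.0 z 89.4
t 45.95 tcp [0.5748 0.1412 0.0895] close ang -9.84 F [-0.3 -0.6  5.4] gap 0.0276 q6 0.29
tcp in gauge x -0.1 y -3.0 z 89.5
y [18, 20, 22, 24, 26, 28, 30, 32, 34, 36, 38, 40, 42, 44, 46, 48, 50, 52, 54, 56, 58, 60]
 x -9 [140, 140, 141, 140, 140, 140, 140, 113, 113, 108, 105, 104, 102, 108, 108, 105, 65, 64, 65, 65, 64, 65]
 x 0 [139, 139, 140, 140, 138, 139, 138, 114, 113, 106, 105, 105, 105, 107, 108, 105, 64, 65, 65, 64, 64, 64]
 x 9 [140, 140, 140, 140, 138, 139, 139, 112, 111, 105, 105, 104, 105, 108, 104, 81, 73, 88, 110, 109, 110, 109]
 at y 19 x -24.. [65, 66, 66, 67, 66, 65, 64, 63, 65, 78, 128, 140, 141, 139, 140, 141, 137, 137, 140, 140, 139, 139, 143, 139, 140, 140, 141, 138, 138, 140, 140, 139, 140, 140, 139, 138, 137, 138, 139, 122, 111, 112, 110, 110, 109, 111, 114, 112, 111]
 at y 23 x -24.. [65, 65, 67, 66, 65, 65, 64, 64, 64, 75, 127, 140, 141, 139, 140, 140, 137, 137, 139, 140, 140, 139, 142, 139, 140, 140, 141, 137, 138, 140, 141, 140, 140, 139, 139, 137, 137, 137, 140, 127, 112, 112, 111, 111, 110, 111, 114, 112, 112]
```

The 10 mm block is flush at (0.2, 1.0) mm. Release, rise clear, check the stack from above, then go behind the knob.

Request:
arm_command([
  {"tx": 0,"ty": 0,"tz": 0,"twist": 0},
  {"tx": 0,"ty": 0,"tz": 0,"twist": 0},
  {"tx": 0,"ty": 0,"tz": 0,"twist": 0},
  {"tx": 0,"ty": 0,"tz": 0.4,"twist": 0},
  {"tx": 0,"ty": 0,"tz": 0.8,"twist": 0},
  {"tx": 0,"ty": -0.4,"tz": 0.8,"twist": 0},
  {"tx": 0,"ty": -0.6,"tz": 0,"twist": 0},
  {"tx": 0,"ty": 0,"tz": 0,"twist": 0},
  {"tx": 0,"ty": 0,"tz": 0,"twist": 0},
], fingers=0.6)

```text
clock: 46.85
tcp_pos: [0.5727, 0.0905, 0.1877]
eef_rot: [-2.405, -2.02, 0.0]
force: [-0.8, 0.6, -1.3]
finger_gap: 0.0513
gripper_force: 0.0
```

```bash
python3 - <<'E'
from h import *
rel(); c,im=shot("wrist","w24"); shot("scene","c24")
p=rectof(c,"wrist",im,PL,.096,80,115); print("gauge off mm",(p-PL)@XG*1000,(p-PL)@YG*1000)
b=cal("scene"); i=cv2.imread("pics/c24.png"); q=proj(b,"scene",knob(1.52)).round().astype(int); d=i[q[1]-12:q[1]+13,q[0]-14:q[0]+15].max(2)<35
k,l,s,ce=cv2.connectedComponentsWithStats(d.astype(np.uint8)); print([(int(x[4]),(e+q-[14,12]).round(1),[round(float(v),2) for v in angle(b,"scene",e+q-[14,12])]) for x,e in zip(s[1:],ce[1:]) if x[4]>8])
print("knob",knob(1.52))
E
```

```text
t 46.85 tcp [0.5727 0.0905 0.1877] close ang -9.94 F [-0.8  0.6 -1.3] gap 0.0513 q6 0.21
tcp in gauge x 6.4 y -53.4 z 187.7
wrist thr 115.0 px 11111 centre [0.5707 0.1405] size [138.3 132.6] long ang -7.3
gauge off mm -4.110139168701224 -4.489838087158196
[(39, array([331.9, 210.4]), [1.52, 0.4])]
knob [0.60381326 0.30812412 0.26402511]
```

```bash
python3 - <<'E'
from h import *
c=cal("wrist"); im=cv2.imread("pics/w24.png")[:,:,::-1]
for b in([(122,255)],[(126,255)],[(118,140),(200,255)]):
    p=rectm(c,im,PL,.096,b,75); print("off mm",((p-PL)@XG*1000).round(1),((p-PL)@YG*1000).round(1))
q=proj(c,"wrist",np.r_[PL,.096]).round().astype(int); print(im[q[1]-60:q[1]+61:8,q[0]-48:q[0]+49:6].min(2))
E
```

```text
px 9056 centre [0.5715 0.1417] size [128.  123.1] long ang -7.4
off mm -3.5 -3.2
px 6419 centre [0.5715 0.1417] size [128.  123.1] long ang -7.4
off mm -3.5 -3.2
px 2603 centre [0.5762 0.1457] size [28.  57.7] long ang 80.4
off mm 0.5 1.6
[[ 98  96  96  98  97  95  99  98  99 100 100 103 102 100 101 100 100]
 [ 70  56  55  56  55  56  58  56  84 101 100 102 102 101 101 100 101]
 [ 57  55  57  58  58  59  56  57  56  59 100 104 102 101 101 100 101]
 [ 58  57  56  57  55 128 123 126 128 211 228 163 102 102 102 101 100]
 [ 59  56  55  58  55 126 125 127 128 229 228 161 102 103 101 102 103]
 [ 59  57  56  58  55 128 125 126 127 169 227 160 103 102 103 102 103]
 [ 59  57  57  57  57 125 124 125 126 127 227 156 103 102 103 101 104]
 [ 58  59  57  57  56 126 124 125 124 126 227 153 103 102 104 103 104]
 [ 58  59  59  59  56 122 123 123 125 127 137 147 102 103 104  89 100]
 [ 58  57  57  57  57 120 123 123 124 127 123  85  57  73  58  57  84]
 [ 56  57  56  56  55 117 124 123 124 127 123  83  56  55  57  54  66]
 [ 91  93  94  91  91 120 124 124 122 126 122  96 115 128  91 126 151]
 [ 94  94  94  92  95  90  89  91  89  92  90 146 159 155 151 162 155]
 [ 96  95  92  93  93  97  92  94  95  94 141 161 161 156 162 152 155]
 [ 89  95  92  97  91 100 122 155 163 158 153 157 156 160 158 152 159]
 [157 156 162 161 159 158 158 155 165 159 154 152 157 160 160 156 156]]
```

Request:
arm_command([
  {"tx": 0,"ty": 0,"tz": 1,"twist": 0},
  {"tx": 0,"ty": 0,"tz": 1,"twist": 0},
  {"tx": 0,"ty": 0,"tz": 0.4,"twist": 0},
  {"tx": 0.12,"ty": 0.83,"tz": 0,"twist": 0},
  {"tx": 0.12,"ty": 0.83,"tz": 0,"twist": 0},
  {"tx": 0.12,"ty": 0.83,"tz": 0,"twist": 0},
  {"tx": 0.12,"ty": 0.83,"tz": 0,"twist": 0},
  {"tx": 0.12,"ty": 0.83,"tz": 0,"twist": 0},
  {"tx": 0.12,"ty": 0.83,"tz": 0,"twist": 0},
  {"tx": 0,"ty": 0,"tz": 0,"twist": 0},
], fingers=0)

```text
clock: 47.95
tcp_pos: [0.6076, 0.3457, 0.3056]
eef_rot: [-2.395, -2.028, 0.002]
force: [0.2, -0.0, -0.7]
finger_gap: 0.0001
gripper_force: 0.0
```

```bash
python3 -c "
from h import *
rel()"
```

```text
t 47.95 tcp [0.6076 0.3457 0.3056] close ang -9.49 F [ 0.2 -0.  -0.7] gap 0.0001 q6 0.58
tcp in gauge x -2.7 y 204.1 z 305.6
```

The stack top is at (0.5, 1.6) mm with yaw 80.4°. Lower behind the knob and push it forward.

Request:
arm_command([
  {"tx": 0.05,"ty": -0.008,"tz": -0.5,"twist": 0},
  {"tx": 0,"ty": 0,"tz": -0.6,"twist": 0},
  {"tx": 0,"ty": 0,"tz": 0,"twist": 0},
  {"tx": -0.0276,"ty": -0.16,"tz": 0,"twist": 0},
  {"tx": -0.0276,"ty": -0.16,"tz": 0,"twist": 0},
  {"tx": -0.0276,"ty": -0.16,"tz": 0,"twist": 0},
  {"tx": -0.0276,"ty": -0.16,"tz": 0,"twist": 0},
  {"tx": -0.0276,"ty": -0.16,"tz": 0,"twist": 0},
])

```text
clock: 48.75
tcp_pos: [0.6055, 0.2986, 0.2552]
eef_rot: [2.404, 2.021, 0.005]
force: [-0.4, 0.9, 0.8]
finger_gap: 0.0004
gripper_force: 0.6
```

Request:
arm_command([
  {"tx": -0.0276,"ty": -0.16,"tz": 0,"twist": 0},
  {"tx": -0.0276,"ty": -0.16,"tz": 0,"twist": 0},
  {"tx": -0.0276,"ty": -0.16,"tz": 0,"twist": 0},
  {"tx": -0.0276,"ty": -0.16,"tz": 0,"twist": 0},
  {"tx": -0.0276,"ty": -0.16,"tz": 0,"twist": 0},
  {"tx": 0,"ty": 0,"tz": 0,"twist": 0},
])

```text
clock: 49.35
tcp_pos: [0.5976, 0.2577, 0.253]
eef_rot: [2.405, 2.021, -0.003]
force: [-0.3, 0.6, 0.2]
finger_gap: 0.0003
gripper_force: 0.0
```

```bash
cat >> h.py <<'E'
def lever():
    b,i=shot("scene","lev"); g=i.max(2); best=[]
    for t in np.arange(-.3,1.85,.05):
        q=proj(b,"scene",knob(t)).round().astype(int); best.append(((g[q[1]-2:q[1]+3,q[0]-2:q[0]+3]<40).mean(),round(float(t),2)))
    print("dark knob at",sorted(best)[::-1][:5])
E
python3 - <<'E'
from h import *
rel(); lever()
E
```

```text
t 49.35 tcp [0.5976 0.2577 0.253 ] close ang -9.92 F [-0.3  0.6  0.2] gap 0.0003 q6 0.47
tcp in gauge x 2.4 y 115.6 z 253.0
dark knob at [(np.float64(1.0), 1.1), (np.float64(1.0), 1.05), (np.float64(0.8), 1.15), (np.float64(0.8), 1.0), (np.float64(0.44), 0.95)]
```

The lever is at about 1.07 rad and will sink on its own. I'll back off and wait.

Request:
arm_command([
  {"tx": 0,"ty": 0,"tz": 0.8,"twist": 0},
  {"tx": 0,"ty": 0,"tz": 0.8,"twist": 0},
  {"tx": 0,"ty": 0,"tz": 0.4,"twist": 0},
  {"tx": 0,"ty": 0,"tz": 0,"twist": 0},
  {"tx": 0,"ty": 0,"tz": 0,"twist": 0},
  {"tx": 0,"ty": 0,"tz": 0,"twist": 0},
  {"tx": 0,"ty": 0,"tz": 0,"twist": 0},
  {"tx": 0,"ty": 0,"tz": 0,"twist": 0},
  {"tx": 0,"ty": 0,"tz": 0,"twist": 0},
  {"tx": 0,"ty": 0,"tz": 0,"twist": 0},
])

```text
clock: 50.4
tcp_pos: [0.5978, 0.2592, 0.3528]
eef_rot: [-2.404, -2.022, 0.001]
force: [-0.3, -0.0, -0.3]
finger_gap: -0.0
gripper_force: 0.0
```

Request:
arm_command([
  {"tx": 0,"ty": -0.8,"tz": 0,"twist": 0},
  {"tx": 0,"ty": -0.8,"tz": 0,"twist": 0},
  {"tx": 0,"ty": -0.8,"tz": 0,"twist": 0},
  {"tx": 0,"ty": -0.8,"tz": 0,"twist": 0},
  {"tx": 0,"ty": 0,"tz": 0,"twist": 0},
  {"tx": 0,"ty": 0,"tz": 0,"twist": 0},
  {"tx": 0,"ty": 0,"tz": 0,"twist": 0},
  {"tx": 0,"ty": 0,"tz": 0,"twist": 0},
  {"tx": 0,"ty": 0,"tz": 0,"twist": 0},
  {"tx": 0,"ty": 0,"tz": 0,"twist": 0},
])

```text
clock: 51.4
tcp_pos: [0.5978, 0.1002, 0.3532]
eef_rot: [-2.403, -2.024, 0.0]
force: [-0.3, -0.5, 0.1]
finger_gap: -0.0001
gripper_force: 0.0
```

Request:
arm_command([
  {"tx": 0,"ty": 0,"tz": 0,"twist": 0},
  {"tx": 0,"ty": 0,"tz": 0,"twist": 0},
  {"tx": 0,"ty": 0,"tz": 0,"twist": 0},
  {"tx": 0,"ty": 0,"tz": 0,"twist": 0},
  {"tx": 0,"ty": 0,"tz": 0,"twist": 0},
  {"tx": 0,"ty": 0,"tz": 0,"twist": 0},
  {"tx": 0,"ty": 0,"tz": 0,"twist": 0},
  {"tx": 0,"ty": 0,"tz": 0,"twist": 0},
  {"tx": 0,"ty": 0,"tz": 0,"twist": 0},
  {"tx": 0,"ty": 0,"tz": 0,"twist": 0},
])

```text
clock: 52.4
tcp_pos: [0.5979, 0.0992, 0.3533]
eef_rot: [-2.404, -2.022, 0.0]
force: [-0.4, 0.4, -0.6]
finger_gap: 0.0
gripper_force: 0.0
```

```bash
python3 - <<'E'
from h import *
rel(); lever(); c,im=shot("wrist","w25"); d,b=shot("side","s25")
o=np.hstack([cv2.resize(im[40:320,130:390],(390,420)),cv2.resize(b[100:220,200:317],(410,420),interpolation=cv2.INTER_CUBIC)])
cv2.imwrite("pics/fin.png",o[:,:,::-1])
E
```

```text
t 52.4 tcp [0.5979 0.0992 0.3533] close ang -9.86 F [-0.4  0.4 -0.6] gap 0.0 q6 0.22
tcp in gauge x 29.7 y -40.5 z 353.3
dark knob at [(np.float64(0.92), 0.05), (np.float64(0.72), 0.1), (np.float64(0.6), -0.0), (np.float64(0.44), 0.15), (np.float64(0.28), 0.2)]
```

View pics/fin.png

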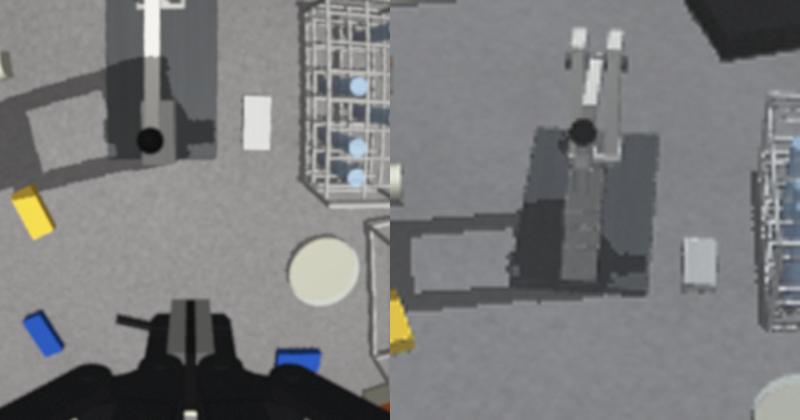

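The picture shows the lever down on the stack (knob at left crop (150,140)), but the 10 mm block has been knocked off. It now lies on the bench right of the gauge, at left crop (257,122). I'll measure it, raise the lever again and restack the block.

```bash
cat >> h.py <<'E'
def kn(c,im,t0,r=22,T=40):
    q=proj(c,"wrist",knob(t0)).round().astype(int); m=(im[q[1]-r:q[1]+r+1,q[0]-r:q[0]+r+1].max(2)<T).astype(np.uint8)
    k,l,s,ce=cv2.connectedComponentsWithStats(m); i=1+np.argmax(s[1:,4]); p=ce[i]+q-[r,r]
    P=onz(c,"wrist",p,knob(t0)[2]); print("knob px",p.round(1),"n",s[i,4],"exp",q,"->",P.round(4),"expected",knob(t0).round(4)); return P
E
python3 - <<'E'
from h import *
c=cal("wrist"); im=cv2.imread("pics/w25.png")[:,:,::-1]
p=onz(c,"wrist",(301.3,121.3),.01)[:2]; print(p.round(4))
rectm(c,im,p,.010,[(175,255)],40); kn(c,im,.06)
E
```

```text
[0.6787 0.1326]
px 648 centre [0.6796 0.1304] size [29.9 58.2] long ang 81.4
knob px [229.1 133.5] n 220 exp [231 133] -> [0.5739 0.1458 0.146 ] expected [0.5758 0.1459 0.146 ]
```

Request:
arm_command([
  {"tx": -0.147,"ty": 0.31,"tz": -0.5,"twist": 0},
  {"tx": -0.147,"ty": 0.31,"tz": -0.5,"twist": 0},
  {"tx": -0.147,"ty": 0.31,"tz": -0.5,"twist": 0},
  {"tx": 0,"ty": 0,"tz": -0.5,"twist": 0},
  {"tx": 0,"ty": 0,"tz": -0.5,"twist": 0},
  {"tx": 0,"ty": 0,"tz": 0,"twist": 0},
  {"tx": 0,"ty": 0,"tz": 0,"twist": 0},
  {"tx": 0,"ty": 0,"tz": 0,"twist": 0},
], fingers=0.6)

```text
clock: 53.35
tcp_pos: [0.5771, 0.1458, 0.2303]
eef_rot: [2.403, 2.021, 0.004]
force: [0.7, 0.2, 0.1]
finger_gap: 0.0514
gripper_force: 0.0
```

```bash
python3 - <<'E'
from h import *
rel(); c,im=shot("wrist","w26"); rel(); kn(c,im,.06)
E
```

```text
t 53.35 tcp [0.5771 0.1458 0.2303] close ang -9.88 F [0.7 0.2 0.1] gap 0.0514 q6 0.3
tcp in gauge x 1.3 y 1.8 z 230.3
t 53.4 tcp [0.5773 0.1458 0.2306] close ang -9.87 F [0.5 0.7 0.7] gap 0.0514 q6 0.3
tcp in gauge x 1.5 y 1.9 z 230.6
knob px [252.1 202.9] n 445 exp [254 203] -> [0.5744 0.1461 0.146 ] expected [0.5758 0.1459 0.146 ]
```

Request:
arm_command([
  {"tx": -0.05,"ty": 0.005,"tz": -0.532,"twist": 0},
  {"tx": 0,"ty": 0,"tz": -0.532,"twist": 0},
  {"tx": 0,"ty": 0,"tz": -0.532,"twist": 0},
  {"tx": 0,"ty": 0,"tz": -0.532,"twist": 0},
  {"tx": 0,"ty": 0,"tz": 0,"twist": 0},
])

```text
clock: 53.9
tcp_pos: [0.5709, 0.1455, 0.119]
eef_rot: [-2.402, -2.02, 0.008]
force: [-0.9, 0.2, -0.4]
finger_gap: 0.0514
gripper_force: 0.0
```

Request:
arm_command([
  {"tx": 0,"ty": 0,"tz": 0,"twist": 0},
  {"tx": 0,"ty": 0,"tz": 0,"twist": 0},
  {"tx": 0,"ty": 0,"tz": 0,"twist": 0},
  {"tx": 0,"ty": 0,"tz": 0,"twist": 0},
  {"tx": 0,"ty": 0,"tz": 0,"twist": 0},
], fingers=0, grip_force=40)

```text
clock: 54.4
tcp_pos: [0.5741, 0.1463, 0.1245]
eef_rot: [2.404, 2.022, 0.003]
force: [-4.5, -0.7, 7.3]
finger_gap: 0.0196
gripper_force: 38.9
```

```bash
python3 - <<'E'
from h import *
rel()
f=lambda t:(-(150*np.cos(t)-24*np.sin(t)),150*np.sin(t)+24*np.cos(t))
T=np.linspace(.06,1.5,17)
for a,b in zip(T,T[1:]):
    dy=f(b)[0]-f(a)[0];dz=f(b)[1]-f(a)[1]; print((np.array([dy*YG[0],dy*YG[1],dz])/50).round(3).tolist())
E
```

```text
t 54.4 tcp [0.5741 0.1463 0.1245] close ang -9.86 F [-4.5 -0.7  7.3] gap 0.0196 q6 0.3
tcp in gauge x -1.8 y 1.9 z 124.5
[0.012, 0.07, 0.264]
[0.016, 0.093, 0.256]
[0.02, 0.116, 0.247]
[0.024, 0.137, 0.235]
[0.027, 0.157, 0.222]
[0.03, 0.176, 0.207]
[0.033, 0.194, 0.19]
[0.036, 0.21, 0.171]
[0.039, 0.224, 0.151]
[0.041, 0.237, 0.13]
[0.043, 0.247, 0.108]
[0.044, 0.256, 0.085]
[0.045, 0.262, 0.062]
[0.046, 0.267, 0.037]
[0.046, 0.269, 0.013]
[0.046, 0.269, -0.012]
```

Request:
arm_command([
  {"tx": 0.012,"ty": 0.07,"tz": 0.264,"twist": 0},
  {"tx": 0.016,"ty": 0.093,"tz": 0.256,"twist": 0},
  {"tx": 0.02,"ty": 0.116,"tz": 0.247,"twist": 0},
  {"tx": 0.024,"ty": 0.137,"tz": 0.235,"twist": 0},
  {"tx": 0.027,"ty": 0.157,"tz": 0.222,"twist": 0},
  {"tx": 0.03,"ty": 0.176,"tz": 0.207,"twist": 0},
  {"tx": 0.033,"ty": 0.194,"tz": 0.19,"twist": 0},
  {"tx": 0.036,"ty": 0.21,"tz": 0.171,"twist": 0},
])

```text
clock: 55.2
tcp_pos: [0.584, 0.2041, 0.2127]
eef_rot: [2.403, 2.021, 0.001]
force: [3.7, -2.8, -3.7]
finger_gap: 0.0193
gripper_force: 39.3
```

Request:
arm_command([
  {"tx": 0.039,"ty": 0.224,"tz": 0.151,"twist": 0},
  {"tx": 0.041,"ty": 0.237,"tz": 0.13,"twist": 0},
  {"tx": 0.043,"ty": 0.247,"tz": 0.108,"twist": 0},
])

```text
clock: 55.5
tcp_pos: [0.5902, 0.2396, 0.2322]
eef_rot: [2.403, 2.021, 0.001]
force: [3.5, -3.3, -4.2]
finger_gap: 0.0193
gripper_force: 39.2
```

Request:
arm_command([
  {"tx": 0.044,"ty": 0.256,"tz": 0.085,"twist": 0},
  {"tx": 0.045,"ty": 0.262,"tz": 0.062,"twist": 0},
  {"tx": 0.046,"ty": 0.267,"tz": 0.037,"twist": 0},
  {"tx": 0.046,"ty": 0.269,"tz": 0.013,"twist": 0},
  {"tx": 0.046,"ty": 0.269,"tz": -0.012,"twist": 0},
  {"tx": 0,"ty": 0,"tz": 0,"twist": 0},
])

```text
clock: 56.1
tcp_pos: [0.6003, 0.3078, 0.2403]
eef_rot: [-2.401, -2.024, -0.001]
force: [0.4, 0.9, 0.9]
finger_gap: -0.0
gripper_force: 0.0
```

```bash
python3 - <<'E'
from h import *
rel(); lever()
E
```

```text
t 56.1 tcp [0.6003 0.3078 0.2403] close ang -9.73 F [0.4 0.9 0.9] gap -0.0 q6 0.54
tcp in gauge x -3.4 y 165.4 z 240.3
dark knob at [(np.float64(1.0), 1.45), (np.float64(1.0), 1.4), (np.float64(0.96), 1.5), (np.float64(0.84), 1.35), (np.float64(0.64), 1.3)]
```

The lever is up at about 1.42 rad and holding. Before fetching the 10 mm block I'll check its clearance to the tube rack.

Request:
arm_command([
  {"tx": 0.05,"ty": 0.3,"tz": 0,"twist": 0},
  {"tx": 0,"ty": 0,"tz": 0.9,"twist": 0},
  {"tx": 0,"ty": 0,"tz": 0.6,"twist": 0},
  {"tx": 0,"ty": 0,"tz": 0,"twist": 0},
  {"tx": 0.2,"ty": -0.8,"tz": 0,"twist": 0.002},
  {"tx": 0.2,"ty": -0.8,"tz": 0,"twist": 0.002},
  {"tx": 0.2,"ty": -0.8,"tz": 0,"twist": 0.002},
  {"tx": 0.2,"ty": -0.8,"tz": 0,"twist": 0},
  {"tx": 0.2,"ty": -0.8,"tz": 0,"twist": 0},
  {"tx": 0,"ty": 0,"tz": 0,"twist": 0},
], fingers=0.55)

```text
clock: 57.15
tcp_pos: [0.6542, 0.115, 0.3141]
eef_rot: [2.391, 2.036, -0.004]
force: [0.2, -0.5, 0.3]
finger_gap: 0.047
gripper_force: 0.0
```

```bash
python3 - <<'E'
from h import *
import pickle
D=pickle.load(open("d0.pkl","rb")); c0=D["wrist"][0]
for z in(0,.05,.1): print("rack corner",z,onz(c0,"wrist",(337,123),z).round(3),onz(c0,"wrist",(352,8),z).round(3))
st(); lever()
c,im=shot("wrist","w27"); p=np.array([.6796,.1304])
p=rectm(c,im,p,.010,[(175,255)],50)
# rack: strong-texture columns right of the block, profile of bright wires on the row through the block
for z in(.0,.1):
    g=im.min(2)
    print("z",z,[int(g[tuple(proj(c,"wrist",(x,.10,z)).round().astype(int)[::-1])]) for x in np.arange(.69,.76,.003)])
    print("   ",[int(g[tuple(proj(c,"wrist",(x,.15,z)).round().astype(int)[::-1])]) for x in np.arange(.69,.76,.003)])
E
```

```text
rack corner 0 [0.727 0.054 0.   ] [0.746 0.208 0.   ]
rack corner 0.05 [0.713 0.058 0.05 ] [0.729 0.191 0.05 ]
rack corner 0.1 [0.7   0.062 0.1  ] [0.713 0.174 0.1  ]
t 57.15 tcp [0.6542 0.115  0.3141] close ang -9.16 F [ 0.2 -0.5  0.3] gap 0.047 q6 0.23
dark knob at [(np.float64(1.0), 1.05), (np.float64(0.76), 1.1), (np.float64(0.52), 1.0), (np.float64(0.28), 1.15), (np.float64(0.12), 0.95)]
px 379 centre [0.6778 0.1172] size [27.6 31. ] long ang 81.3
z 0.0 [167, 148, 157, 160, 155, 155, 151, 151, 146, 142, 143, 125, 90, 89, 119, 135, 173, 161, 132, 139, 182, 178, 82, 86]
    [123, 125, 184, 160, 149, 154, 150, 148, 152, 154, 151, 147, 149, 148, 100, 83, 119, 177, 145, 179, 168, 163, 174, 188]
z 0.1 [153, 152, 153, 156, 151, 151, 113, 87, 107, 137, 186, 144, 126, 199, 173, 167, 185, 188, 183, 176, 192, 195, 193, 193]
    [163, 151, 149, 148, 148, 150, 154, 153, 155, 88, 86, 180, 159, 155, 146, 166, 155, 149, 151, 132, 108, 171, 175, 166]
```

The lever is sinking (about 1.05 rad), so it had not latched. Push it back with the shut fingers as before.

Request:
arm_command([
  {"tx": -0.553,"ty": 0.031,"tz": -0.96,"twist": 0},
  {"tx": -0.553,"ty": 0.031,"tz": -0.96,"twist": 0},
  {"tx": -0.553,"ty": 0.031,"tz": -0.96,"twist": 0},
  {"tx": 0,"ty": 0,"tz": 0,"twist": 0},
], fingers=0)

```text
clock: 57.65
tcp_pos: [0.5639, 0.1253, 0.172]
eef_rot: [-2.369, -2.036, 0.036]
force: [-1.4, -0.3, -1.8]
finger_gap: -0.0
gripper_force: 0.0
```

Request:
arm_command([
  {"tx": 0.048,"ty": 0.276,"tz": 0.11,"twist": 0},
  {"tx": 0.048,"ty": 0.276,"tz": 0.11,"twist": 0},
  {"tx": 0.048,"ty": 0.276,"tz": 0.11,"twist": 0},
  {"tx": 0.048,"ty": 0.276,"tz": 0.11,"twist": 0},
  {"tx": 0.048,"ty": 0.276,"tz": 0.11,"twist": 0},
  {"tx": 0.048,"ty": 0.276,"tz": 0.11,"twist": 0},
  {"tx": 0.048,"ty": 0.276,"tz": 0.11,"twist": 0},
  {"tx": 0.048,"ty": 0.276,"tz": 0.11,"twist": 0},
  {"tx": 0.017,"ty": 0.1,"tz": 0,"twist": 0},
  {"tx": 0,"ty": 0,"tz": 0,"twist": 0},
])

```text
clock: 58.65
tcp_pos: [0.6105, 0.2414, 0.241]
eef_rot: [2.371, 2.033, 0.039]
force: [12.3, -4.0, 9.2]
finger_gap: 0.0004
gripper_force: 6.6
```

Request:
arm_command([
  {"tx": -0.102,"ty": -0.59,"tz": 0.3,"twist": 0},
  {"tx": -0.102,"ty": -0.59,"tz": 0.3,"twist": 0},
  {"tx": -0.102,"ty": -0.59,"tz": 0.3,"twist": 0},
  {"tx": 0,"ty": 0,"tz": 0,"twist": 0},
])

```text
clock: 59.05
tcp_pos: [0.5874, 0.1502, 0.2817]
eef_rot: [2.382, 2.037, 0.015]
force: [-0.5, 0.2, 0.7]
finger_gap: 0.0001
gripper_force: 0.0
```

```bash
python3 - <<'E'
from h import *
rel(); lever()
E
```

```text
t 59.05 tcp [0.5874 0.1502 0.2817] close ang -8.92 F [-0.5  0.2  0.7] gap 0.0001 q6 0.29
tcp in gauge x 10.7 y 7.9 z 281.7
dark knob at [(np.float64(1.0), 1.4), (np.float64(0.92), 1.45), (np.float64(0.56), 1.35), (np.float64(0.28), 1.5), (np.float64(0.0), 1.8)]
```

The lever is at about 1.4 rad. The block lies close to the rack, so I'll hover left of it, re-measure, and confirm that the lever holds.

Request:
arm_command([
  {"tx": 0.37,"ty": -0.1,"tz": 0,"twist": 0},
  {"tx": 0.37,"ty": -0.1,"tz": -0.6,"twist": 0},
  {"tx": 0.37,"ty": -0.1,"tz": -0.6,"twist": 0},
  {"tx": 0.37,"ty": -0.1,"tz": -0.6,"twist": 0},
  {"tx": 0,"ty": 0,"tz": 0,"twist": 0},
  {"tx": 0,"ty": 0,"tz": 0,"twist": 0},
  {"tx": 0,"ty": 0,"tz": 0,"twist": 0},
])

```text
clock: 59.8
tcp_pos: [0.6583, 0.1327, 0.1868]
eef_rot: [2.383, 2.045, 0.005]
force: [-0.1, 0.0, 0.5]
finger_gap: -0.0
gripper_force: 0.0
```

```bash
python3 - <<'E'
from h import *
st(); lever()
c,im=shot("wrist","w28"); g=im.min(2)
for b in([(100,132),(172,255)],[(172,255)]): rectm(c,im,np.array([.6796,.1304]),.010,b,55)
q=proj(c,"wrist",(.6796,.1304,.01)).round().astype(int); print(q,[proj(c,"wrist",(x,.13,.0)).round().tolist() for x in(.63,.71)]); print(g[q[1]-56:q[1]+57:8,q[0]-56:q[0]+81:8])
E
```

```text
t 59.8 tcp [0.6583 0.1327 0.1868] close ang -8.72 F [-0.1  0.   0.5] gap -0.0 q6 0.25
dark knob at [(np.float64(1.0), 1.4), (np.float64(0.84), 1.45), (np.float64(0.52), 1.35), (np.float64(0.2), 1.5), (np.float64(0.0), 1.8)]
px 1488 centre [0.6792 0.1311] size [31.1 61.9] long ang 81.5
px 771 centre [0.6779 0.119 ] size [29.9 37.4] long ang 81.2
[274 173] [[231.0, 178.0], [300.0, 168.0]]
[[ 61  58  82  93 143 158 153 161 159 159 163 162 166  95 144 135 198  94]
 [ 61  62  81  94  92 147 162 163 162 157 160 156 162  90 146 146 212 177]
 [ 59  61  79  91  95  92 161 162 158 158 160 160 160  99 169  82 219  91]
 [ 60  61  83  91  91  93 104 128 121 110 158 158 163  96 176 129 217  81]
 [ 60  61  80  92  94  92 128 130 129 126 156 164 157 102 150 156 208 139]
 [ 60  60  84  95  91  93 128 128 130 116 157 163 161 124 202 164 201  93]
 [ 61  61  85  98  93  94 127 128 140 159 162 160 153 111 213 139 186  94]
 [ 63  60  84  91  94  91 133 231 230 161 159 158 151 158 124  92 174 129]
 [ 62  60  83  95  94 138 231 231 229 153 155 159 147 175 204  85 117 155]
 [ 59  60 136 164 160 133 229 229 227 157 155 155 133 167 186  79 135 133]
 [106 102 141 153 163 154 195 201 205 161 160 158 148 193 132  94  82 103]
 [137 134 162 161 158 158 162 162 160 159 160 162 131 201 128  88  94  94]
 [160 157 168 161 161 159 155 163 161 158 160 160 102 132 134 111  99 106]
 [158 161 159 160 159 153 165 160 159 165 165 159  94  99  95 122 165 155]
 [162 157 161 160 162 158 155 160 163 155 156 160 163 105 161 178 115  98]]
```

```bash
python3 - <<'E'
from h import *
import pickle
c0=pickle.load(open("d0.pkl","rb"))["wrist"][0]
for z in(0,.02,.05,.08,.1):
    a,b=onz(c0,"wrist",(337,123),z),onz(c0,"wrist",(431,149),z); print(z,a.round(3),b.round(3),np.linalg.norm(a-b).round(4))
E
```

```text
0 [0.727 0.054 0.   ] [ 0.873  0.027 -0.   ] 0.1485
0.02 [0.721 0.056 0.02 ] [0.86 0.03 0.02] 0.1406
0.05 [0.713 0.058 0.05 ] [0.84  0.034 0.05 ] 0.1286
0.08 [0.705 0.06  0.08 ] [0.82  0.039 0.08 ] 0.1166
0.1 [0.7   0.062 0.1  ] [0.806 0.042 0.1  ] 0.1086
```

The rack's left face works out at x≈0.74 beside the block (the only reading giving its 85 mm width), so there is room to grip directly.

Request:
arm_command([
  {"tx": 0.2,"ty": -0.016,"tz": 0,"twist": 0},
  {"tx": 0.2,"ty": -0.016,"tz": 0,"twist": 0},
  {"tx": 0,"ty": 0,"tz": -0.84,"twist": 0},
  {"tx": 0,"ty": 0,"tz": -0.84,"twist": 0},
  {"tx": 0,"ty": 0,"tz": -0.84,"twist": 0},
  {"tx": 0,"ty": 0,"tz": -0.8,"twist": 0},
  {"tx": 0,"ty": 0,"tz": 0,"twist": 0},
  {"tx": 0,"ty": 0,"tz": 0,"twist": 0},
], fingers=0.52)

```text
clock: 60.7
tcp_pos: [0.6773, 0.1295, 0.0174]
eef_rot: [-2.385, -2.044, 0.002]
force: [-0.0, -0.8, 1.3]
finger_gap: 0.044
gripper_force: 0.0
```

```bash
python3 -c "
from h import *
st()"
```

```text
t 60.7 tcp [0.6773 0.1295 0.0174] close ang -8.8 F [-0.  -0.8  1.3] gap 0.044 q6 0.24
```

Request:
arm_command([
  {"tx": 0.03,"ty": 0.02,"tz": -0.14,"twist": 0},
  {"tx": 0,"ty": 0,"tz": -0.14,"twist": 0},
  {"tx": 0,"ty": 0,"tz": 0,"twist": 0},
])

```text
clock: 61.0
tcp_pos: [0.6797, 0.1308, 0.005]
eef_rot: [2.384, 2.044, 0.003]
force: [0.6, -0.1, -0.2]
finger_gap: 0.0441
gripper_force: 0.0
```

Request:
arm_command([
  {"tx": 0,"ty": 0,"tz": 0,"twist": 0},
  {"tx": 0,"ty": 0,"tz": 0,"twist": 0},
  {"tx": 0,"ty": 0,"tz": 0,"twist": 0},
  {"tx": 0,"ty": 0,"tz": 0,"twist": 0},
  {"tx": 0,"ty": 0,"tz": 0,"twist": 0},
], fingers=0, grip_force=60)

```text
clock: 61.5
tcp_pos: [0.6802, 0.1307, 0.0057]
eef_rot: [2.384, 2.044, 0.004]
force: [0.2, 0.5, 5.6]
finger_gap: 0.027
gripper_force: 59.8
```

```bash
python3 -c "
from h import *
st()"
```

```text
t 61.5 tcp [0.6802 0.1307 0.0057] close ang -8.79 F [0.2 0.5 5.6] gap 0.027 q6 0.24
```

Request:
arm_command([
  {"tx": 0,"ty": 0,"tz": 0.4,"twist": 0},
  {"tx": 0,"ty": 0,"tz": 0.8,"twist": 0},
  {"tx": 0,"ty": 0,"tz": 0.8,"twist": 0},
  {"tx": 0,"ty": 0,"tz": 0.8,"twist": 0},
  {"tx": 0,"ty": 0,"tz": 0,"twist": 0},
  {"tx": 0,"ty": 0,"tz": 0,"twist": 0},
])

```text
clock: 62.1
tcp_pos: [0.6792, 0.1307, 0.1463]
eef_rot: [2.384, 2.044, 0.003]
force: [-0.3, 0.5, -1.7]
finger_gap: 0.0274
gripper_force: 59.4
```

```bash
python3 -c "
from h import *
rel()
lever()"
```

```text
t 62.1 tcp [0.6792 0.1307 0.1463] close ang -8.78 F [-0.3  0.5 -1.7] gap 0.0274 q6 0.24
tcp in gauge x 104.5 y 4.4 z 146.3
dark knob at [(np.float64(1.0), 1.4), (np.float64(0.88), 1.45), (np.float64(0.52), 1.35), (np.float64(0.24), 1.5), (np.float64(0.0), 1.8)]
```

Request:
arm_command([
  {"tx": -0.433,"ty": -0.053,"tz": 0,"twist": -0.0011},
  {"tx": -0.433,"ty": -0.053,"tz": 0,"twist": -0.0011},
  {"tx": -0.433,"ty": -0.053,"tz": 0,"twist": -0.0011},
  {"tx": -0.433,"ty": -0.053,"tz": 0,"twist": -0.0011},
  {"tx": -0.433,"ty": -0.053,"tz": 0,"twist": -0.0011},
  {"tx": 0,"ty": 0,"tz": 0,"twist": 0},
  {"tx": 0,"ty": 0,"tz": -0.4,"twist": 0},
  {"tx": 0,"ty": 0,"tz": -0.35,"twist": 0},
  {"tx": 0,"ty": 0,"tz": 0,"twist": 0},
  {"tx": 0,"ty": 0,"tz": 0,"twist": 0},
])

```text
clock: 63.15
tcp_pos: [0.5697, 0.1173, 0.1053]
eef_rot: [-2.401, -2.023, 0.004]
force: [0.5, -0.4, -0.6]
finger_gap: 0.0276
gripper_force: 59.5
```

```bash
python3 - <<'E'
from h import *
rel(); c,im=shot("wrist","w30"); s=rel(); zb=s["tcp_pos"][2]*1000-5.7; print("bottom",zb); prof(c,im,zb+10,-10,24)
print("top of 16 at z86:"); prof(c,im,86,14,46)
E
```

```text
t 63.15 tcp [0.5697 0.1173 0.1053] close ang -9.78 F [ 0.5 -0.4 -0.6] gap 0.0276 q6 0.25
tcp in gauge x -1.1 y -27.5 z 105.3
t 63.2 tcp [0.5707 0.1174 0.1064] close ang -9.77 F [ 0.6  0.5 -1.5] gap 0.0274 q6 0.25
tcp in gauge x -0.2 y -27.2 z 106.4
bottom 100.73659029431673
y [-10, -8, -6, -4, -2, 0, 2, 4, 6, 8, 10, 12, 14, 16, 18, 20, 22]
 x -9 [131, 133, 132, 132, 131, 132, 132, 129, 100, 126, 133, 133, 134, 133, 133, 132, 133]
 x 0 [133, 133, 133, 133, 133, 133, 133, 130, 100, 126, 134, 134, 135, 133, 135, 134, 134]
 x 9 [134, 134, 133, 133, 133, 134, 134, 130, 99, 125, 134, 134, 133, 133, 133, 134, 170]
 at y -9 x -24.. [169, 169, 171, 172, 174, 175, 174, 173, 166, 136, 133, 134, 130, 129, 128, 132, 135, 134, 130, 131, 132, 133, 132, 133, 133, 134, 133, 131, 132, 134, 133, 130, 132, 134, 132, 134, 133, 131, 139, 166, 167, 166, 169, 168, 166, 167, 167, 164, 161]
 at y -5 x -24.. [101, 102, 102, 99, 98, 96, 98, 104, 108, 114, 134, 133, 130, 129, 129, 132, 134, 133, 130, 131, 131, 133, 133, 133, 133, 134, 133, 132, 132, 134, 133, 132, 132, 134, 132, 133, 134, 130, 138, 169, 167, 165
[... 165 characters left out ...]
35, 134, 107, 98, 101, 78, 62, 62, 62]
 x 0 [134, 134, 133, 135, 135, 135, 135, 135, 135, 108, 101, 101, 78, 62, 60, 98]
 x 9 [128, 146, 219, 230, 234, 233, 233, 233, 234, 123, 99, 100, 92, 91, 108, 107]
 at y 15 x -24.. [62, 61, 61, 62, 62, 60, 61, 62, 62, 78, 123, 135, 134, 133, 134, 135, 132, 131, 132, 134, 132, 132, 133, 133, 135, 133, 131, 131, 133, 134, 133, 130, 129, 128, 131, 179, 232, 235, 234, 157, 63, 61, 61, 62, 61, 62, 61, 61, 63]
 at y 19 x -24.. [62, 63, 60, 62, 61, 62, 61, 61, 61, 77, 121, 135, 133, 133, 134, 134, 132, 131, 132, 135, 133, 131, 133, 133, 134, 133, 131, 132, 134, 135, 133, 129, 135, 222, 237, 236, 235, 235, 233, 155, 106, 108, 108, 108, 108, 108, 106, 105, 107]
```

The remaining stack is undisturbed (0.2, 1.2) mm. Lowering the 10 mm block.

Request:
arm_command([
  {"tx": 0.01,"ty": 0,"tz": -0.08,"twist": 0},
  {"tx": 0,"ty": 0,"tz": -0.08,"twist": 0},
  {"tx": 0,"ty": 0,"tz": -0.05,"twist": 0},
  {"tx": 0,"ty": 0,"tz": -0.03,"twist": 0},
  {"tx": 0,"ty": 0,"tz": 0,"twist": 0},
])

```text
clock: 63.7
tcp_pos: [0.5706, 0.1174, 0.0945]
eef_rot: [-2.402, -2.024, 0.001]
force: [-0.7, -0.1, -1.4]
finger_gap: 0.0273
gripper_force: 59.6
```

Request:
arm_command([
  {"tx": 0,"ty": 0,"tz": -0.02,"twist": 0},
  {"tx": 0,"ty": 0,"tz": -0.02,"twist": 0},
  {"tx": 0,"ty": 0,"tz": 0,"twist": 0},
])

```text
clock: 64.0
tcp_pos: [0.5709, 0.1174, 0.0927]
eef_rot: [-2.403, -2.024, 0.0]
force: [0.3, -1.0, -1.4]
finger_gap: 0.0273
gripper_force: 59.6
```

```bash
python3 -c "
from h import *
rel()"
```

```text
t 64.0 tcp [0.5709 0.1174 0.0927] close ang -9.78 F [ 0.3 -1.  -1.4] gap 0.0273 q6 0.25
tcp in gauge x -0.0 y -27.2 z 92.7
```

Request:
arm_command([
  {"tx": 0,"ty": 0,"tz": -0.02,"twist": 0},
  {"tx": 0,"ty": 0,"tz": -0.01,"twist": 0},
  {"tx": 0,"ty": 0,"tz": 0,"twist": 0},
])

```text
clock: 64.3
tcp_pos: [0.5711, 0.1174, 0.0917]
eef_rot: [2.402, 2.024, 0.0]
force: [-1.2, -0.4, 1.4]
finger_gap: 0.0273
gripper_force: 59.9
```

Request:
arm_command([
  {"tx": 0,"ty": 0,"tz": -0.02,"twist": 0},
  {"tx": 0,"ty": 0,"tz": 0,"twist": 0},
])

```text
clock: 64.5
tcp_pos: [0.5713, 0.1174, 0.0916]
eef_rot: [2.402, 2.024, 0.0]
force: [-2.6, -1.4, 5.3]
finger_gap: 0.0273
gripper_force: 60.5
```

```bash
python3 -c "
from h import *
rel()"
```

```text
t 64.5 tcp [0.5713 0.1174 0.0916] close ang -9.76 F [-2.6 -1.4  5.3] gap 0.0273 q6 0.25
tcp in gauge x 0.4 y -27.2 z 91.6
```

Request:
arm_command([
  {"tx": 0,"ty": 0,"tz": 0,"twist": 0},
  {"tx": 0.013,"ty": 0.103,"tz": 0,"twist": 0},
  {"tx": 0.013,"ty": 0.103,"tz": 0,"twist": 0},
  {"tx": 0.013,"ty": 0.103,"tz": 0,"twist": 0},
  {"tx": 0.013,"ty": 0.103,"tz": 0,"twist": 0},
  {"tx": 0.013,"ty": 0.103,"tz": 0,"twist": 0},
  {"tx": 0,"ty": 0,"tz": 0,"twist": 0},
  {"tx": 0,"ty": 0,"tz": 0,"twist": 0},
])

```text
clock: 65.3
tcp_pos: [0.5758, 0.1436, 0.0917]
eef_rot: [2.401, 2.023, 0.005]
force: [-0.0, -0.6, 5.5]
finger_gap: 0.0272
gripper_force: 60.4
```

```bash
python3 - <<'E'
from h import *
rel(); c,im=shot("wrist","w31"); prof(c,im,96,18,52); lever()
E
```

```text
t 65.3 tcp [0.5758 0.1436 0.0917] close ang -9.76 F [-0.  -0.6  5.5] gap 0.0272 q6 0.3
tcp in gauge x 0.4 y -0.5 z 91.7
y [18, 20, 22, 24, 26, 28, 30, 32, 34, 36, 38, 40, 42, 44, 46, 48, 50]
 x -9 [135, 134, 134, 135, 135, 135, 135, 107, 121, 109, 105, 104, 102, 107, 108, 107, 76]
 x 0 [140, 140, 139, 140, 140, 140, 138, 108, 121, 109, 104, 104, 106, 108, 107, 106, 77]
 x 9 [138, 138, 138, 136, 137, 137, 136, 108, 118, 105, 104, 104, 105, 110, 105, 96, 67]
 at y 19 x -24.. [64, 66, 67, 65, 66, 65, 63, 64, 65, 65, 92, 137, 141, 138, 135, 134, 135, 141, 140, 138, 138, 137, 139, 140, 141, 139, 141, 140, 138, 137, 142, 140, 139, 139, 141, 139, 139, 141, 140, 133, 112, 111, 110, 111, 109, 110, 114, 111, 112]
 at y 23 x -24.. [65, 66, 67, 67, 66, 64, 65, 63, 66, 66, 91, 138, 142, 138, 136, 135, 137, 142, 140, 139, 137, 138, 139, 139, 140, 140, 140, 141, 139, 138, 141, 141, 139, 137, 141, 138, 139, 140, 140, 130, 111, 111, 110, 111, 110, 110, 113, 113, 110]
dark knob at [(np.float64(1.0), 1.4), (np.float64(1.0), 0.5), (np.float64(1.0), 0.45), (np.float64(1.0), 0.4), (np.float64(1.0), 0.35)]
```

Flush at (0.5, 1) mm. Release and go behind the knob again.

Request:
arm_command([
  {"tx": 0,"ty": 0,"tz": 0,"twist": 0},
  {"tx": 0,"ty": 0,"tz": 0,"twist": 0},
  {"tx": 0,"ty": 0,"tz": 0,"twist": 0},
  {"tx": 0,"ty": 0,"tz": 0.4,"twist": 0},
  {"tx": 0,"ty": 0,"tz": 0.8,"twist": 0},
  {"tx": 0,"ty": -0.2,"tz": 1,"twist": 0},
  {"tx": 0,"ty": 0,"tz": 1,"twist": 0},
  {"tx": 0,"ty": 0,"tz": 1,"twist": 0},
  {"tx": 0,"ty": 0,"tz": 0,"twist": 0},
], fingers=0.6)

```text
clock: 66.3
tcp_pos: [0.5788, 0.134, 0.3095]
eef_rot: [2.395, 2.018, 0.023]
force: [0.6, 0.1, 0.0]
finger_gap: 0.0511
gripper_force: 0.0
```

Request:
arm_command([
  {"tx": 0,"ty": 0,"tz": 0.1,"twist": 0},
  {"tx": 0,"ty": 0,"tz": 0,"twist": 0},
  {"tx": 0.135,"ty": 0.82,"tz": 0,"twist": 0},
  {"tx": 0.135,"ty": 0.82,"tz": 0,"twist": 0},
  {"tx": 0.135,"ty": 0.82,"tz": 0,"twist": 0},
  {"tx": 0.135,"ty": 0.82,"tz": 0,"twist": 0},
  {"tx": 0.135,"ty": 0.82,"tz": 0,"twist": 0},
  {"tx": 0,"ty": 0,"tz": 0,"twist": 0},
  {"tx": 0,"ty": 0,"tz": 0,"twist": 0},
], fingers=0)

```text
clock: 67.2
tcp_pos: [0.6066, 0.3387, 0.3005]
eef_rot: [-2.4, -2.026, 0.009]
force: [0.2, -0.5, -0.2]
finger_gap: -0.0002
gripper_force: 0.0
```

```bash
python3 -c "
from h import *
rel(); lever()"
```

```text
t 67.2 tcp [0.6066 0.3387 0.3005] close ang -9.66 F [ 0.2 -0.5 -0.2] gap -0.0002 q6 0.58
tcp in gauge x -2.5 y 197.0 z 300.5
dark knob at [(np.float64(1.0), 1.4), (np.float64(0.68), 1.45), (np.float64(0.48), 1.35), (np.float64(0.12), 1.5), (np.float64(0.0), 1.8)]
```

Request:
arm_command([
  {"tx": 0.05,"ty": -0.008,"tz": -0.5,"twist": 0},
  {"tx": 0,"ty": 0,"tz": -0.5,"twist": 0},
  {"tx": 0,"ty": 0,"tz": 0,"twist": 0},
  {"tx": -0.0276,"ty": -0.16,"tz": 0,"twist": 0},
  {"tx": -0.0276,"ty": -0.16,"tz": 0,"twist": 0},
  {"tx": -0.0276,"ty": -0.16,"tz": 0,"twist": 0},
  {"tx": -0.0276,"ty": -0.16,"tz": 0,"twist": 0},
  {"tx": -0.0276,"ty": -0.16,"tz": 0,"twist": 0},
])

```text
clock: 68.05
tcp_pos: [0.6041, 0.2976, 0.256]
eef_rot: [2.402, 2.023, 0.005]
force: [1.0, 1.3, 1.2]
finger_gap: -0.0003
gripper_force: 0.6
```

Request:
arm_command([
  {"tx": -0.0276,"ty": -0.16,"tz": 0,"twist": 0},
  {"tx": -0.0276,"ty": -0.16,"tz": 0,"twist": 0},
  {"tx": -0.0276,"ty": -0.16,"tz": 0,"twist": 0},
  {"tx": -0.0276,"ty": -0.16,"tz": 0,"twist": 0},
  {"tx": -0.0276,"ty": -0.16,"tz": 0,"twist": 0},
  {"tx": 0,"ty": 0,"tz": 0,"twist": 0},
])

```text
clock: 68.65
tcp_pos: [0.5963, 0.2565, 0.2541]
eef_rot: [2.403, 2.023, -0.002]
force: [-0.2, 0.4, 0.9]
finger_gap: 0.0003
gripper_force: 0.0
```

Request:
arm_command([
  {"tx": 0,"ty": 0,"tz": 0.8,"twist": 0},
  {"tx": 0,"ty": 0,"tz": 0.8,"twist": 0},
  {"tx": 0,"ty": 0,"tz": 0.4,"twist": 0},
  {"tx": 0,"ty": 0,"tz": 0,"twist": 0},
  {"tx": 0,"ty": -0.8,"tz": 0,"twist": 0},
  {"tx": 0,"ty": -0.8,"tz": 0,"twist": 0},
  {"tx": 0,"ty": -0.8,"tz": 0,"twist": 0},
  {"tx": 0,"ty": -0.8,"tz": 0,"twist": 0},
  {"tx": 0,"ty": 0,"tz": 0,"twist": 0},
  {"tx": 0,"ty": 0,"tz": 0,"twist": 0},
])

```text
clock: 69.65
tcp_pos: [0.596, 0.0972, 0.3525]
eef_rot: [-2.403, -2.02, 0.003]
force: [-0.0, -0.1, 0.4]
finger_gap: 0.0
gripper_force: 0.0
```

Request:
arm_command([
  {"tx": 0,"ty": 0,"tz": 0,"twist": 0},
  {"tx": 0,"ty": 0,"tz": 0,"twist": 0},
  {"tx": 0,"ty": 0,"tz": 0,"twist": 0},
  {"tx": 0,"ty": 0,"tz": 0,"twist": 0},
  {"tx": 0,"ty": 0,"tz": 0,"twist": 0},
  {"tx": 0,"ty": 0,"tz": 0,"twist": 0},
  {"tx": 0,"ty": 0,"tz": 0,"twist": 0},
  {"tx": 0,"ty": 0,"tz": 0,"twist": 0},
  {"tx": 0,"ty": 0,"tz": 0,"twist": 0},
  {"tx": 0,"ty": 0,"tz": 0,"twist": 0},
])

```text
clock: 70.65
tcp_pos: [0.5966, 0.0979, 0.3543]
eef_rot: [2.403, 2.024, 0.0]
force: [-0.4, 0.1, -0.3]
finger_gap: -0.0
gripper_force: 0.0
```

Request:
arm_command([
  {"tx": 0,"ty": 0,"tz": 0,"twist": 0},
  {"tx": 0,"ty": 0,"tz": 0,"twist": 0},
  {"tx": 0,"ty": 0,"tz": 0,"twist": 0},
  {"tx": 0,"ty": 0,"tz": 0,"twist": 0},
  {"tx": 0,"ty": 0,"tz": 0,"twist": 0},
  {"tx": 0,"ty": 0,"tz": 0,"twist": 0},
  {"tx": 0,"ty": 0,"tz": 0,"twist": 0},
  {"tx": 0,"ty": 0,"tz": 0,"twist": 0},
  {"tx": 0,"ty": 0,"tz": 0,"twist": 0},
  {"tx": 0,"ty": 0,"tz": 0,"twist": 0},
])

```text
clock: 71.65
tcp_pos: [0.5966, 0.098, 0.3543]
eef_rot: [2.403, 2.024, 0.0]
force: [0.6, 0.7, 0.3]
finger_gap: 0.0002
gripper_force: 0.0
```

```bash
python3 - <<'E'
from h import *
rel(); lever(); c,im=shot("wrist","w33"); g=im.min(2)
for t in(.13,.06): kn(c,im,t)
for b in([(112,160),(200,255)],[(108,255)]):
    p=rectm(c,im,PL,.096,b,45); print("off",((p-PL)@XG*1000).round(1),((p-PL)@YG*1000).round(1))
q=proj(c,"wrist",np.r_[PL,.096]).round().astype(int); print(g[q[1]-40:q[1]+41:5,q[0]-30:q[0]+31:4])
q=proj(c,"wrist",(.6796,.1304,.01)).round().astype(int); print("bench spot",g[q[1]-16:q[1]+17:8,q[0]-16:q[0]+17:8].tolist())
E
```

```text
t 71.65 tcp [0.5966 0.098  0.3543] close ang -9.77 F [0.6 0.7 0.3] gap 0.0002 q6 0.22
tcp in gauge x 28.7 y -42.0 z 354.3
dark knob at [(np.float64(0.92), 0.15), (np.float64(0.76), 0.1), (np.float64(0.72), 0.2), (np.float64(0.44), 0.25), (np.float64(0.44), 0.05)]
knob px [229.4 131. ] n 232 exp [231 130] -> [0.5745 0.1481 0.1562] expected [0.5762 0.1485 0.1562]
knob px [229.4 131. ] n 232 exp [232 132] -> [0.5734 0.1472 0.146 ] expected [0.5758 0.1459 0.146 ]
px 3151 centre [0.5737 0.1442] size [125.  122.3] long ang -9.9
off -1.7 -0.3
px 3177 centre [0.5737 0.1442] size [125.  122.3] long ang -9.9
off -1.7 -0.3
[[ 54  54  52  52  55  62 149 148  90  73  97  99 100  96  96  99]
 [ 55  54  54  54  55  65 148 147  92  59 100  98  99  97  99  98]
 [ 54  53  52  54  54  68 147 148  95  55  92  99  99  97  98  99]
 [ 54  54  53  52  54  61 147 146  94  63  67  99 101  98  97  98]
 [ 54  54  52  55  54 113 146 146 115 120 119  81 100  98  98  99]
 [ 53  56  54  54  53 112 145 145 115 119 120  56  81  98  99 100]
 [ 54  57  53  55  52 111 146 147 119 119 118  57  54  77  94  78]
 [ 54  55  55  55  54  40  16  20  96 120 118  58  55  54  54  55]
 [ 54  55  55  57  36  19  20  15  17 117 118  56  55  54  56  55]
 [ 56  56  54  55  39  16  18  18  24 119 118  56  55  54  63  69]
 [ 96  55  55  55  56  64  37  55 117 119 119  56  55 100 100 100]
 [ 66  59  60  59  62  97 118 118 119 118 119  57  75 100 102 100]
 [ 87  89  89  89  88 100 113 112 120 120 120 154 153 148 149 149]
 [ 91 105 135 140 150 142 151 152 151 154 149 149 151 150 147 149]
 [152 151 152 153 154 156 157 152 152 153 150 150 154 148 149 145]
 [151 153 155 155 150 152 149 150 155 151 148 151 150 150 149 146]
 [147 153 151 152 152 147 144 145 153 149 152 147 147 149 154 157]]
bench spot [[145, 147, 138, 143, 145], [150, 147, 148, 145, 144], [147, 146, 143, 144, 145], [143, 146, 149, 142, 137], [149, 143, 148, 146, 149]]
```

The lever rests at about 0.14 rad, as expected for the full four-block stack (0.13). The top face is centred, and the bench spot where the 10 mm block had fallen is empty. Handing in.

```bash
python3 -c "
from h import *
print(env.job_done())"
```

```text
the job is handed in; nothing more can be done
None
```

I handed the job in at 71.65 s: all four blocks stand flush on the platen, thickest at the bottom, with the lever's foot resting on top. The 10 mm block was knocked off once, so I raised the lever and put it back; no verdict came back.

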